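Vacuum leak test of drill gear housings

ROBOT

A 6-joint arm with a two-finger parallel gripper is mounted at the origin on the work surface. World frame = base frame: x ahead of the robot, y to its left, z up, the work surface at z = 0. Lengths are in mm, angles in degrees, forces in N, time in s.
With the tool pointing down it reaches from about 275 to 1000 mm from the base axis. Payload 8.4 kg.
Tool frame: the origin (TCP) lies on the centre line of the jaws, within the pads' length; the fingertips stand bot.nose_length ahead of it and the grasp point (between the pads) lies 11 mm behind it (bot.nose_length is the distance from the TCP to the fingertips, in mm); y points along the fingers, z is the direction in which the jaws open and shut, and the axes are right-handed (so a half turn about y gives the same grasp; the last joint's range is limited). The gripper opens to 85 mm and grips with 20 to 120 N. Pads are 22 mm wide; open, the fingers measure 114 mm over their backs; the gripper's body (76 mm by 85 mm) begins 54 mm behind the grasp point. The pads swing forward as they close: fully open they stand 13 mm farther back than shut.
Start: joints at [-65.684, 20.225, 93.587, -0, 66.188, -0.138], TCP at [258.724, -568.938, 239.281] pointing down, gripper open.
Joint ranges: [-150.9, 150.9], [-52.94, 120.26], [3.33, 152.33], [-74.26, 254.26], [0, 154.13], [-172.89, 172.89]. Speed limits (degrees/s): [127.2, 127.2, 159.86, 180, 180, 180].

INTERFACE

Orientations are given as a 3x3 rotation matrix whose columns are the frame's x, y, z axes.
In Python, from station import bot gives the robot as it stands.
- The arm moves only by the tool carry_out, never from a script. Its argument "motion" is text: rows parted by semicolons, each of 7 numbers parted by spaces: the turn, a rotation vector about the tool's x, y, z in rad, then the shift along the tool's x, y, z in mm, then the opening, from -1 (shut) to 1 (fully open), so that 0 is half open. A call has 1 to 8 rows; each row is the pose to reach, as a shift and turn from the pose measured when the call began, along the tool's axes at that moment; what a row does not reach only later rows make up. A row lasts 1/12 s, in which the tool goes at most 41.7 mm and 7.16 degrees, less where a joint would pass 70% of its speed; a pose out of reach is approached as far as the arm can. A call with a gripper value outside its range is refused whole. The fingers move at their own pace and stop on an object; the grip force is fixed at half the most. Time passes only in rows, so rows that repeat a pose let the fingers close. It gives the time, the measured TCP pose, the force and the opening at its end, in the units of the state.
- bot.get_state(): the state, without advancing time (a new reading comes with each control period).
- bot.grab_frame(name): name is "scene" or "side" or "wrist"; returns a dict with "color" (384x512x3 uint8, red, green, blue), "intrinsics" (3x3 intrinsics, pixels), "rvec" (rotation vector, rad) and "tvec" (3), from world to camera coordinates, as OpenCV has them. Camera axes: x right, y down, z forward; pixel columns grow to the right and rows downward; lengths in mm; the calibration is good to about 2 mm. A picture is of the moment at which its call begins. There is no depth.
- bot.sign_off(): hands the job in, once; it reports no verdict.
The state is a dict: "time_s": time; "joint_positions": joint angles; "joint_vel": joint speeds; "tau": joint torques, N m; "eef_pos": TCP position; "eef_rot": TCP orientation; "force": force on the tool from outside, world axes, zero at the start; "ft_torque": the same for the moment, N m; "gripper_width": finger opening in mm.
Only numpy, scipy, OpenCV 4.12 (cv2) and the standard library are available. Lean on these libraries where they do the work, as an engineer would, in place of code of your own. Each camera call takes 0.05 s, during which the arm holds its last target.

TASK

Leak-test the red gear housings on the rubber mat: set a rubber plug from the blue rack fully and upright into the neck of every housing, then switch the isolator on, push the sprung vacuum lever down to its stop and hold it there a moment, let it come back up, and switch the isolator off again, with every housing still plugged. Then take the plugs out and put all three back in the rack, fully down, leaving the housings standing on the mat and everything else on the bench undisturbed.

Things in the scene. Friction and masses are not known exactly. Their poses are not given: they have to be found in the camera images.
- housing1: Red drill gear housing standing on the mat (two or three are present), 80 x 80 mm foot flange, 72 mm round body up to 70 mm, then an open aluminium neck: outside 51 mm, bore 39 mm straight and 35 mm deep, mouth 105 mm above the origin. Origin: centre of the underside, z up. 0.7 kg, loose.
- housing2: Red drill gear housing standing on the mat (two or three are present), 80 x 80 mm foot flange, 72 mm round body up to 70 mm, then an open aluminium neck: outside 51 mm, bore 39 mm straight and 35 mm deep, mouth 105 mm above the origin. Origin: centre of the underside, z up. 0.7 kg, loose.
- housing3: Red drill gear housing standing on the mat (two or three are present), 80 x 80 mm foot flange, 72 mm round body up to 70 mm, then an open aluminium neck: outside 51 mm, bore 39 mm straight and 35 mm deep, mouth 105 mm above the origin. Origin: centre of the underside, z up. 0.7 kg, loose.
- plug1: Tapered black rubber plug (three alike), 76 mm tall; yellow round stem 28 mm thick from 34 to 76 mm above the origin; flange 52 mm wide from 28 to 34 mm; taper 35 mm wide under the flange, 23 mm at the tip. Origin: centre of the tip (lowest point), z up. Fully seated, the origin is 77 mm above a housing's origin, or 12 mm above the rack's. Fits any neck or rack hole.
- plug2: Tapered black rubber plug (three alike), 76 mm tall; yellow round stem 28 mm thick from 34 to 76 mm above the origin; flange 52 mm wide from 28 to 34 mm; taper 35 mm wide under the flange, 23 mm at the tip. Origin: centre of the tip (lowest point), z up. Fully seated, the origin is 77 mm above a housing's origin, or 12 mm above the rack's. Fits any neck or rack hole.
- plug3: Tapered black rubber plug (three alike), 76 mm tall; yellow round stem 28 mm thick from 34 to 76 mm above the origin; flange 52 mm wide from 28 to 34 mm; taper 35 mm wide under the flange, 23 mm at the tip. Origin: centre of the tip (lowest point), z up. Fully seated, the origin is 77 mm above a housing's origin, or 12 mm above the rack's. Fits any neck or rack hole.
- rack: Blue plug rack, block 80 (x) x 210 (y) x 40 mm, fixed; three 39 mm holes in a row along its y. Origin: centre of the underside.
- rack_hole0 (a point): Centre of the mouth of a rack hole, 40 mm above the bench.
- rack_hole1 (a point): Centre of the mouth of a rack hole, 40 mm above the bench.
- rack_hole2 (a point): Centre of the mouth of a rack hole, 40 mm above the bench.
- mat: Vacuum test plate with a black rubber mat, 200 (x) x 400 (y) x 12 mm, fixed; the housings stand on it. Origin: centre of the underside.
- isolator_box: Grey isolator box with yellow top plate, 110 (x) x 120 (y) x 80 mm, fixed. Origin: centre of the underside. The handle's hinge lies along its y, 90 mm above the origin.
- isolator (a joint): Isolator handle angle, rad: 0 = off (handle leaning 0.6 rad towards the box's -x, the robot's side), 1.2 = on (leaning 0.6 rad towards +x). Over-centre: let go, it falls to the nearer end stop.
- isolator_bar (a point): Centre of the red cross bar at the end of the isolator handle: bar 24 mm thick, 60 mm long along the box's y, on a 16 mm stem, 110 mm from the hinge.
- valve_block: Vacuum valve: aluminium foot 100 x 100 x 50 mm (centred 10 mm to +x of the origin) with a blue head 50 x 60 mm up to 125 mm and a gauge on top. Fixed. Origin: on the underside. The lever's hinge lies along its y at x = 20 mm, z = 100 mm.
- vac_lever (a joint): Sprung vacuum lever angle, rad: 0 = at rest (rising 0.65 rad above level towards the block's -x), 0.8 = pushed fully down to its stop (0.15 rad below level). The spring lifts it back; about 9 N at the bar at the stop.
- lever_bar (a point): Centre of the black cross bar at the end of the vacuum lever: bar 26 mm thick, 60 mm long along the block's y, 120 mm from the hinge.
- grease_tin: Bystander, leave alone: green lidded grease tin, 68 mm across, 55 mm tall; origin centre of underside.
- battery: Bystander, leave alone: red and black power-tool battery, 75 x 110 x 48 mm; origin centre of underside.
- screwdriver: Bystander, leave alone: screwdriver lying along its x, 200 mm.
- bearing: Bystander, leave alone: steel bearing, 60 mm across, 20 mm tall; origin centre of underside.
Things that resemble listed ones, but are neither listed nor needed, are in the scene too. Leave any white look-alike of the plug1 alone. Leave any purple look-alike of the plug3 alone.

How it is judged (in metres and radians):
On the way, in this order (a step that is already met when the one before it is completed fails the run):
1. every housing has a plug fully seated in its neck, isolator still off (((horizontal distance between plug1 and housing1 below 0.009 m and z of plug1 in the frame of housing1 between 0.07 and 0.083 m and angle between plug1's own z axis and vertical below 0.15 rad) or (horizontal distance between plug2 and housing1 below 0.009 m and z of plug2 in the frame of housing1 between 0.07 and 0.083 m and angle between plug2's own z axis and vertical below 0.15 rad) or (horizontal distance between plug3 and housing1 below 0.009 m and z of plug3 in the frame of housing1 between 0.07 and 0.083 m and angle between plug3's own z axis and vertical below 0.15 rad)) and ((horizontal distance between plug1 and housing2 below 0.009 m and z of plug1 in the frame of housing2 between 0.07 and 0.083 m and angle between plug1's own z axis and vertical below 0.15 rad) or (horizontal distance between plug2 and housing2 below 0.009 m and z of plug2 in the frame of housing2 between 0.07 and 0.083 m and angle between plug2's own z axis and vertical below 0.15 rad) or (horizontal distance between plug3 and housing2 below 0.009 m and z of plug3 in the frame of housing2 between 0.07 and 0.083 m and angle between plug3's own z axis and vertical below 0.15 rad)) and ((horizontal distance between plug1 and housing3 below 0.009 m and z of plug1 in the frame of housing3 between 0.07 and 0.083 m and angle between plug1's own z axis and vertical below 0.15 rad) or (horizontal distance between plug2 and housing3 below 0.009 m and z of plug2 in the frame of housing3 between 0.07 and 0.083 m and angle between plug2's own z axis and vertical below 0.15 rad) or (horizontal distance between plug3 and housing3 below 0.009 m and z of plug3 in the frame of housing3 between 0.07 and 0.083 m and angle between plug3's own z axis and vertical below 0.15 rad)) and value of joint isolator below 0.1 rad), for 0.2 s.
2. isolator switched on with every housing plugged (((horizontal distance between plug1 and housing1 below 0.009 m and z of plug1 in the frame of housing1 between 0.07 and 0.083 m and angle between plug1's own z axis and vertical below 0.15 rad) or (horizontal distance between plug2 and housing1 below 0.009 m and z of plug2 in the frame of housing1 between 0.07 and 0.083 m and angle between plug2's own z axis and vertical below 0.15 rad) or (horizontal distance between plug3 and housing1 below 0.009 m and z of plug3 in the frame of housing1 between 0.07 and 0.083 m and angle between plug3's own z axis and vertical below 0.15 rad)) and ((horizontal distance between plug1 and housing2 below 0.009 m and z of plug1 in the frame of housing2 between 0.07 and 0.083 m and angle between plug1's own z axis and vertical below 0.15 rad) or (horizontal distance between plug2 and housing2 below 0.009 m and z of plug2 in the frame of housing2 between 0.07 and 0.083 m and angle between plug2's own z axis and vertical below 0.15 rad) or (horizontal distance between plug3 and housing2 below 0.009 m and z of plug3 in the frame of housing2 between 0.07 and 0.083 m and angle between plug3's own z axis and vertical below 0.15 rad)) and ((horizontal distance between plug1 and housing3 below 0.009 m and z of plug1 in the frame of housing3 between 0.07 and 0.083 m and angle between plug1's own z axis and vertical below 0.15 rad) or (horizontal distance between plug2 and housing3 below 0.009 m and z of plug2 in the frame of housing3 between 0.07 and 0.083 m and angle between plug2's own z axis and vertical below 0.15 rad) or (horizontal distance between plug3 and housing3 below 0.009 m and z of plug3 in the frame of housing3 between 0.07 and 0.083 m and angle between plug3's own z axis and vertical below 0.15 rad)) and value of joint isolator above 1.1 rad), for 0.2 s.
3. vacuum lever down at its stop, isolator on, every housing plugged (all of step 2 and value of joint vac_lever above 0.72 rad), for 0.2 s.
4. vacuum lever back up at rest, isolator still on, every housing plugged (all of step 2 and value of joint vac_lever below 0.1 rad), for 0.2 s.
5. isolator switched off, every housing still plugged (all of step 1 and value of joint vac_lever below 0.1 rad), for 0.2 s.
At the end, for the whole second after the job is handed in: All three plugs fully down and upright in rack holes (origin 4 to 18 mm above the rack's underside, tilt under 0.15 rad), housings upright with their centres over the mat, isolator off (below 0.1 rad), vacuum lever at rest (below 0.1 rad), plugs and housings at rest (z of plug1 in the frame of rack between 0.004 and 0.018 m and x of plug1 in the frame of rack between -0.02 and 0.02 m and y of plug1 in the frame of rack between -0.085 and 0.085 m and angle between each of plug1, plug2, plug3's own z axis and vertical below 0.15 rad and z of plug2 in the frame of rack between 0.004 and 0.018 m and x of plug2 in the frame of rack between -0.02 and 0.02 m and y of plug2 in the frame of rack between -0.085 and 0.085 m and z of plug3 in the frame of rack between 0.004 and 0.018 m and x of plug3 in the frame of rack between -0.02 and 0.02 m and y of plug3 in the frame of rack between -0.085 and 0.085 m and angle between each of housing1, housing2, housing3's own z axis and vertical below 0.1 rad and x of housing1 in the frame of mat between -0.1 and 0.1 m and y of housing1 in the frame of mat between -0.2 and 0.2 m and z of each of housing1, housing2, housing3 in the frame of mat below 0.02 m and x of housing2 in the frame of mat between -0.1 and 0.1 m and y of housing2 in the frame of mat between -0.2 and 0.2 m and x of housing3 in the frame of mat between -0.1 and 0.1 m and y of housing3 in the frame of mat between -0.2 and 0.2 m and value of joint each of isolator, vac_lever below 0.1 rad and linear speed of each of plug1, plug2, plug3, housing1, housing2, housing3 below 0.03 m/s); the robot touches nothing.
It fails at once if a bystander is shifted more than 50 mm (distance of any of grease_tin, battery, screwdriver, bearing from where it was at the start of the episode above 0.05 m).
It fails at once if a housing is tipped over (angle between any of housing1, housing2, housing3's own z axis and vertical above 0.6 rad).
Of housing1, housing2, housing3 only 2 to 3 are there at a start; the rules pass over those that are not, and their reading is None.
At some moment in a run one of housing1, housing2, housing3 may be knocked a few centimetres aside while the robot is not near it.
It also fails if it takes over 210 s, if anything falls off the work surface, if the arm or the gripper's body presses on something with over 40 N, if the wrist force passes 120 N, or if a joint passes its speed limit or range.

## Working session

There is one attempt and no reset: what is moved stays moved. The work goes in short steps, Python scripts to look and compute and a tool call to move; the robot and the scene stay as the last step left them, time stands still between calls to the robot, and variables do not carry over. Pictures are saved under pics/ and viewed, and the job is handed in when it is done.

Besides the shell and the picture viewer there is one more tool, called after "Call:" as name(argument=value, ...) on one line, values as JSON. carry_out: Moves the arm, as the interface text tells. Its arguments: {"type":"object","properties":{"motion":{"type":"string"}},"required":["motion"]}

```bash
ls; mkdir -p pics; python3 - <<'E'
from station import bot
import cv2
s=bot.get_state()
for k,v in s.items(): print(k,v)
print(bot.nose_length)
for n in ("scene","side","wrist"):
    f=bot.grab_frame(n)
    print(n,f["intrinsics"],f["rvec"],f["tvec"])
    cv2.imwrite(f"pics/a_{n}.png",cv2.resize(f["color"][:,:,::-1],None,fx=1.5,fy=1.5,interpolation=cv2.INTER_CUBIC))
E
```

```text
pics
time_s 0.0
joint_positions [-6.56856660e+01  2.02632440e+01  9.36278579e+01 -1.40616002e-03
  6.61871890e+01 -1.39569006e-01]
joint_vel [-0.00688922  0.03119965  0.03255006 -0.07764125 -0.05343004  0.10548916]
tau [-7.11791381e-04 -6.05263138e+01 -3.42067194e+01 -2.36354573e-06
  9.59174184e-03 -1.43004661e-05]
eef_pos [ 258.51350218 -568.53744267  238.56250808]
eef_rot [[-9.10290502e-01 -5.83079610e-04  4.13969640e-01]
 [-4.13970050e-01  1.23598599e-03 -9.10289663e-01]
 [ 1.91106653e-05 -9.99999066e-01 -1.36648381e-03]]
force [-0.5059999   0.25483392 -0.1748778 ]
ft_torque [-0.03293537 -0.02351701  0.05617071]
gripper_width 85.57524450383418
8.0
scene [[410.85307616   0.         254.80762461]
 [  0.         410.85307616 191.38748377]
 [  0.           0.           1.        ]] [ 2.09780638  1.32011811 -0.4799464 ] [-214.21079481 -256.95034523 1460.94793809]
side [[429.39947622   0.         260.48423473]
 [  0.         429.39947622 188.29117952]
 [  0.           0.           1.        ]] [ 0.41498799 -2.66128395  1.30822801] [ 470.49231753  180.37080168 1065.37402367]
wrist [[289.36092953   0.         257.38112373]
 [  0.         289.36092953 192.25694964]
 [  0.           0.           1.        ]] [-2.40577024  1.54744696  0.25543008] [-624.21377823  -41.47920085  382.00879078]
```

View pics/a_scene.png

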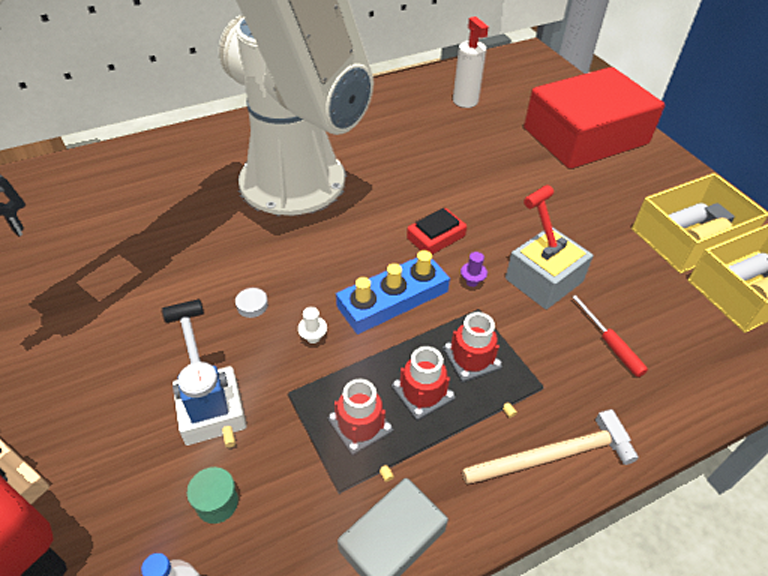

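View pics/a_side.png

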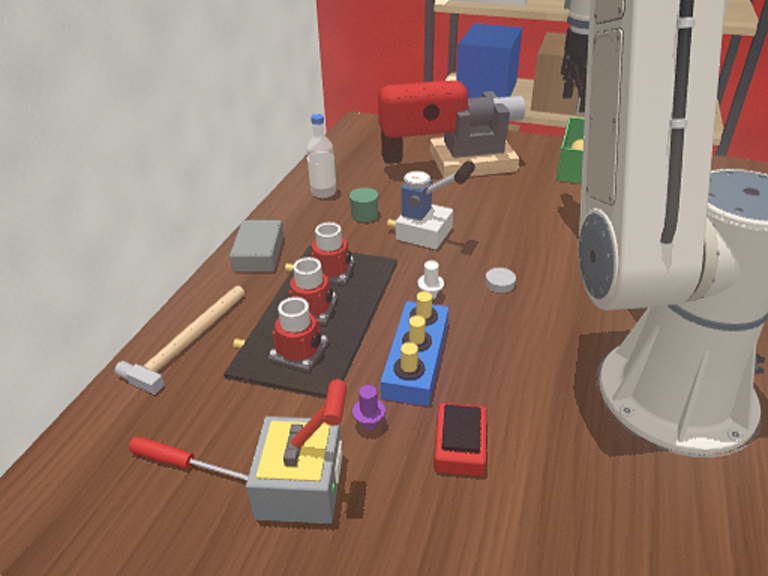

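View pics/a_wrist.png

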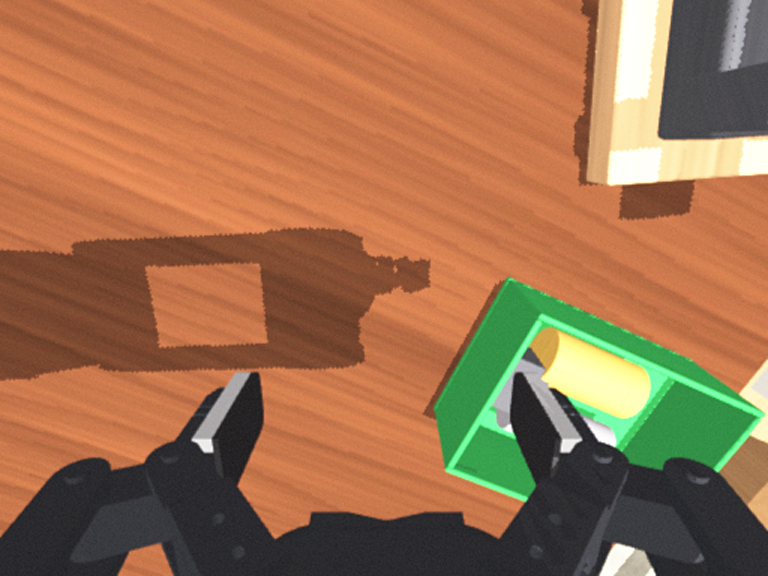

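Scene (1.5x): the rack is at (393,293) with three yellow stems at (363,290), (394,277) and (424,264). There are three red housings with necks at (360,398), (427,363) and (479,328). The valve is at (205,400) with its lever bar at (182,310), and the isolator is at (550,265) with its bar at (540,196). The white look-alike is at (311,325) and the purple one at (474,268). All three housings are present.

```bash
cat > h.py <<'E'
import numpy as np, cv2
from scipy.spatial.transform import Rotation as Rn
from station import bot
class V:
    def __init__(s,n):
        f=bot.grab_frame(n); s.im=f["color"]; s.K=np.array(f["intrinsics"]); s.R=cv2.Rodrigues(np.array(f["rvec"]))[0]; s.t=np.array(f["tvec"]).reshape(3)
        s.hsv=cv2.cvtColor(s.im,cv2.COLOR_RGB2HSV); s.P=s.K@np.c_[s.R,s.t]
    def ray(s,p):
        d=s.R.T@np.linalg.solve(s.K,[p[0],p[1],1]); return -s.R.T@s.t,d
    def onz(s,p,z):
        c,d=s.ray(p); return c+d*(z-c[2])/d[2]
    def proj(s,X):
        q=s.P@np.r_[X,1]; return q[:2]/q[2]
    def save(s,n,k=1.5): cv2.imwrite(f"pics/{n}.png",cv2.resize(s.im[:,:,::-1],None,fx=k,fy=k,interpolation=cv2.INTER_CUBIC))
    def mask(s,lo,hi,roi=None):
        m=cv2.inRange(s.hsv,np.array(lo),np.array(hi))
        if roi is not None:
            x0,y0,x1,y1=roi; z=np.zeros_like(m); z[y0:y1,x0:x1]=m[y0:y1,x0:x1]; m=z
        return m
def blobs(m,amin=30,hull=True):
    out=[]
    for c in cv2.findContours(m,cv2.RETR_EXTERNAL,cv2.CHAIN_APPROX_NONE)[0]:
        if cv2.contourArea(c)<amin: continue
        h=cv2.convexHull(c) if hull else c
        M=cv2.moments(h); out.append((M['m10']/M['m00'],M['m01']/M['m00'],M['m00'],cv2.boundingRect(c)))
    return out
def tri(vs,ps):
    A=np.array([r for v,p in zip(vs,ps) for r in (p[0]*v.P[2]-v.P[0],p[1]*v.P[2]-v.P[1])])
    X=np.linalg.lstsq(A[:,:3],-A[:,3],rcond=None)[0]
    e=[np.linalg.norm(v.proj(X)-np.array(p[:2])) for v,p in zip(vs,ps)]
    return X,np.round(e,2)
def st():
    s=bot.get_state(); print('t',round(s['time_s'],2),'p',np.round(s['eef_pos'],1),'F',np.round(s['force'],1),'w',round(s['gripper_width'],1)); print(np.round(s['eef_rot'],3).tolist()); print('q',np.round(s['joint_positions'],1)); return s
def go(target,yaw_z=None):
    """print tool-frame shift to world target and turn so that tool points down with jaw axis z along yaw_z (2-vector)"""
    s=bot.get_state(); R=np.array(s['eef_rot']); d=R.T@(np.array(target)-s['eef_pos'])
    print('shift',np.round(d,1),end=' ')
    if yaw_z is not None:
        z=np.r_[yaw_z,0]/np.linalg.norm(yaw_z); y=np.array([0,0,-1.]); 
        best=min((Rn.from_matrix(R.T@np.c_[np.cross(y,k*z),y,k*z]).as_rotvec() for k in(1,-1)),key=np.linalg.norm)
        print('turn',np.round(best,3),end='')
    print()
E
python3 - <<'E'
from h import *
S=V("scene");D=V("side")
def show(n,lo,hi,amin=30):
    for v,nm in((S,'S'),(D,'D')):
        print(n,nm,[(round(b[0],1),round(b[1],1),b[2],b[3]) for b in blobs(v.mask(lo,hi),amin)])
show('yellow',(20,100,100),(35,255,255))
show('bright',(0,0,130),(180,60,255),60)
show('red',(0,150,60),(8,255,255),60);
show('blue',(105,120,60),(125,255,255),60)
show('dark',(0,0,0),(180,90,60),40)
E
```

```text
yellow S [(241.5, 193.0, 133.0, (237, 185, 10, 17)), (262.0, 183.9, 135.0, (257, 176, 11, 17)), (282.0, 174.8, 135.5, (277, 167, 11, 17)), (368.2, 168.9, 641.5, (347, 156, 43, 28)), (474.8, 162.4, 5887.5, (421, 115, 91, 107))]
yellow D [(195.7, 300.5, 1566.5, (171, 281, 49, 40)), (277.1, 220.9, 629.0, (267, 194, 21, 54)), (385.0, 96.1, 35.0, (381, 93, 8, 7))]
bright S [(120.5, 378.7, 150.0, (112, 373, 21, 11)), (261.3, 353.0, 2573.0, (225, 319, 74, 65)), (18.3, 314.9, 84.5, (11, 309, 15, 13)), (449.1, 350.5, 9027.5, (328, 291, 184, 93)), (239.0, 286.1, 606.0, (220, 275, 41, 27)), (377.3, 299.3, 2539.0, (310, 273, 116, 46)), (281.1, 264.1, 536.5, (262, 253, 41, 26)), (239.2, 264.8, 472.0, (228, 252, 23, 27)), (284.0, 242.7, 425.5, (274, 231, 22, 25)), (313.4, 240.4, 472.0, (297, 228, 37, 25)), (135.7, 259.0, 2719.5, (115, 212, 49, 85)), (318.2, 219.3, 392.5, (308, 208, 22, 24)), (207.6, 216.5, 315.5, (199, 204, 19, 25)), (167.1, 201.3, 322.0, (157, 192, 21, 20)), (500.2, 177.4, 272.0, (486, 169, 26, 18)), (368.0, 169.6, 1090.5, (341, 152, 55, 38)), (466.6, 142.7, 408.5, (446, 135, 43,
[... 1303 characters left out ...]
(489.7, 50.2, 380.0, (480, 24, 22, 60)), (482.9, 31.9, 80.0, (480, 23, 8, 26)), (502.0, 77.5, 1154.5, (485, 22, 27, 86)), (340.9, 27.0, 2055.5, (305, 9, 75, 44)), (259.4, 45.2, 8047.0, (211, 0, 101, 92))]
blue S [(103.8, 376.7, 221.0, (94, 369, 20, 15)), (135.3, 263.6, 689.0, (120, 244, 30, 38)), (260.8, 195.2, 2055.0, (224, 172, 76, 51)), (482.2, 62.1, 7035.5, (438, 0, 74, 140))]
blue D [(276.3, 235.7, 2139.5, (254, 201, 45, 70)), (325.8, 39.7, 1737.5, (305, 16, 43, 49))]
dark S [(31.3, 376.6, 301.5, (15, 365, 30, 19)), (121.7, 209.7, 112.0, (109, 205, 27, 10)), (291.1, 148.6, 285.0, (279, 139, 26, 20)), (7.2, 137.2, 383.5, (0, 118, 17, 38))]
dark D [(383.1, 43.0, 665.0, (374, 18, 18, 53))]
```

```bash
python3 - <<'E'
from h import *
S=V("scene");D=V("side")
def rows(n,a,b,sort=0):
    a=sorted(a);
    for p,q in zip(a,b):
        X,e=tri((S,D),(p,q)); print(n,np.round(X,1),e,'areas',p[2],q[2])
ys=[b for b in blobs(S.mask((20,100,100),(35,255,255),(220,150,300,210)))]
m=D.mask((20,100,100),(35,255,255),(255,180,300,260))
yd=[b for b in blobs(m,20)]
print(yd)
cuts=[(190,213),(210,230),(228,260)]
m2=D.mask((20,150,100),(35,255,255),(255,180,300,260)); print(blobs(m2,20))
for r in range(192,252,2): print(r,''.join('#' if v else '.' for v in m[r,262:296]))
ns=[b for b in blobs(S.mask((0,0,130),(180,60,255),(222,200,340,282)),300)]
nd=[b for b in blobs(D.mask((0,0,130),(180,60,255),(180,145,232,225)),200)]
ns=[b for b in ns if b[3][2]<26]; print(ns,nd)
ns=sorted(ns); nd=sorted(nd,key=lambda b:b[1])
rows('neck',ns,nd)
bs=S.mask((105,120,60),(125,255,255))
rb=[b for b in blobs(bs) if b[2]>1500][0:1]
E
```

```text
[(277.0715421303657, 220.9186539480657, 629.0, (267, 194, 21, 54))]
[]
192 ..................................
194 ..................###.............
196 ................##########........
198 ................##########........
200 ................##########........
202 ................##########........
204 ................##########........
206 ................##########........
208 ................##########........
210 ..............###########.........
212 ...........###########............
214 ...........###########............
216 ...........###########............
218 ...........##########.............
220 ...........##########.............
222 ...........##########.............
224 ...........##########.............
226 ...........##########.............
228 ........############..............
230 ......##########..................
232 .....############.................
234 ......###########.................
236 ......##########..................
238 ......##########..................
240 .....############.................
242 .....###########..................
244 .....###########..................
246 .......########...................
248 ..................................
250 ..................................
[(239.23910733262485, 264.88416578108394, 470.5, (228, 252, 23, 27)), (283.9647473560517, 242.68625146886018, 425.5, (274, 231, 22, 25)), (318.2021231422505, 219.32993630573247, 392.5, (308, 208, 22, 24))] [(195.66372795969772, 209.10159529806884, 397.0, (185, 198, 22, 24)), (204.8191919191919, 181.39747474747475, 330.0, (195, 171, 20, 22)), (218.67874396135264, 156.94323671497582, 276.0, (210, 148, 18, 19))]
neck [ 665.6 -128.3   98.2] [0.12 0.09] areas 470.5 276.0
neck [655.6  -4.4  98.2] [0.22 0.18] areas 425.5 330.0
neck [630.1 109.4  97.8] [0.11 0.1 ] areas 392.5 397.0
```

```bash
python3 - <<'E'
from h import *
S=V("scene");D=V("side")
def crop(v,x0,y0,x1,y1,k): return cv2.resize(v.im[y0:y1,x0:x1,::-1],None,fx=k,fy=k,interpolation=cv2.INTER_CUBIC)
a=crop(S,210,140,340,240,6); cv2.imwrite('pics/c1.png',a)
cv2.imwrite('pics/c2.png',crop(D,160,140,320,280,4))
cv2.imwrite('pics/c3.png',np.hstack([crop(S,330,110,400,210,5),crop(S,100,190,170,290,5)]))
cv2.imwrite('pics/c4.png',np.hstack([crop(D,160,240,240,350,5),crop(D,255,100,335,210,5)]))
E
```

```text
(no output)
```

View crops.

View pics/c1.png

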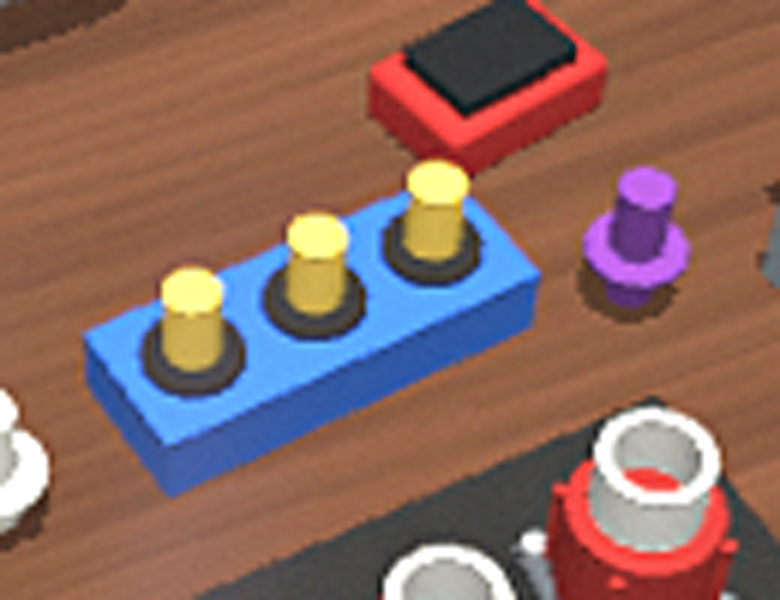

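View pics/c2.png

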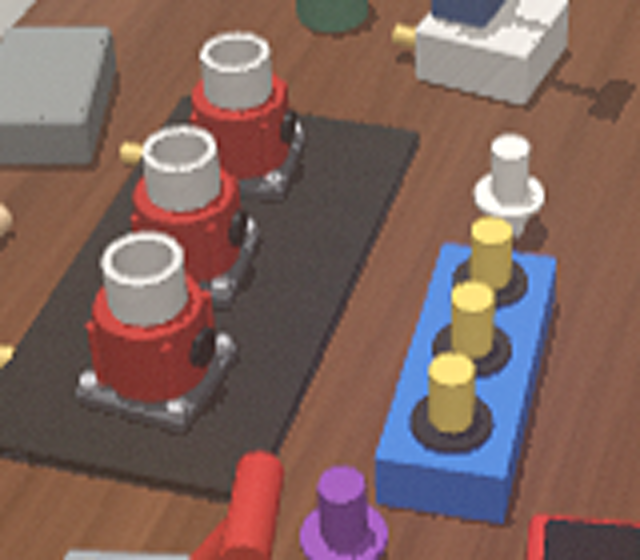

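View pics/c3.png

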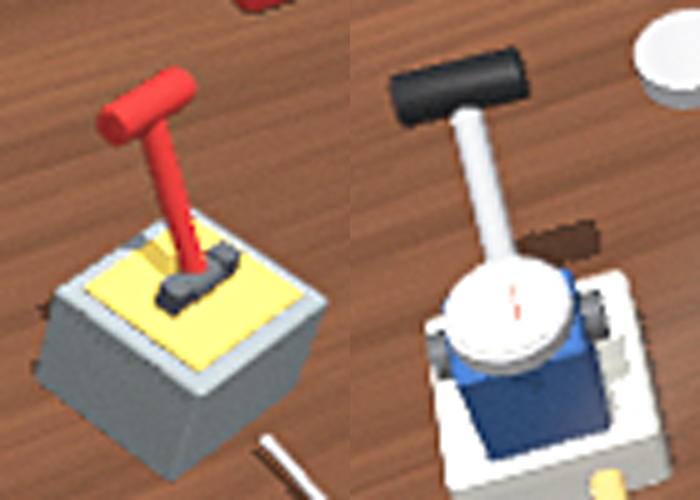

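View pics/c4.png

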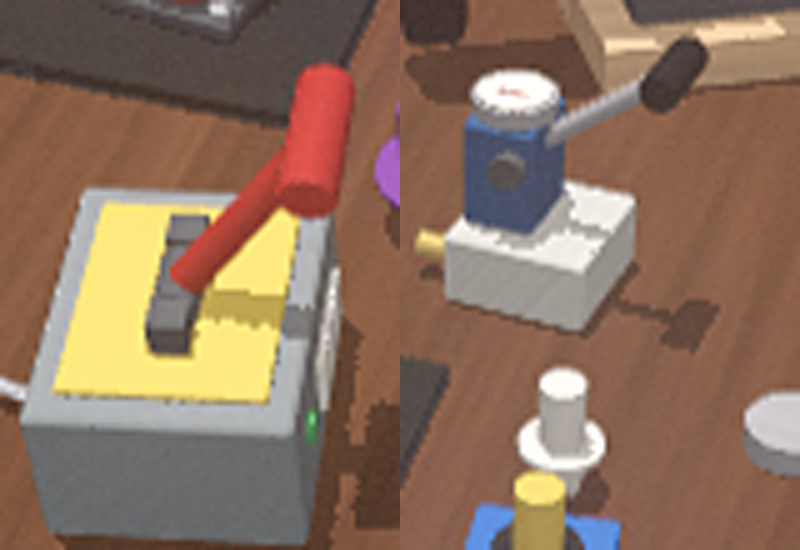

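```bash
python3 - <<'E'
from h import *
S=V("scene");D=V("side")
o=lambda p,k,ox,oy:(p[0]/k+ox,p[1]/k+oy)
for n,a,b in (('stemtop',(192,291),(492,233)),('stemtop',(318,236),(474,297)),('stemtop',(438,184),(452,369))):
    print(n,*[np.round(x,1) for x in tri((S,D),(o(a,6,210,140),o(b,4,160,140)))])
print('isobar',*tri((S,D),(o((146,105),5,330,110),o((319,140),5,160,240))))
print('levbar',*tri((S,D),(o((108,86),5,100,190),o((274,75),5,255,100))))
print('isobar ends',tri((S,D),(o((115,125),5,330,110),o((310,193),5,160,240))),tri((S,D),(o((178,85),5,330,110),o((328,85),5,160,240))))
for p in ((57,292),(197,395),(327,300),(190,210)): print('isobox',S.onz(o(p,5,330,110),80).round(1))
for p in ((85,190),(22,423),(297,432),(330,200)): print('isoboxD',D.onz(o(p,5,160,240),80).round(1))
for p in ((85,337),(168,443),(540,272),(465,185)): print('rack',S.onz(o(p,6,210,140),40).round(1))
for p in ((443,246),(377,460),(505,475),(556,258)): 
    print('rackD',D.onz(o(p,4,160,140),40).round(1))
# lever bar axis via dark mask
m=S.mask((0,0,0),(180,110,75),(105,200,140,220)); c=max(cv2.findContours(m,0,1)[0],key=cv2.contourArea); r=cv2.minAreaRect(c); print(r, blobs(m))
b=cv2.boxPoints(r); print(b)
L=sorted(b.tolist()); e0=np.mean(L[:2],0); e1=np.mean(L[2:],0); print('lever ends',S.onz(e0,173).round(1),S.onz(e1,173).round(1))
E
```

```text
stemtop [437.4 -16.6  81.6] [0.4 0.4]
stemtop [431.1  50.8  82.7] [0.7 0.7]
stemtop [425.4 118.2  82.9] [0.6 0.7]
isobar [458.52001431 337.29444842 178.20454449] [0.7  0.95]
levbar [ 441.20022092 -331.61480472  168.00695307] [0.11 0.08]
isobar ends (array([454.16584072, 336.62907478, 153.82210437]), array([3.09, 4.19])) (array([463.12728065, 337.86527308, 202.62557658]), array([4.62, 6.28]))
isobox [489.1 279.2  80. ]
isobox [589.9 304.7  80. ]
isobox [561.5 418.5  80. ]
isobox [464.9 391.9  80. ]
isoboxD [581.8 312.8  80. ]
isoboxD [551.9 425.9  80. ]
isoboxD [448.3 397.2  80. ]
isoboxD [478.8 286.   80. ]
rack [409.7 -59.2  40. ]
rack [484.9 -50.1  40. ]
rack [465.6 158.1  40. ]
rack [398.1 153.6  40. ]
rackD [478.5 -43.6  40. ]
rackD [457.3 162.5  40. ]
rackD [380.6 151.2  40. ]
rackD [400.5 -54.3  40. ]
((121.59180450439453, 206.89015197753906), (10.364028930664062, 26.511302947998047), 76.75948333740234) [(121.57323232323232, 206.95012626262624, 264.0, (108, 200, 28, 15))]
[[107.50164 204.88196]
 [133.3082  198.80981]
 [135.68198 208.89835]
 [109.87541 214.97049]]
lever ends [ 441.4 -360.7  173. ] [ 448.9 -301.4  173. ]
```

```bash
python3 - <<'E'
from h import *
W=V("wrist"); s=bot.get_state(); R=np.array(s['eef_rot'])
c,_=W.ray((257,192)); print(R.T@(c-s['eef_pos'])); print(R.T@W.R.T)
print(-V("scene").R.T@V("scene").t)
go((430,51,270),(0.996,0.089))
E
```

```text
[ -82.12654207 -135.06489109    0.45442149]
[[-3.53821458e-04  9.48306349e-01  3.17356177e-01]
 [ 1.50546735e-03 -3.17355332e-01  9.48305503e-01]
 [ 9.99998804e-01  8.13300199e-04 -1.31535712e-03]]
[1129.22582361 -328.125224    929.22629052]
shift [-412.5  -30.7 -493.4] turn [ 0.    -1.233 -0.   ]
```

Call:
carry_out(motion="0 -0.12 0 -40 -3 -48 1;0 -0.24 0 -80 -6 -96 1;0 -0.36 0 -120 -9 -144 1;0 -0.48 0 -160 -12 -192 1;0 -0.6 0 -200 -15 -240 1;0 -0.72 0 -240 -18 -288 1;0 -0.84 0 -280 -21 -336 1;0 -0.96 0 -320 -24 -384 1")

```text
time_s: 1.37
eef_pos: [346.9, -246.1, 255.6]
eef_rot: [[-0.178, 0.001, 0.984], [-0.984, -0.0, -0.178], [0.0, -1.0, 0.001]]
force: [0.6, 0.5, -0.1]
gripper_width: 85.6
```

```bash
python3 -c "
from h import *
st(); go((430,51,270),(0.996,0.089))"
```

```text
t 1.37 p [ 346.9 -246.1  255.6] F [ 0.6  0.5 -0.1] w 85.6
[[-0.178, 0.001, 0.984], [-0.984, -0.0, -0.178], [0.0, -1.0, 0.001]]
q [-35.6   0.8 115.5   0.   63.6 -25.3]
shift [-307.1  -14.5   29. ] turn [-0.001 -0.268  0.   ]
```

Call:
carry_out(motion="0 -0.1 0 -40 -2 4 1;0 -0.2 0 -80 -4 8 1;0 -0.268 0 -120 -6 12 1;0 -0.268 0 -160 -8 15 1;0 -0.268 0 -200 -10 19 1;0 -0.268 0 -240 -12 23 1;0 -0.268 0 -280 -14 27 1;0 -0.268 0 -307 -14 29 1")

```text
time_s: 2.03
eef_pos: [430.8, 54.0, 270.3]
eef_rot: [[0.09, 0.003, 0.996], [-0.996, 0.0, 0.09], [-0.0, -1.0, 0.003]]
force: [0.8, -0.4, 1.1]
gripper_width: 85.2
```

Call:
carry_out(motion="0 0 0 0 0 0 1;0 0 0 0 0 0 1")

```text
time_s: 2.2
eef_pos: [431.0, 55.4, 270.4]
eef_rot: [[0.094, 0.003, 0.996], [-0.996, 0.001, 0.094], [-0.0, -1.0, 0.003]]
force: [0.1, 0.3, 0.5]
gripper_width: 85.4
```

```bash
python3 -c "
from h import *
st(); V('wrist').save('w1')"
```

```text
t 2.2 p [431.   55.4 270.4] F [0.1 0.3 0.5] w 85.4
[[0.094, 0.003, 0.996], [-0.996, 0.001, 0.094], [-0.0, -1.0, 0.003]]
q [  7.1   0.7 113.6   0.   65.5   1.7]
```

View pics/w1.png

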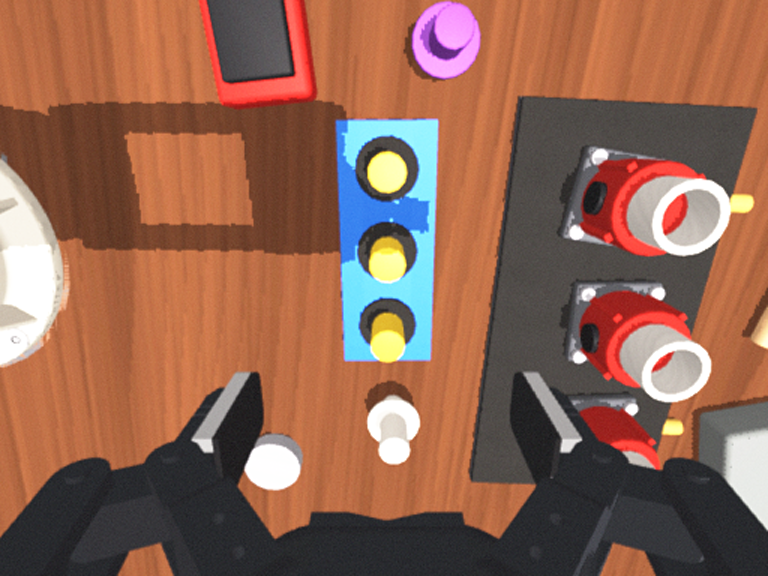

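Wrist view (1.5x): stem tops at (387,172), (387,259) and (388,343), rack corners (337,120)–(430,360), two necks on the right at (690,216) and (675,364).

```bash
python3 - <<'E'
from h import *
W=V("wrist");S=V("scene");D=V("side")
def top(v,roi,z):
    m=v.mask((18,90,120),(38,255,255),roi); return [b for b in blobs(m,60)]
for b in blobs(W.mask((22,80,150),(38,255,255),(225,90,290,250)),40): print('wristblob',np.round(b[:3],1),b[3])
yb=[(242,188.5),(263,179.3),(283,170.7)]; dd=[(283,198.25),(278.5,214.3),(273,232.3)]
w=[(258.3,228),(258,173.3),(258,114.7)]
for p,q,r in zip(yb,dd,w):
    X,e=tri((S,D,W),(p,q,r)); print(X.round(1),e, 'wrist z88',W.onz(r,88).round(1),'scene z88',S.onz(p,88).round(1),'side',D.onz(q,88).round(1))
for p in ((337,120),(438,120),(430,360),(345,360)): print('rack',W.onz((p[0]/1.5,p[1]/1.5),40).round(1))
for p,X in (((690,216),(630,109)),((675,364),(656,-4))): print('neck',W.onz((p[0]/1.5,p[1]/1.5),117).round(1))
E
```

```text
wristblob [258.5 223.7 571. ] (248, 208, 22, 33)
wristblob [258.4 171.6 546. ] (247, 157, 24, 29)
wristblob [258.1 113.3 549.5] (245, 100, 27, 28)
[438.  -17.   81.9] [0.36 0.48 1.42] wrist z88 [439.2 -15.1  88. ] scene z88 [443.8 -18.6  88. ] side [434.8  -9.9  88. ]
[431.4  51.   82.7] [0.56 0.78 1.09] wrist z88 [432.5  52.6  88. ] scene z88 [437.4  49.2  88. ] side [428.3  55.2  88. ]
[425.8 117.6  82.8] [0.7  0.71 1.54] wrist z88 [426.5 116.5  88. ] scene z88 [431.6 116.2  88. ] side [422.7 122.   88. ]
rack [384.1 149.4  40. ]
rack [463.2 156.8  40. ]
rack [483.1 -52.7  40. ]
rack [403.6 -60.   40. ]
neck [629.3 108.8 117. ]
neck [6.527e+02 4.000e-01 1.170e+02]
```

```bash
python3 -c "
from h import *
go((426,117.5,130),(0.996,0.089))"
```

```text
shift [-64.7 140.2   1. ] turn [-0.002  0.     0.   ]
```

Call:
carry_out(motion="0 0 0 -30 20 0 1;0 0 0 -64 40 1 1;0 0 0 -64 70 1 1;0 0 0 -64 100 1 1;0 0 0 -65 125 1 1;0 0 0 -65 140 1 1;0 0 0 -65 140 1 1;0 0 0 -65 140 1 1")

```text
time_s: 3.07
eef_pos: [425.6, 116.8, 130.0]
eef_rot: [[0.088, 0.001, 0.996], [-0.996, -0.0, 0.088], [0.0, -1.0, 0.001]]
force: [-0.5, -0.6, 0.7]
gripper_width: 85.5
```

```bash
python3 -c "
from h import *
st(); V('wrist').save('w2'); go((426,117.5,62),(0.996,0.089))"
```

```text
t 3.07 p [425.6 116.8 130. ] F [-0.5 -0.6  0.7] w 85.5
[[0.088, 0.001, 0.996], [-0.996, -0.0, 0.088], [0.0, -1.0, 0.001]]
q [ 15.2  12.6 121.1  -0.   46.3  10.2]
shift [-0.4 68.9 -0.6] turn [-0.003 -0.001  0.   ]
```

View pics/w2.png

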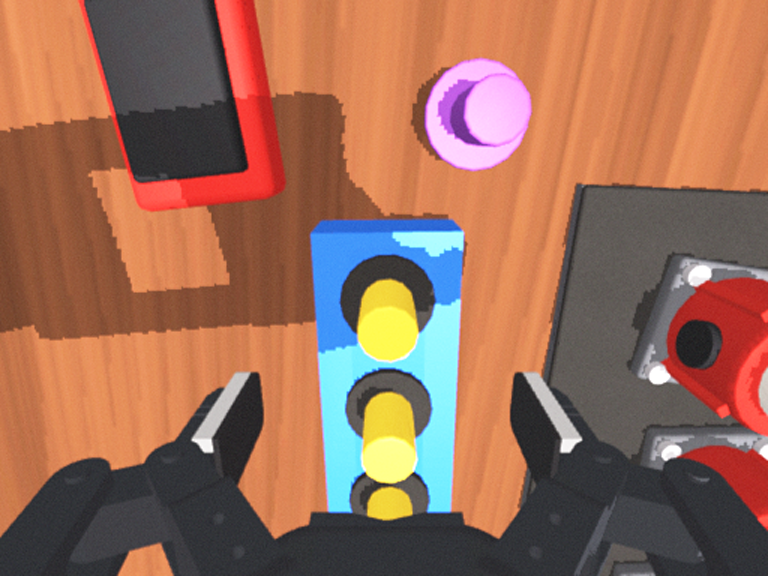

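Stem top at (388,334), flange at (388,303), centred between the fingers.

```bash
python3 -c "
from h import *
W=V('wrist')
print(W.onz((388/1.5,334/1.5),88), W.onz((388/1.5,303/1.5),46), W.onz((389/1.5,461/1.5),88))
m=W.mask((15,80,210),(38,255,255),(225,170,290,320)); print(blobs(m,50))
"
```

```text
[427.8996958  117.80054548  88.        ] [428.24597553 117.03690484  46.        ] [434.58259053  48.99906311  88.        ]
[(257.6935746433017, 291.4353155223595, 1740.5, (241, 262, 35, 58)), (256.65330165330164, 213.5272745272745, 1683.5, (237, 187, 41, 53))]
```

Call:
carry_out(motion="0 0 0 0 20 2 1;0 0 0 0 40 2 1;0 0 0 0 55 2 1;0 0 0 0 63 2 1;0 0 0 0 68 2 1;0 0 0 0 68 2 1;0 0 0 0 68 2 1")

```text
time_s: 3.75
eef_pos: [429.7, 117.7, 64.1]
eef_rot: [[0.088, 0.005, 0.996], [-0.996, 0.001, 0.088], [-0.0, -1.0, 0.005]]
force: [-0.1, -0.1, -0.3]
gripper_width: 85.4
```

Call:
carry_out(motion="0 0 0 0 0 0 -1;0 0 0 0 0 0 -1;0 0 0 0 0 0 -1;0 0 0 0 0 0 -1;0 0 0 0 0 0 -1;0 0 0 0 0 0 -1;0 0 0 0 0 0 -1;0 0 0 0 0 0 -1")

```text
time_s: 4.42
eef_pos: [429.0, 117.6, 64.4]
eef_rot: [[0.088, 0.004, 0.996], [-0.996, 0.001, 0.088], [-0.0, -1.0, 0.004]]
force: [-4.2, 0.2, 8.9]
gripper_width: 26.9
```

Call:
carry_out(motion="0 0 0 0 0 0 -1;0 0 0 0 -10 0 -1;0 0 0 0 -30 0 -1;0 0 0 0 -60 0 -1;0 0 0 0 -95 0 -1;0 0 0 0 -130 0 -1;0 0 0 0 -165 0 -1;0 0 0 0 -178 0 -1")

```text
time_s: 5.08
eef_pos: [430.2, 118.0, 247.7]
eef_rot: [[0.088, 0.01, 0.996], [-0.996, 0.002, 0.088], [-0.001, -1.0, 0.01]]
force: [1.2, 0.3, -0.8]
gripper_width: 26.4
```

```bash
python3 -c "
from h import *
st(); V('wrist').save('w3'); V('scene').save('s3'); go((630,109,240),(0.996,0.089))"
```

```text
t 5.08 p [430.2 118.  247.7] F [ 1.2  0.3 -0.8] w 26.4
[[0.088, 0.01, 0.996], [-0.996, 0.002, 0.088], [-0.001, -1.0, 0.01]]
q [ 15.2   3.1 114.3  -0.   62.1  10.1]
shift [ 26.4   7.8 198.3] turn [-0.01  -0.001 -0.001]
```

View pics/w3.png

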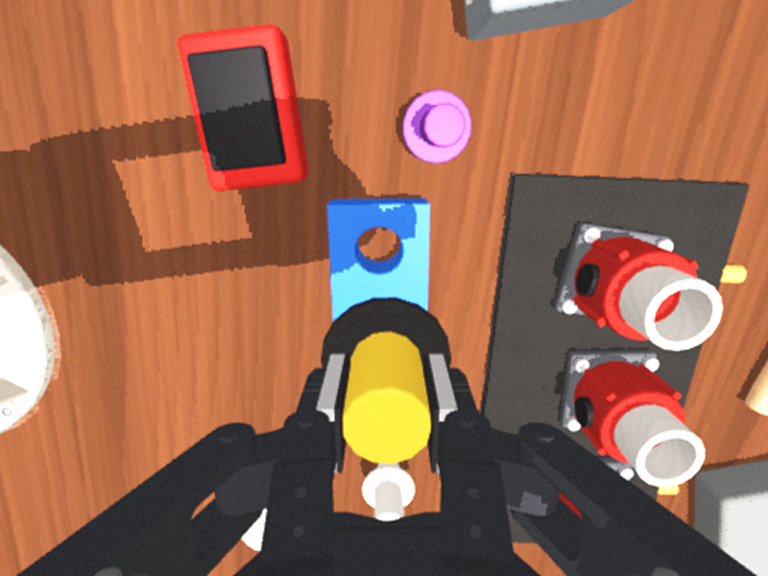

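View pics/s3.png

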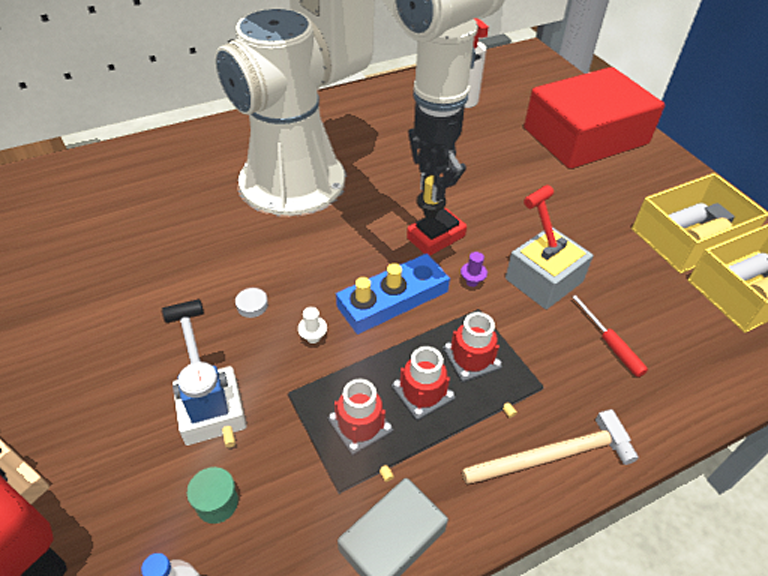

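The plug is held upright, with the empty hole at (380,247). The near housing's mouth is at (682,313) and the middle one's at (669,457).

```bash
python3 -c "
from h import *
W=V('wrist')
a=lambda p,z:W.onz((p[0]/1.5,p[1]/1.5),z).round(1)
print('hole',a((380,249),40),'neck',a((682,313),117),a((669,457),117), 'held stem top',a((387,424),64+24+184))
s=bot.get_state(); print(s['eef_pos'])
"
```

```text
hole [427.6 119.1  40. ] neck [628.  111.2 117. ] [653.1  -1.7 117. ] held stem top [430.4 120.8 272. ]
[428.93021364 117.6432862  243.83134021]
```

```bash
python3 -c "
from h import *
go((629,110,240),(0.996,0.089))"
```

```text
shift [ 25.2   5.1 198.6] turn [-0.007 -0.001 -0.001]
```

Call:
carry_out(motion="-0.007 0 0 5 1 35 -1;-0.007 0 0 10 2 70 -1;-0.007 0 0 15 3 105 -1;-0.007 0 0 20 4 140 -1;-0.007 0 0 25 5 175 -1;-0.007 0 0 25 5 199 -1;-0.007 0 0 25 5 199 -1;-0.007 0 0 25 5 199 -1")

```text
time_s: 5.9
eef_pos: [628.9, 109.9, 237.5]
eef_rot: [[0.087, -0.004, 0.996], [-0.996, 0.0, 0.087], [-0.0, -1.0, -0.004]]
force: [-0.3, 0.3, -1.0]
gripper_width: 26.5
```

```bash
python3 -c "
from h import *
st(); V('wrist').save('w4'); S=V('scene');D=V('side')
cv2.imwrite('pics/s4.png',np.hstack([cv2.resize(S.im[130:270,220:350,::-1],None,fx=3,fy=3),cv2.resize(D.im[100:240,150:280,::-1],None,fx=3,fy=3)])); go((629,110,139),(0.996,0.089))"
```

```text
t 5.9 p [628.9 109.9 237.5] F [-0.3  0.3 -1. ] w 26.5
[[0.087, -0.004, 0.996], [-0.996, 0.0, 0.087], [-0.0, -1.0, -0.004]]
q [ 9.8 21.6 91.8  0.1 66.9  4.7]
shift [  0.3 100.1   1.5] turn [ 0.003 -0.001 -0.001]
```

View pics/w4.png

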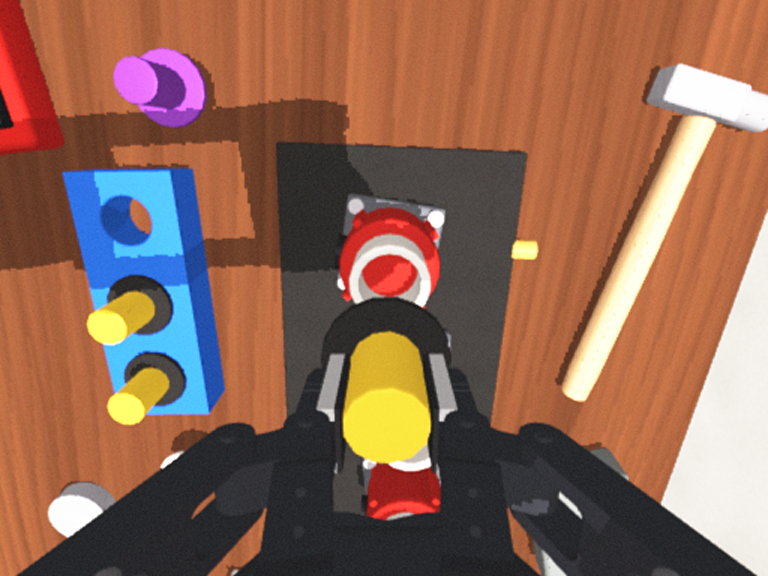

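View pics/s4.png

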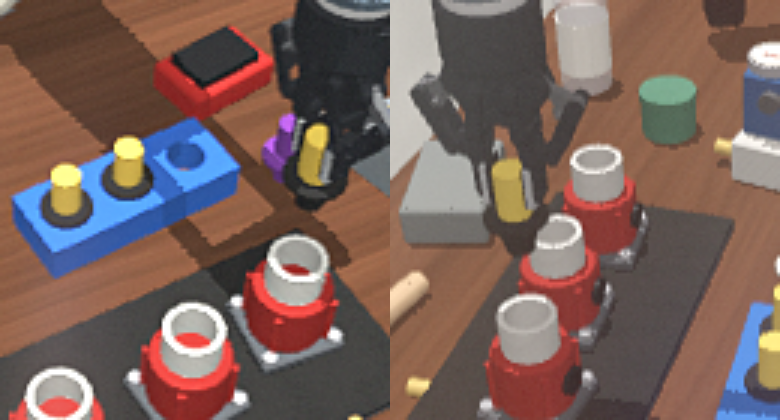

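Call:
carry_out(motion="0 0 0 0 20 0 -1;0 0 0 0 40 0 -1;0 0 0 0 55 0 -1;0 0 0 0 65 0 -1;0 0 0 0 72 0 -1;0 0 0 0 78 0 -1;0 0 0 0 84 0 -1;0 0 0 0 84 0 -1")

```text
time_s: 6.72
eef_pos: [627.1, 110.1, 154.5]
eef_rot: [[0.088, -0.004, 0.996], [-0.996, 0.0, 0.088], [-0.001, -1.0, -0.004]]
force: [0.1, -0.6, -0.5]
gripper_width: 26.7
```

```bash
python3 -c "
from h import *
st(); V('wrist').save('w5'); S=V('scene');D=V('side')
cv2.imwrite('pics/s5.png',np.hstack([cv2.resize(S.im[130:270,220:350,::-1],None,fx=3,fy=3),cv2.resize(D.im[100:240,150:280,::-1],None,fx=3,fy=3)]))"
```

```text
t 6.72 p [627.1 110.1 154.5] F [ 0.1 -0.6 -0.5] w 26.7
[[0.088, -0.004, 0.996], [-0.996, 0.0, 0.088], [-0.001, -1.0, -0.004]]
q [ 9.8 26.3 96.1  0.1 57.8  4.7]
```

View pics/s5.png

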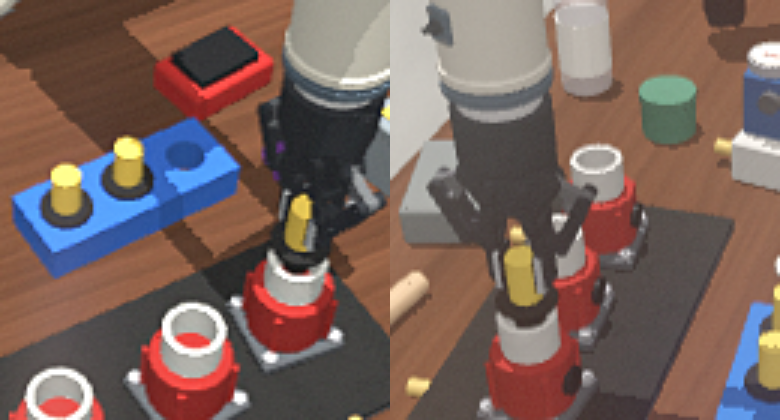

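The tip is inside the neck, with no force. Continuing down.

Call:
carry_out(motion="0.004 0 0 0 4 1 -1;0.004 0 0 0 8 1 -1;0.004 0 0 0 11 1 -1;0.004 0 0 0 13 1 -1;0.004 0 0 0 13 1 -1")

```text
time_s: 7.28
eef_pos: [628.8, 110.1, 142.1]
eef_rot: [[0.088, 0.002, 0.996], [-0.996, 0.001, 0.088], [-0.0, -1.0, 0.002]]
force: [0.5, -0.3, -0.7]
gripper_width: 26.3
```

```bash
python3 -c "
from h import *
st(); V('wrist').save('w6'); S=V('scene');D=V('side')
cv2.imwrite('pics/s6.png',np.hstack([cv2.resize(S.im[130:270,220:350,::-1],None,fx=3,fy=3),cv2.resize(D.im[100:240,150:280,::-1],None,fx=3,fy=3)]))"
```

```text
t 7.28 p [628.8 110.1 142.1] F [ 0.5 -0.3 -0.7] w 26.3
[[0.088, 0.002, 0.996], [-0.996, 0.001, 0.088], [-0.0, -1.0, 0.002]]
q [ 9.8 27.1 96.6  0.  56.2  4.7]
```

View pics/s6.png

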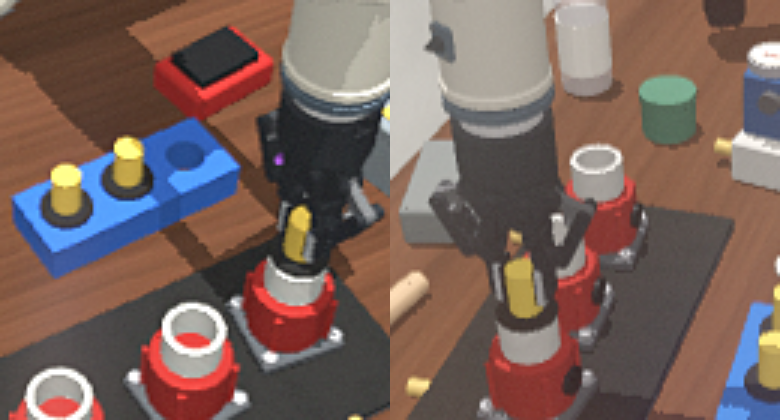

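Call:
carry_out(motion="0 0 0 0 2 0 -1;0 0 0 0 3 0 -1;0 0 0 0 3 0 -1")

```text
time_s: 7.68
eef_pos: [629.3, 110.4, 141.4]
eef_rot: [[0.088, 0.003, 0.996], [-0.996, 0.001, 0.088], [-0.001, -1.0, 0.003]]
force: [-4.4, 0.1, 13.3]
gripper_width: 26.0
```

Contact at the expected height (141.4, 13 N), so it is seated. Release and lift.

Call:
carry_out(motion="0 0 0 0 -1 0 1;0 0 0 0 -1 0 1;0 0 0 0 -1 0 1;0 0 0 0 -1 0 1;0 0 0 0 -1 0 1;0 0 0 0 -1 0 1;0 0 0 0 -1 0 1")

```text
time_s: 8.27
eef_pos: [629.2, 110.4, 142.2]
eef_rot: [[0.088, 0.003, 0.996], [-0.996, 0.001, 0.088], [-0.001, -1.0, 0.003]]
force: [0.1, 0.6, 0.6]
gripper_width: 85.3
```

Call:
carry_out(motion="0 0 0 0 -10 0 1;0 0 0 0 -25 0 1;0 0 0 0 -50 0 1;0 0 0 0 -80 0 1;0 0 0 0 -100 0 1;0 0 0 0 -100 0 1")

```text
time_s: 8.77
eef_pos: [631.4, 110.7, 248.0]
eef_rot: [[0.088, 0.011, 0.996], [-0.996, 0.002, 0.088], [-0.001, -1.0, 0.011]]
force: [1.1, 0.1, 0.7]
gripper_width: 85.4
```

```bash
python3 -c "
from h import *
st(); W=V('wrist');W.save('w7');  D=V('side'); D.save('d7')
go((434.6,49.5,130),(0.995,0.096))"
```

```text
t 8.77 p [631.4 110.7 248. ] F [1.1 0.1 0.7] w 85.4
[[0.088, 0.011, 0.996], [-0.996, 0.002, 0.088], [-0.001, -1.0, 0.011]]
q [ 9.8 20.9 91.5  0.  67.   4.7]
shift [  43.6  112.5 -200. ] turn [-0.005 -0.008 -0.001]
```

View pics/w7.png

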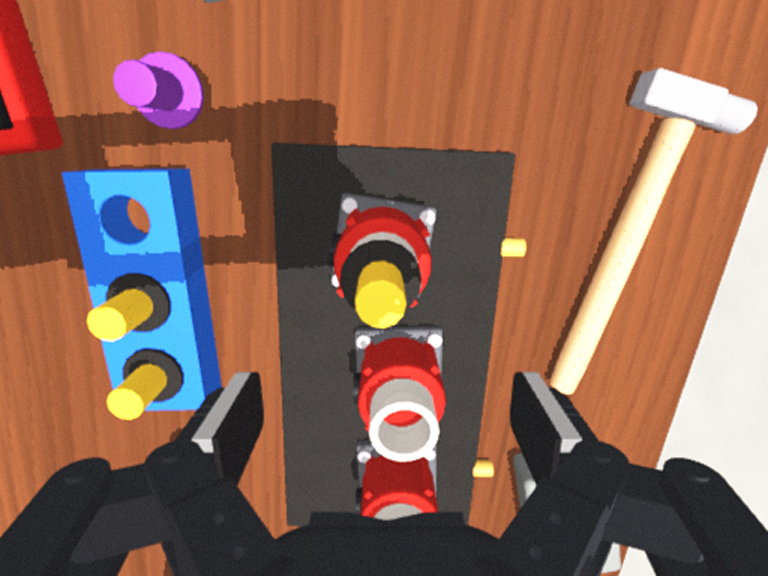

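View pics/d7.png

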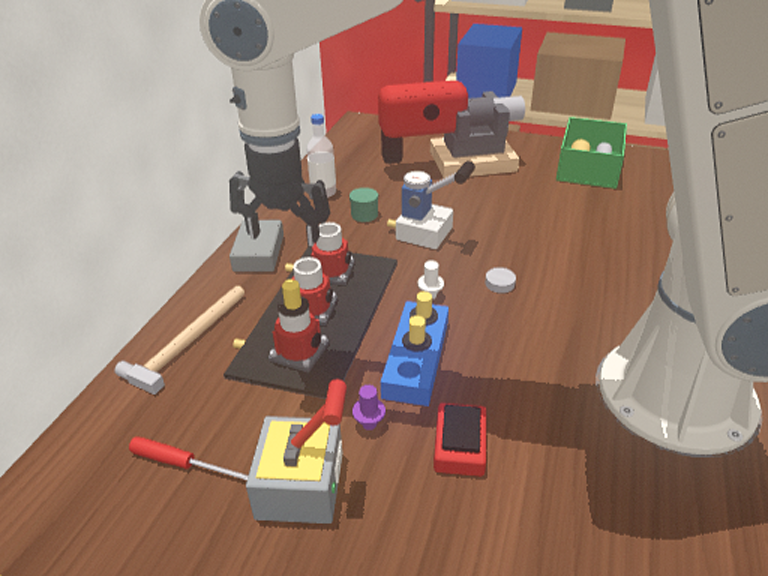

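Plug 1 is seated in the near housing. The middle mouth is at (404,431).

```bash
python3 -c "
from h import *
W=V('wrist'); print(W.onz((404/1.5,431/1.5),117))
st();go((434.6,49.5,130),(0.995,0.096))"
```

```text
[653.27477533  -0.92133066 117.        ]
t 8.92 p [628.7 110.2 242.3] F [-0.3  1.  -0. ] w 85.6
[[0.088, 0.003, 0.996], [-0.996, 0.001, 0.088], [-0.001, -1.0, 0.003]]
q [ 9.8 21.2 91.8  0.  66.8  4.7]
shift [  43.5  111.6 -199. ] turn [-0.003 -0.008 -0.001]
```

Call:
carry_out(motion="0 0 0 8 0 -35 1;0 0 0 16 0 -70 1;0 0 0 24 0 -105 1;0 0 0 32 10 -140 1;0 0 0 40 40 -175 1;0 -0.008 0 43 75 -199 1;0 -0.008 0 43 105 -199 1;0 -0.008 0 43 112 -199 1")

```text
time_s: 9.58
eef_pos: [428.9, 49.2, 125.1]
eef_rot: [[0.096, -0.006, 0.995], [-0.995, 0.0, 0.096], [-0.001, -1.0, -0.006]]
force: [-0.9, 0.3, 0.6]
gripper_width: 85.2
```

Call:
carry_out(motion="0 0 0 0 0 0 1;0 0 0 0 0 0 1")

```text
time_s: 9.75
eef_pos: [428.6, 49.2, 124.7]
eef_rot: [[0.096, -0.009, 0.995], [-0.995, -0.0, 0.096], [-0.001, -1.0, -0.009]]
force: [-1.1, -0.1, 0.6]
gripper_width: 85.2
```

```bash
python3 -c "
from h import *
st(); W=V('wrist');W.save('w8')
go((434.6,49.5,64),(0.995,0.096))"
```

```text
t 9.75 p [428.6  49.2 124.7] F [-1.1 -0.1  0.6] w 85.2
[[0.096, -0.009, 0.995], [-0.995, -0.0, 0.096], [-0.001, -1.0, -0.009]]
q [6.300e+00 1.260e+01 1.221e+02 1.000e-01 4.580e+01 8.000e-01]
shift [ 0.4 61.5  5.3] turn [ 0.006 -0.    -0.001]
```

View pics/w8.png

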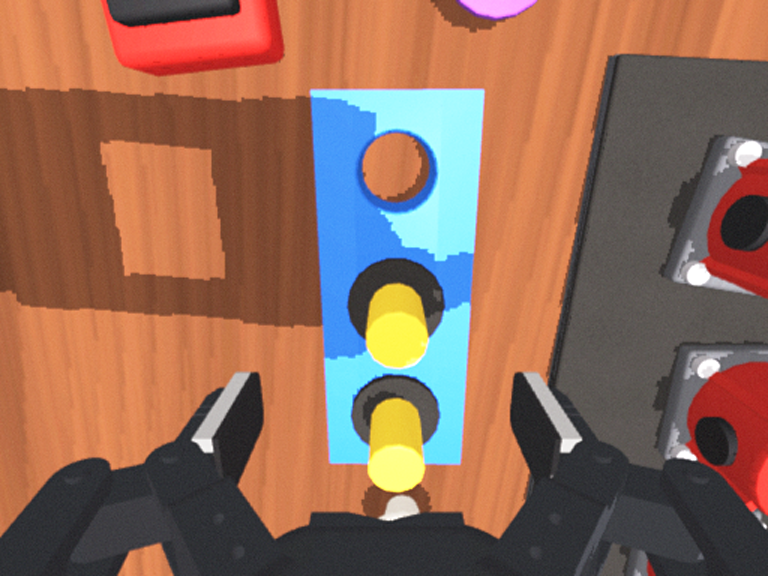

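```bash
python3 -c "
from h import *
W=V('wrist'); a=lambda x,y,z:W.onz((x/1.5,y/1.5),z).round(1)
print(a(399,170,40),a(398,339,88),a(396,467,88),a(395,304,46),a(395,412,46))
s=st();go((434,49.5,64),(0.995,0.096))"
```

```text
[429.4 118.8  40. ] [435.2  50.5  88. ] [441.3 -17.4  88. ] [434.3  51.   46. ] [441.1 -15.   46. ]
t 9.85 p [430.4  49.4 126.1] F [-0.2  0.  -0.1] w 85.5
[[0.096, -0.005, 0.995], [-0.995, 0.0, 0.096], [-0.001, -1.0, -0.005]]
q [6.30e+00 1.25e+01 1.22e+02 1.00e-01 4.58e+01 8.00e-01]
shift [ 0.3 62.1  3.8] turn [ 0.005 -0.    -0.001]
```

Call:
carry_out(motion="0.005 0 0 0 15 4 1;0.005 0 0 -1 30 5 1;0.005 0 0 -1 45 5 1;0.005 0 0 -1 55 5 1;0.005 0 0 -1 62 5 1;0.005 0 0 -1 62 5 1;0.005 0 0 -1 62 5 1")

```text
time_s: 10.43
eef_pos: [435.9, 51.1, 64.7]
eef_rot: [[0.096, 0.001, 0.995], [-0.995, 0.001, 0.096], [-0.001, -1.0, 0.001]]
force: [0.1, 0.6, 0.2]
gripper_width: 85.2
```

Call:
carry_out(motion="0 0 0 0 0 0 -1;0 0 0 0 0 0 -1;0 0 0 0 0 0 -1;0 0 0 0 0 0 -1;0 0 0 0 0 0 -1;0 0 0 0 0 0 -1;0 0 0 0 0 0 -1;0 0 0 0 0 0 -1")

```text
time_s: 11.1
eef_pos: [435.4, 51.0, 65.0]
eef_rot: [[0.096, 0.001, 0.995], [-0.995, 0.001, 0.096], [-0.001, -1.0, 0.001]]
force: [-3.7, 0.0, 9.0]
gripper_width: 26.5
```

Call:
carry_out(motion="0 0 0 0 0 0 -1;0 0 0 0 -10 0 -1;0 0 0 0 -30 0 -1;0 0 0 0 -60 0 -1;0 0 0 0 -95 0 -1;0 0 0 0 -130 0 -1;0 0 0 0 -165 0 -1;0 0 0 0 -178 0 -1")

```text
time_s: 11.77
eef_pos: [437.1, 51.1, 248.4]
eef_rot: [[0.096, 0.007, 0.995], [-0.995, 0.001, 0.096], [-0.001, -1.0, 0.007]]
force: [1.3, 0.6, -0.6]
gripper_width: 26.2
```

```bash
python3 -c "
from h import *
st(); V('wrist').save('w9'); go((654,-2.5,240),(0.995,0.096))"
```

```text
t 11.77 p [437.1  51.1 248.4] F [ 1.3  0.6 -0.6] w 26.2
[[0.096, 0.007, 0.995], [-0.995, 0.001, 0.096], [-0.001, -1.0, 0.007]]
q [  6.4   2.5 114.7   0.   62.3   0.9]
shift [ 74.1  10.8 210. ] turn [-0.009 -0.    -0.001]
```

View pics/w9.png

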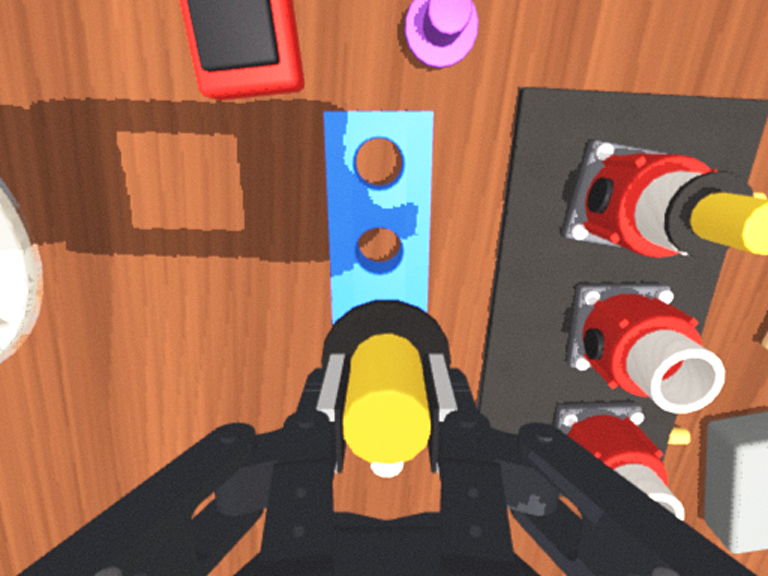

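Second plug is held. Empty holes are at (379,163) and (380,249), middle mouth at (687,378).

```bash
python3 -c "
from h import *
W=V('wrist'); a=lambda x,y,z:W.onz((x/1.5,y/1.5),z).round(1)
print(a(687,378,117),a(379,163,40),a(380,249,40))
st(); go((654,-2.5,240),(0.995,0.096))"
```

```text
[656.7  -2.4 117. ] [428.3 118.2  40. ] [435.2  51.5  40. ]
t 11.87 p [437.1  51.1 246.6] F [-0.1 -0.4 -1. ] w 26.5
[[0.096, 0.007, 0.995], [-0.995, 0.001, 0.096], [-0.001, -1.0, 0.007]]
q [  6.4   2.7 114.9   0.   62.1   0.9]
shift [ 74.1   8.  210.8] turn [-0.007 -0.    -0.001]
```

Call:
carry_out(motion="-0.007 0 0 12 2 35 -1;-0.007 0 0 24 4 70 -1;-0.007 0 0 36 5 105 -1;-0.007 0 0 48 6 140 -1;-0.007 0 0 60 7 175 -1;-0.007 0 0 74 8 205 -1;-0.007 0 0 74 8 212 -1;-0.007 0 0 74 8 212 -1")

```text
time_s: 12.53
eef_pos: [656.0, -2.7, 237.9]
eef_rot: [[0.095, -0.002, 0.995], [-0.996, 0.001, 0.095], [-0.001, -1.0, -0.002]]
force: [-0.6, -0.7, -0.8]
gripper_width: 26.2
```

Call:
carry_out(motion="0 0 0 0 0 0 -1;0 0 0 0 0 0 -1")

```text
time_s: 12.7
eef_pos: [654.3, -2.4, 236.7]
eef_rot: [[0.095, -0.005, 0.995], [-0.995, 0.001, 0.095], [-0.001, -1.0, -0.005]]
force: [-0.3, -0.4, -1.2]
gripper_width: 26.5
```

```bash
python3 -c "
from h import *
W=V('wrist'); W.save('w10'); S=V('scene');D=V('side')
cv2.imwrite('pics/s10.png',np.hstack([cv2.resize(S.im[130:290,220:350,::-1],None,fx=3,fy=3),cv2.resize(D.im[80:240,150:280,::-1],None,fx=3,fy=3)]))
for v,r in ((S,(220,200,340,290)),(D,(180,140,232,225))): print([np.round(b[:3],1) for b in blobs(v.mask((0,0,130),(180,60,255),r),100) if b[3][2]<26])
st(); go((655,-3,141),(0.995,0.096))"
```

```text
[array([239.3, 264.9, 469.5]), array([283.8, 242.9, 411. ]), array([317.1, 224.5, 190. ])]
[array([196.2, 213.7, 218. ]), array([205.1, 181.3, 322.5]), array([218.7, 156.9, 277. ])]
t 12.85 p [655.   -2.4 238. ] F [-0.2 -0.4 -0.5] w 26.6
[[0.095, -0.003, 0.995], [-0.995, 0.001, 0.095], [-0.001, -1.0, -0.003]]
q [-0.4 23.  89.6  0.1 67.5 -5.8]
shift [ 0.7 97.   0.2] turn [ 0.003 -0.001 -0.001]
```

View pics/w10.png

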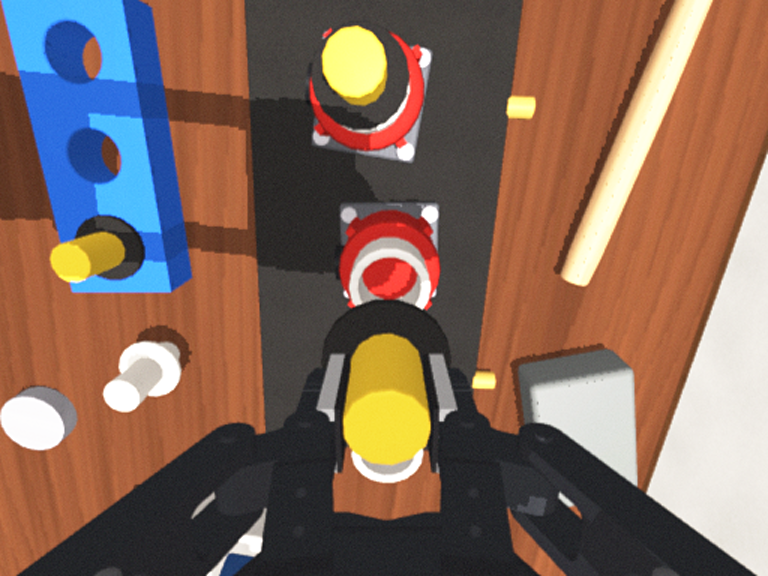

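View pics/s10.png

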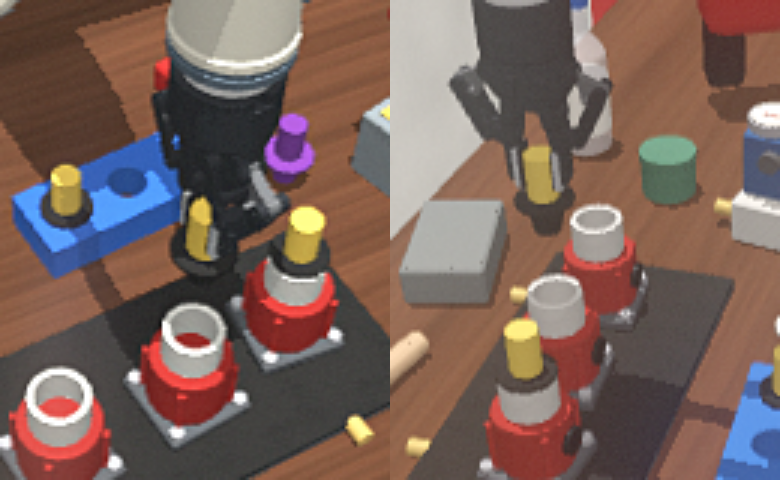

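Call:
carry_out(motion="0 0 0 1 20 0 -1;0 0 0 1 40 0 -1;0 0 0 1 55 0 -1;0 0 0 1 65 0 -1;0 0 0 1 72 0 -1;0 0 0 1 78 0 -1;0 0 0 1 84 0 -1;0 0 0 1 84 0 -1")

```text
time_s: 13.52
eef_pos: [654.5, -3.2, 153.4]
eef_rot: [[0.095, -0.003, 0.995], [-0.995, 0.001, 0.095], [-0.001, -1.0, -0.003]]
force: [0.4, 0.1, -1.5]
gripper_width: 26.6
```

Call:
carry_out(motion="0.004 0 0 0 4 1 -1;0.004 0 0 0 8 1 -1;0.004 0 0 0 11 1 -1;0.004 0 0 0 13 1 -1;0.004 0 0 0 13 1 -1")

```text
time_s: 13.93
eef_pos: [656.0, -3.1, 142.1]
eef_rot: [[0.095, 0.002, 0.995], [-0.995, 0.001, 0.095], [-0.001, -1.0, 0.002]]
force: [-4.8, 0.4, 12.5]
gripper_width: 26.6
```

Call:
carry_out(motion="0 0 0 0 0 0 1;0 0 0 0 -1 0 1;0 0 0 0 -1 0 1;0 0 0 0 -1 0 1;0 0 0 0 -1 0 1;0 0 0 0 -1 0 1;0 0 0 0 -1 0 1")

```text
time_s: 14.52
eef_pos: [655.9, -3.1, 142.9]
eef_rot: [[0.095, 0.002, 0.995], [-0.995, 0.001, 0.095], [-0.001, -1.0, 0.002]]
force: [-0.6, 0.8, -0.8]
gripper_width: 84.9
```

Call:
carry_out(motion="0 0 0 0 -10 0 1;0 0 0 0 -25 0 1;0 0 0 0 -50 0 1;0 0 0 0 -80 0 1;0 0 0 0 -100 0 1;0 0 0 0 -100 0 1")

```text
time_s: 15.02
eef_pos: [658.3, -3.3, 248.9]
eef_rot: [[0.095, 0.01, 0.995], [-0.995, 0.001, 0.095], [-0.0, -1.0, 0.01]]
force: [0.9, 0.1, 0.6]
gripper_width: 85.4
```

```bash
python3 -c "
from h import *
W=V('wrist');W.save('w11');  
st(); go((441,-16.5,130),(0.995,0.096))"
```

```text
t 15.07 p [657.3  -3.3 246.4] F [ 0.7 -0.3  0.4] w 85.0
[[0.095, 0.007, 0.995], [-0.995, 0.001, 0.095], [-0.001, -1.0, 0.007]]
q [-0.5 22.5 89.3  0.1 67.8 -6. ]
shift [  -7.4  114.9 -217.4] turn [-0.007 -0.001 -0.001]
```

View pics/w11.png

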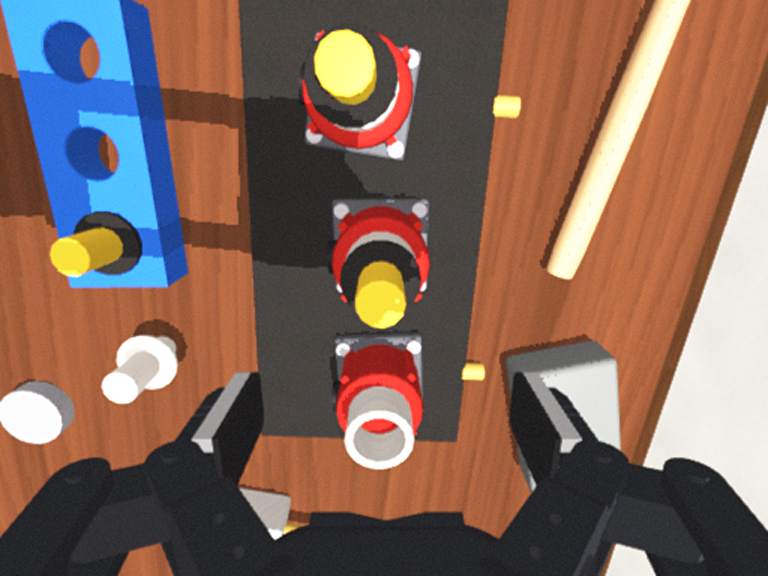

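Middle housing is plugged. The third mouth is at (379,438) and the last plug in the rack at (72,256).

```bash
python3 -c "
from h import *
W=V('wrist'); print(W.onz((379/1.5,438/1.5),117)); st(); go((441,-16.5,130),(0.995,0.096))"
```

```text
[ 665.18681158 -124.09308816  117.        ]
t 15.12 p [656.2  -3.3 244.3] F [-0.3  0.1 -0.6] w 85.5
[[0.095, 0.004, 0.995], [-0.995, 0.001, 0.095], [-0.001, -1.0, 0.004]]
q [-0.5 22.6 89.4  0.1 67.8 -6. ]
shift [  -7.2  113.5 -215.9] turn [-0.004 -0.001 -0.001]
```

Call:
carry_out(motion="0 0 0 -1 0 -35 1;0 0 0 -2 0 -70 1;0 0 0 -3 0 -105 1;0 0 0 -5 10 -140 1;0 0 0 -6 40 -175 1;-0.004 0 0 -7 75 -205 1;-0.004 0 0 -7 105 -212 1;-0.004 0 0 -7 113 -212 1")

```text
time_s: 15.78
eef_pos: [437.8, -16.2, 125.8]
eef_rot: [[0.095, -0.01, 0.995], [-0.995, 0.001, 0.095], [-0.002, -1.0, -0.01]]
force: [-3.1, 0.0, -0.8]
gripper_width: 85.2
```

Call:
carry_out(motion="0 0 0 0 0 0 1;0 0 0 0 0 0 1")

```text
time_s: 15.95
eef_pos: [437.6, -16.2, 125.4]
eef_rot: [[0.095, -0.013, 0.995], [-0.995, 0.001, 0.095], [-0.003, -1.0, -0.013]]
force: [-0.1, 0.4, -0.5]
gripper_width: 85.4
```

```bash
python3 -c "
from h import *
W=V('wrist');W.save('w12')
st();go((441,-16.5,64),(0.995,0.096))"
```

```text
t 16.0 p [439.  -16.2 126.3] F [ 0.2 -0.8 -0.3] w 85.4
[[0.095, -0.01, 0.995], [-0.995, 0.001, 0.095], [-0.002, -1.0, -0.01]]
q [-2.40e+00  1.31e+01  1.21e+02  1.00e-01  4.64e+01 -7.90e+00]
shift [ 0.6 62.3  2.6] turn [ 0.01  -0.001 -0.002]
```

View pics/w12.png

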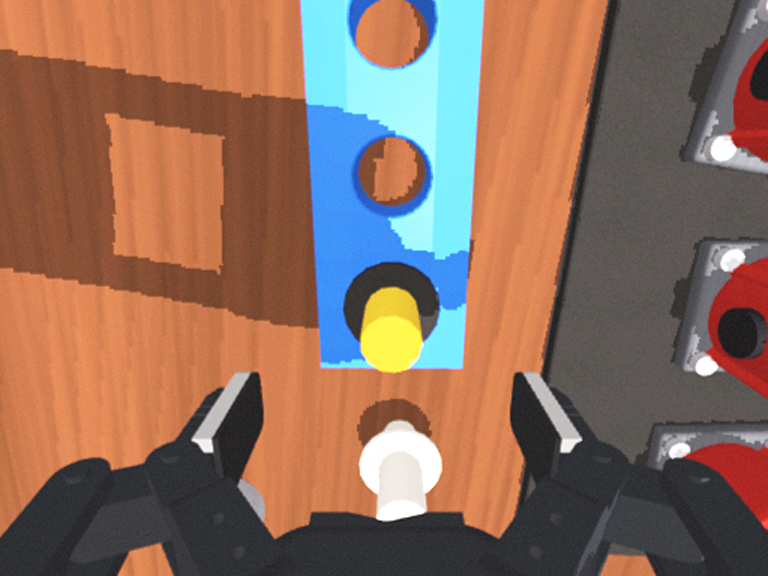

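```bash
python3 -c "
from h import *
W=V('wrist'); a=lambda x,y,z:W.onz((x/1.5,y/1.5),z).round(1)
print(a(391,342,88),a(391,308,46),a(393,175,40),a(400,510,76)); st()
go((441,-16.5,64),(0.995,0.096))"
```

```text
[441.4 -17.1  88. ] [441.5 -17.2  46. ] [435.7  50.7  40. ] [ 456.7 -121.7   76. ]
t 16.05 p [439.8 -16.3 126.8] F [0.1 0.1 0.2] w 85.6
[[0.095, -0.009, 0.995], [-0.995, 0.001, 0.095], [-0.002, -1.0, -0.008]]
q [-2.40e+00  1.31e+01  1.21e+02  1.00e-01  4.64e+01 -7.90e+00]
shift [ 0.5 62.8  1.7] turn [ 0.008 -0.001 -0.002]
```

Call:
carry_out(motion="0.008 0 -0.002 0 15 1 1;0.008 0 -0.002 1 30 2 1;0.008 0 -0.002 1 45 2 1;0.008 0 -0.002 1 55 2 1;0.008 0 -0.002 1 63 2 1;0.008 0 -0.002 1 63 2 1;0.008 0 -0.002 1 63 2 1")

```text
time_s: 16.63
eef_pos: [441.8, -16.9, 64.1]
eef_rot: [[0.095, -0.0, 0.995], [-0.995, 0.0, 0.095], [-0.0, -1.0, -0.0]]
force: [-0.1, -0.8, -0.3]
gripper_width: 85.4
```

Call:
carry_out(motion="0 0 0 0 0 0 -1;0 0 0 0 0 0 -1;0 0 0 0 0 0 -1;0 0 0 0 0 0 -1;0 0 0 0 0 0 -1;0 0 0 0 0 0 -1;0 0 0 0 0 0 -1;0 0 0 0 0 0 -1")

```text
time_s: 17.3
eef_pos: [441.8, -17.0, 64.5]
eef_rot: [[0.095, -0.0, 0.995], [-0.995, -0.0, 0.095], [-0.0, -1.0, -0.0]]
force: [-1.7, -0.2, 8.2]
gripper_width: 26.3
```

Call:
carry_out(motion="0 0 0 0 0 0 -1;0 0 0 0 -10 0 -1;0 0 0 0 -30 0 -1;0 0 0 0 -60 0 -1;0 0 0 0 -95 0 -1;0 0 0 0 -130 0 -1;0 0 0 0 -165 0 -1;0 0 0 0 -178 0 -1")

```text
time_s: 17.97
eef_pos: [443.6, -17.0, 247.9]
eef_rot: [[0.095, 0.006, 0.995], [-0.995, -0.0, 0.095], [0.001, -1.0, 0.006]]
force: [0.5, -0.1, -1.0]
gripper_width: 26.7
```

```bash
python3 -c "
from h import *
V('wrist').save('w13'); V('side');st(); go((665,-126,240),(0.995,0.096))"
```

```text
t 18.07 p [443.5 -17.  246. ] F [ 0.2  1.1 -0.9] w 26.5
[[0.095, 0.006, 0.995], [-0.995, -0.0, 0.095], [0.001, -1.0, 0.006]]
q [ -2.4   3.1 114.5  -0.   62.1  -7.8]
shift [129.6   7.4 210.1] turn [-0.006 -0.001  0.001]
```

View pics/w13.png

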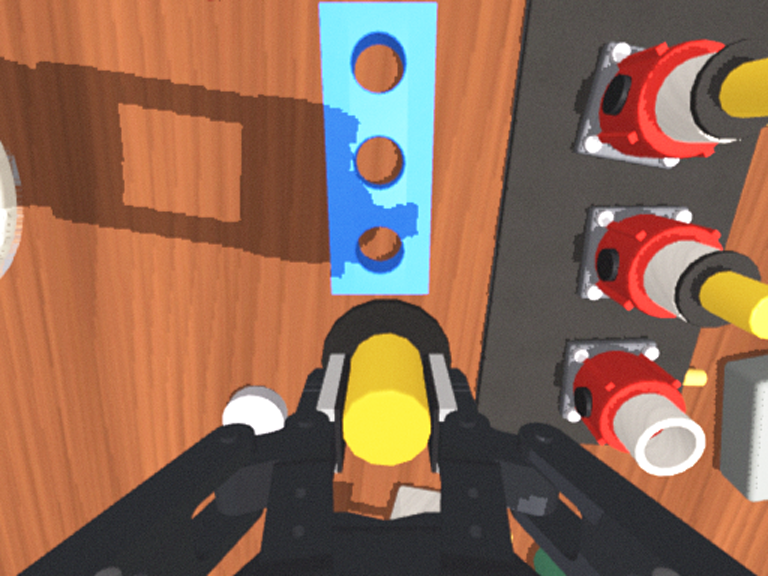

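```bash
python3 -c "
from h import *
W=V('wrist'); a=lambda x,y,z:W.onz((x/1.5,y/1.5),z).round(1)
print(a(669,445,117),a(380,250,40)); st(); go((665.5,-126.5,240),(0.995,0.096))"
```

```text
[ 663.4 -124.7  117. ] [440.4 -17.2  40. ]
t 18.12 p [442.4 -17.  244. ] F [-0.2  0.5 -1.1] w 26.6
[[0.095, 0.003, 0.995], [-0.995, -0.0, 0.095], [0.0, -1.0, 0.003]]
q [ -2.4   3.2 114.6  -0.   62.   -7.9]
shift [130.3   4.7 211.7] turn [-0.003 -0.001  0.   ]
```

Call:
carry_out(motion="-0.003 0 0 21 1 33 -1;-0.003 0 0 42 2 66 -1;-0.003 0 0 63 3 99 -1;-0.003 0 0 84 4 132 -1;-0.003 0 0 105 5 170 -1;-0.003 0 0 125 5 200 -1;-0.003 0 0 130 5 211 -1;-0.003 0 0 130 5 211 -1")

```text
time_s: 18.78
eef_pos: [666.2, -127.5, 236.6]
eef_rot: [[0.094, -0.002, 0.996], [-0.996, -0.0, 0.094], [-0.0, -1.0, -0.002]]
force: [-0.1, 0.7, -1.0]
gripper_width: 26.3
```

Call:
carry_out(motion="0 0 0 0 0 0 -1;0 0 0 0 0 0 -1")

```text
time_s: 18.95
eef_pos: [664.6, -127.1, 234.5]
eef_rot: [[0.094, -0.006, 0.996], [-0.996, 0.001, 0.094], [-0.001, -1.0, -0.006]]
force: [-0.1, 0.5, -0.5]
gripper_width: 26.4
```

```bash
python3 -c "
from h import *
W=V('wrist'); W.save('w14'); V('side'); st(); go((665,-126,141),(0.995,0.096))"
```

```text
t 19.05 p [ 664.8 -126.9  235.8] F [0.1 0.3 0.1] w 26.8
[[0.094, -0.004, 0.996], [-0.996, 0.0, 0.094], [-0.001, -1.0, -0.004]]
q [-10.9  25.1  86.7  -0.   68.5 -16.3]
shift [-0.8 94.8  0.7] turn [ 0.004 -0.002 -0.001]
```

View pics/w14.png

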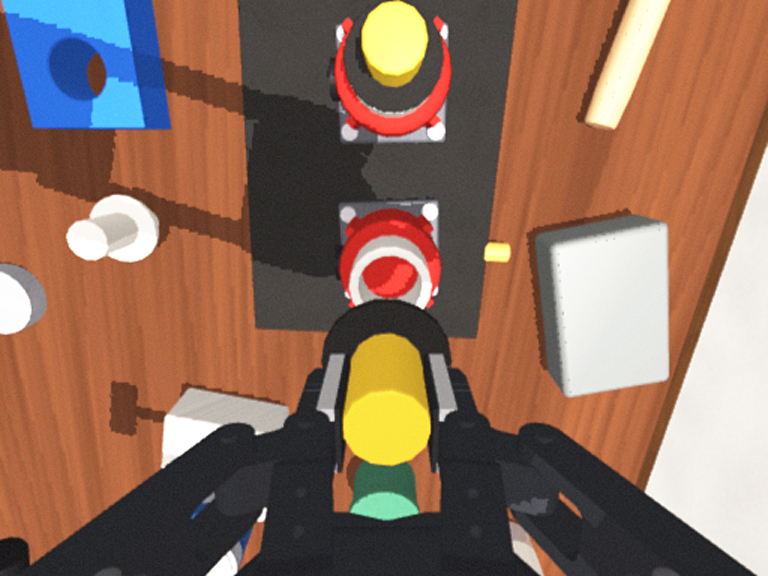

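Call:
carry_out(motion="0 0 0 -1 20 0 -1;0 0 0 -1 40 0 -1;0 0 0 -1 55 0 -1;0 0 0 -1 65 0 -1;0 0 0 -1 72 0 -1;0 0 0 -1 77 0 -1;0 0 0 -1 82 0 -1;0 0 0 -1 82 0 -1")

```text
time_s: 19.72
eef_pos: [664.2, -125.9, 153.5]
eef_rot: [[0.094, -0.005, 0.996], [-0.996, 0.0, 0.094], [-0.001, -1.0, -0.005]]
force: [0.1, 0.6, -0.2]
gripper_width: 26.4
```

Call:
carry_out(motion="0.004 0 0 0 4 1 -1;0.004 0 0 0 8 1 -1;0.004 0 0 0 11 1 -1;0.004 0 0 0 13 1 -1;0.004 0 0 0 13 1 -1")

```text
time_s: 20.13
eef_pos: [665.4, -125.8, 141.6]
eef_rot: [[0.094, 0.0, 0.996], [-0.996, 0.001, 0.094], [-0.001, -1.0, 0.0]]
force: [-2.6, 0.7, 7.2]
gripper_width: 26.6
```

Call:
carry_out(motion="0 0 0 0 1 0 -1;0 0 0 0 1 0 -1;0 0 0 0 0 0 1;0 0 0 0 0 0 1;0 0 0 0 0 0 1;0 0 0 0 0 0 1;0 0 0 0 0 0 1;0 0 0 0 0 0 1")

```text
time_s: 20.8
eef_pos: [665.4, -125.8, 141.4]
eef_rot: [[0.094, -0.0, 0.996], [-0.996, 0.001, 0.094], [-0.001, -1.0, -0.0]]
force: [0.1, 0.2, -0.2]
gripper_width: 85.2
```

Call:
carry_out(motion="0 0 0 0 -10 0 1;0 0 0 0 -25 0 1;0 0 0 0 -50 0 1;0 0 0 0 -80 0 1;0 0 0 0 -110 0 1;0 0 0 0 -110 0 1")

```text
time_s: 21.3
eef_pos: [668.5, -126.5, 259.1]
eef_rot: [[0.094, 0.01, 0.995], [-0.996, -0.001, 0.094], [0.002, -1.0, 0.01]]
force: [1.2, -0.9, 0.6]
gripper_width: 85.4
```

```bash
python3 -c "
from h import *
V('wrist').save('w15'); V('scene').save('s15'); V('side').save('d15');st()"
```

```text
t 21.45 p [ 665.4 -125.8  252.1] F [ 0.5  0.5 -1. ] w 85.5
[[0.094, 0.001, 0.996], [-0.996, 0.001, 0.094], [-0.0, -1.0, 0.001]]
q [-10.9  24.2  85.9   0.   69.8 -16.3]
```

View pics/s15.png

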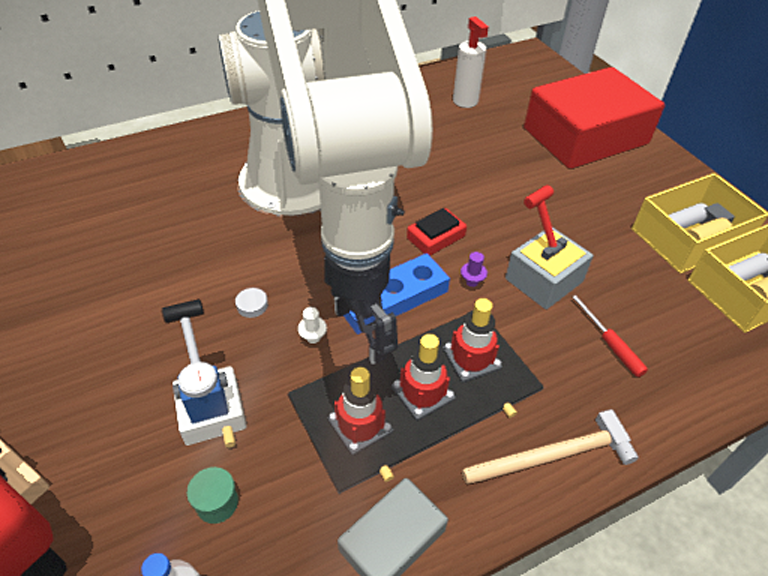

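View pics/d15.png

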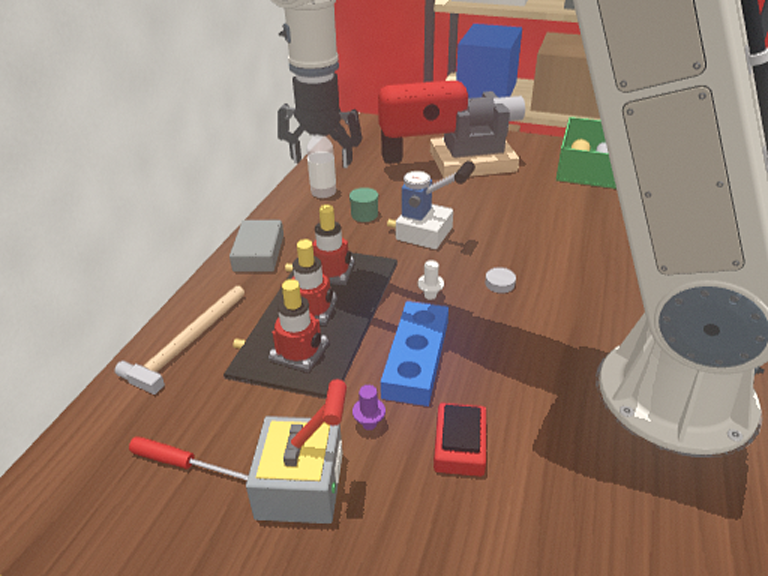

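All three are plugged and everything else is in place. Going to the isolator with shut fingers, jaw axis turned along the box's y.

```bash
python3 -c "
from h import *
S=V('scene');D=V('side')
a=sorted(blobs(S.mask((20,100,100),(35,255,255),(225,190,345,280)),60)); b=sorted(blobs(D.mask((20,100,100),(35,255,255),(180,130,232,215)),50),key=lambda b:b[1])
print([x[:2] for x in a],[x[:2] for x in b])
for p,q in zip(a,b): print(*[np.round(z,1) for z in tri((S,D),(p,q))])
go((405,323,280),(-0.242,0.97))"
```

```text
[(239.56049960967994, 253.94457455113192), (285.5129411764706, 231.6878431372549), (320.95652173913044, 208.0389492753623)] [(217.46714456391874, 144.72043010752688), (203.27727727727725, 168.47347347347346), (194.00163800163799, 195.97624897624897)]
[ 664.9 -126.2  142. ] [0. 0.]
[655.   -3.2 142.2] [0.1 0.1]
[629.1 111.1 141.6] [0.2 0.2]
shift [-471.3  -28.6 -216.2] turn [0.002 1.421 0.   ]
```

Call:
carry_out(motion="0 -0.11 0 -30 -4 -15 -1;0 -0.22 0 -60 -8 -30 -1;0 -0.33 0 -90 -12 -45 -1;0 -0.44 0 -120 -16 -60 -1;0 -0.55 0 -155 -20 -75 -1;0 -0.66 0 -190 -24 -90 -1;0 -0.77 0 -225 -28 -105 -1;0 -0.88 0 -260 -28 -120 -1")

```text
time_s: 22.22
eef_pos: [519.4, 123.0, 278.6]
eef_rot: [[0.83, -0.003, 0.557], [-0.557, 0.001, 0.83], [-0.003, -1.0, -0.001]]
force: [2.3, 1.2, 0.4]
gripper_width: -0.0
```

```bash
python3 -c "
from h import *
st();go((405,323,280),(-0.242,0.97))"
```

```text
t 22.22 p [519.4 123.  278.6] F [2.3 1.2 0.4] w -0.0
[[0.83, -0.003, 0.557], [-0.557, 0.001, 0.83], [-0.003, -1.0, -0.001]]
q [ 1.310e+01  1.000e+01  1.021e+02  1.000e-01  6.800e+01 -4.310e+01]
shift [-206.5   -0.9  102.3] turn [-0.    -0.836 -0.003]
```

Call:
carry_out(motion="0 -0.11 0 -30 0 15 -1;0 -0.22 0 -60 0 30 -1;0 -0.33 0 -90 0 45 -1;0 -0.44 0 -120 0 60 -1;0 -0.55 0 -150 0 75 -1;0 -0.66 0 -180 0 90 -1;0 -0.77 0 -206 -1 102 -1;0 -0.836 0 -206 -1 102 -1")

```text
time_s: 22.88
eef_pos: [402.4, 325.7, 279.1]
eef_rot: [[0.968, -0.005, -0.251], [0.251, 0.001, 0.968], [-0.005, -1.0, 0.002]]
force: [-0.6, -0.1, 0.4]
gripper_width: -0.0
```

Call:
carry_out(motion="0 0 0 0 0 0 -1;0 0 0 0 0 0 -1")

```text
time_s: 23.05
eef_pos: [401.6, 325.8, 278.0]
eef_rot: [[0.968, -0.007, -0.25], [0.25, -0.0, 0.968], [-0.007, -1.0, 0.002]]
force: [-0.1, 0.4, -0.3]
gripper_width: 0.2
```

```bash
python3 -c "
from h import *
V('wrist').save('w16'); V('side').save('d16');st()"
```

```text
t 23.15 p [402.4 325.1 278.4] F [ 0.1 -0.2 -0.1] w -0.1
[[0.969, -0.006, -0.248], [0.248, 0.0, 0.969], [-0.006, -1.0, 0.002]]
q [ 38.6   8.5 103.9   0.3  67.8 -65.9]
```

View pics/w16.png

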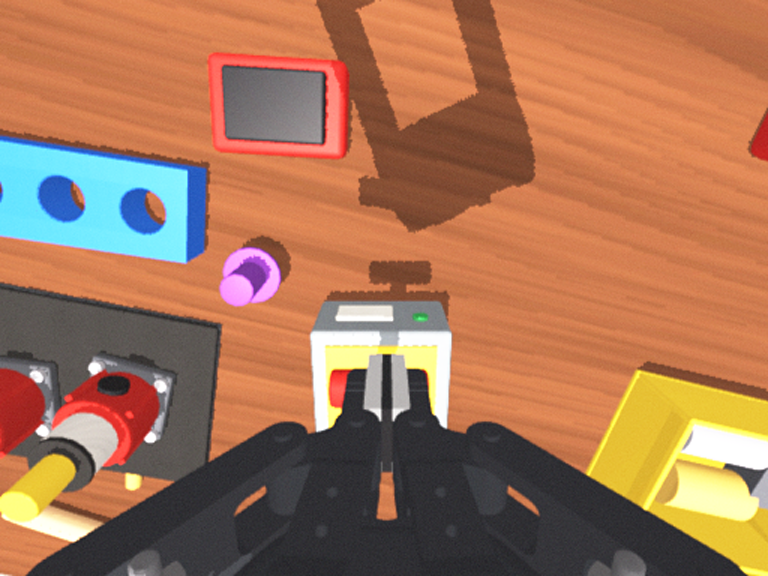

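View pics/d16.png

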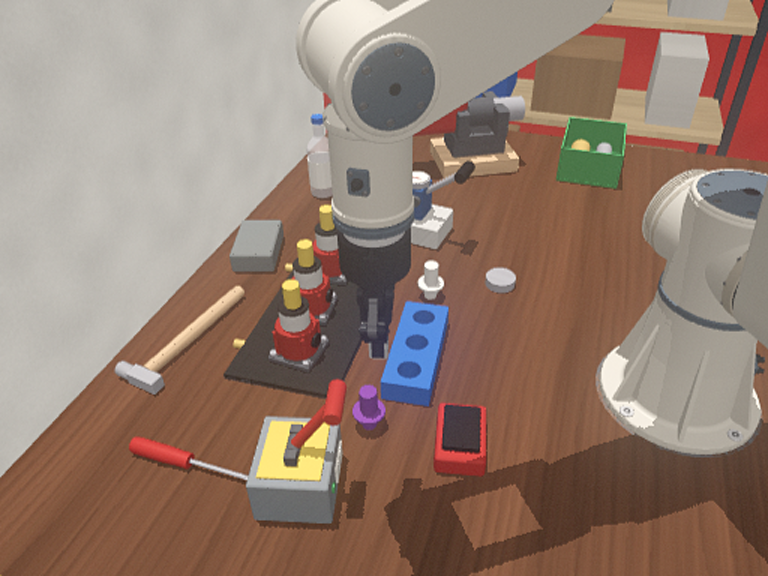

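The wrist view shows the isolator box (312–450, 300–) square to the tool, with the red bar's ends at 331 and 428 either side of the shut fingers at 386.

```bash
python3 -c "
from h import *
W=V('wrist'); a=lambda x,y,z:W.onz((x/1.5,y/1.5),z).round(1)
print(a(312,333,80),a(450,333,80),a(331,388,181),a(428,388,181))
st(); go((407.5,324,180),(-0.247,0.969))"
```

```text
[484.1 282.5  80. ] [455.5 394.6  80. ] [468.9 307.6 181. ] [454.3 365.  181. ]
t 23.2 p [402.7 325.  278.6] F [ 0.2  0.7 -0.6] w -0.1
[[0.969, -0.006, -0.248], [0.248, 0.001, 0.969], [-0.006, -1.0, 0.002]]
q [ 38.6   8.5 103.9   0.3  67.8 -65.9]
shift [ 5.  98.6 -2.3] turn [-0.002  0.001 -0.006]
```

Call:
carry_out(motion="0 0 -0.006 3 30 -2 -1;0 0 -0.006 5 60 -2 -1;0 0 -0.006 5 85 -2 -1;0 0 -0.006 5 98 -2 -1;0 0 -0.006 5 98 -2 -1;0 0 -0.006 5 98 -2 -1")

```text
time_s: 23.7
eef_pos: [407.6, 323.6, 180.3]
eef_rot: [[0.969, -0.001, -0.246], [0.246, 0.001, 0.969], [-0.001, -1.0, 0.001]]
force: [0.2, 0.0, 0.6]
gripper_width: 0.1
```

```bash
python3 -c "
from h import *
st(); V('side').save('d17'); R=np.array(bot.get_state()['eef_rot']);print((np.array(bot.get_state()['eef_pos'])-[522,352,90])@np.c_[[.969,.247,0],[-.247,.969,0]])"
```

```text
t 23.7 p [407.6 323.6 180.3] F [0.2 0.  0.6] w 0.1
[[0.969, -0.001, -0.246], [0.246, 0.001, 0.969], [-0.001, -1.0, 0.001]]
q [ 3.820e+01  1.490e+01  1.096e+02  1.000e-01  5.550e+01 -6.610e+01]
[-117.24215142    1.14606623]
```

View pics/d17.png

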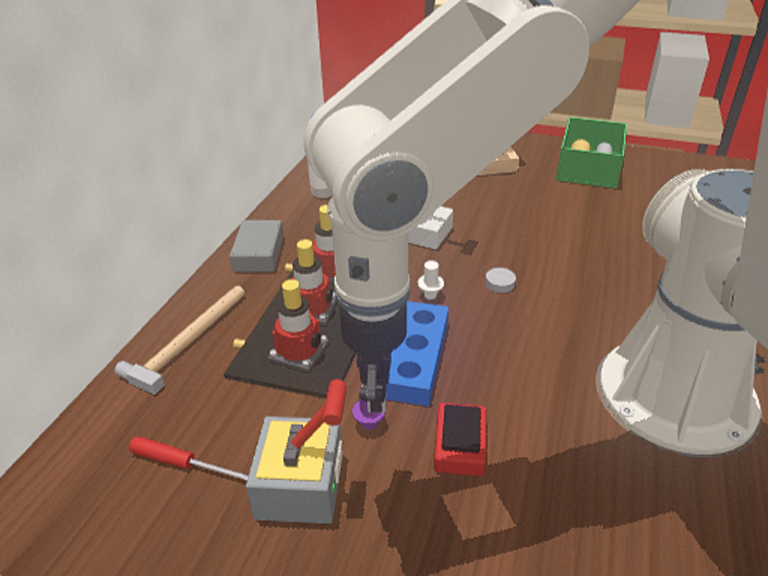

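Call:
carry_out(motion="0 0 0 14 0 -1 -1;0 0 0 28 0 -1 -1;0 0 0 40 0 -1 -1;0 0 0 52 0 -1 -1;0 0 0 64 0 -1 -1;0 0 0 76 0 -1 -1;0 0 0 86 0 -1 -1;0 0 0 86 0 -1 -1")

```text
time_s: 24.42
eef_pos: [493.9, 345.1, 181.4]
eef_rot: [[0.969, 0.002, -0.246], [0.246, 0.003, 0.969], [0.003, -1.0, 0.002]]
force: [-0.3, 0.1, -0.8]
gripper_width: -0.2
```

```bash
python3 -c "
from h import *
st(); V('side').save('d18')"
```

```text
t 24.42 p [493.9 345.1 181.4] F [-0.3  0.1 -0.8] w -0.2
[[0.969, 0.002, -0.246], [0.246, 0.003, 0.969], [0.003, -1.0, 0.002]]
q [ 34.8  21.6  99.6   0.1  58.6 -69.6]
```

View pics/d18.png

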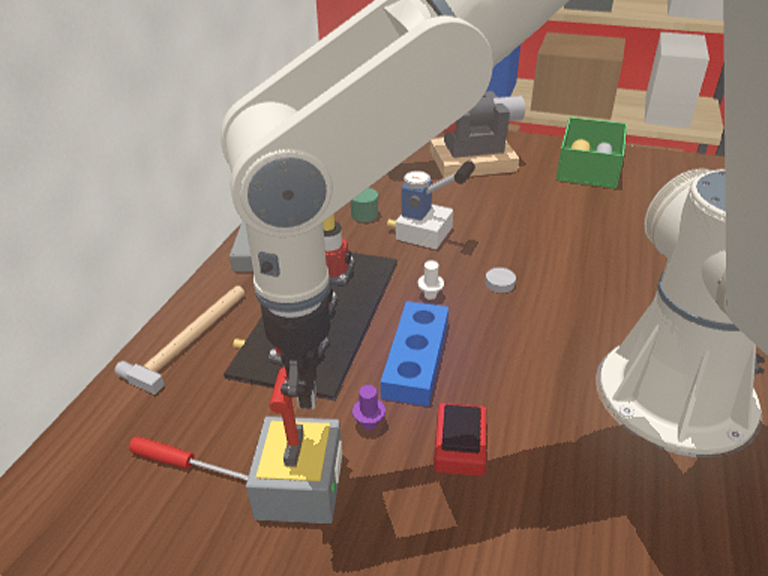

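The handle is being carried over near vertical. Continuing.

Call:
carry_out(motion="0 0 0 12 0 0 -1;0 0 0 24 0 0 -1;0 0 0 36 0 0 -1;0 0 0 46 0 0 -1;0 0 0 56 0 0 -1;0 0 0 63 0 0 -1;0 0 0 63 0 0 -1")

```text
time_s: 25.05
eef_pos: [554.8, 360.4, 181.1]
eef_rot: [[0.969, 0.001, -0.246], [0.246, 0.003, 0.969], [0.002, -1.0, 0.002]]
force: [-0.5, -0.4, -0.2]
gripper_width: -0.1
```

```bash
python3 -c "
from h import *
st(); V('side').save('d19');V('scene').save('s19')"
```

```text
t 25.05 p [554.8 360.4 181.1] F [-0.5 -0.4 -0.2] w -0.1
[[0.969, 0.001, -0.246], [0.246, 0.003, 0.969], [0.002, -1.0, 0.002]]
q [ 32.8  26.5  91.9   0.1  61.5 -71.5]
```

View pics/d19.png

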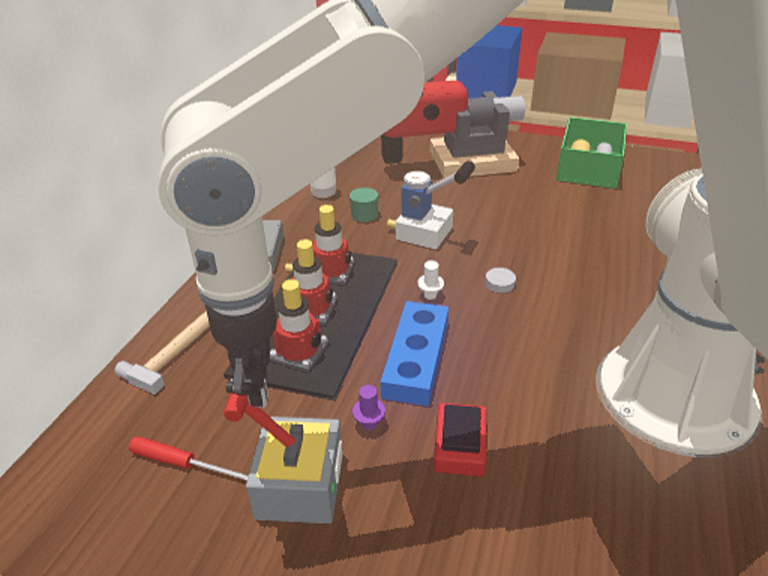

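View pics/s19.png

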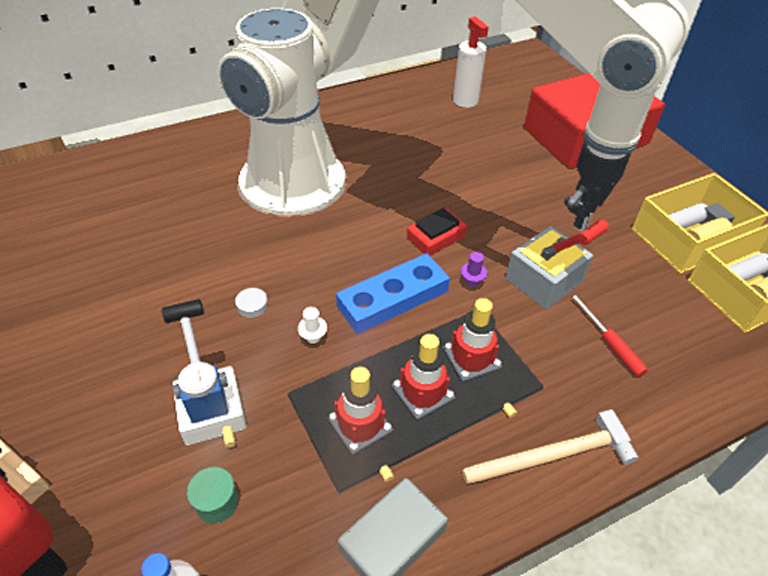

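```bash
python3 -c "
from h import *
S=V('scene');D=V('side'); print(tri((S,D),((596/1.5,233/1.5),(234/1.5,407/1.5))))
"
```

```text
(array([580.74818197, 377.86274434, 171.8139092 ]), array([0.1 , 0.13]))
```

Call:
carry_out(motion="0 0 0 0 -20 0 -1;0 0 0 0 -50 0 -1;0 0 0 0 -80 0 -1;0 0 0 0 -100 0 -1;0 0 0 0 -100 0 -1")

```text
time_s: 25.67
eef_pos: [554.5, 360.9, 286.5]
eef_rot: [[0.969, 0.006, -0.247], [0.247, 0.006, 0.969], [0.008, -1.0, 0.004]]
force: [-0.1, 0.4, 1.0]
gripper_width: 0.4
```

```bash
python3 -c "
from h import *
st(); V('wrist').save('w20'); go((380,-324,280),(-0.125,-0.992)); go((380,-324,280),(0.125,0.992))"
```

```text
t 25.67 p [554.5 360.9 286.5] F [-0.1  0.4  1. ] w 0.4
[[0.969, 0.006, -0.247], [0.247, 0.006, 0.969], [0.008, -1.0, 0.004]]
q [ 32.9  21.1  86.2   0.1  72.2 -71.4]
shift [-3.371e+02  1.000e-01 -6.204e+02] turn [-0.004  0.374  0.004]
shift [-3.371e+02  1.000e-01 -6.204e+02] turn [-0.004  0.374  0.004]
```

View pics/w20.png

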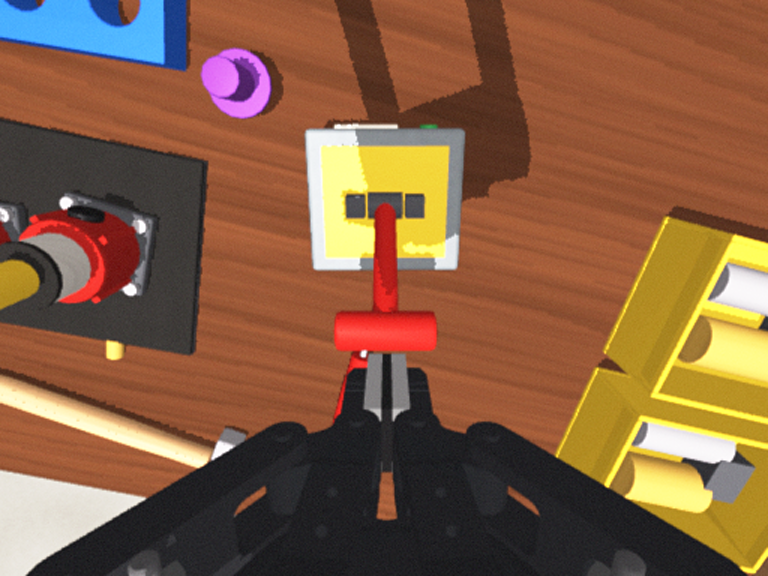

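Isolator is on: the wrist view shows the bar at (386,331), on the far side of the box, and triangulation puts it about where "on" should be. Now to the lever.

Call:
carry_out(motion="0 0.05 0 -18 0 -34 -1;0 0.1 0 -36 0 -68 -1;0 0.15 0 -54 0 -102 -1;0 0.2 0 -72 0 -136 -1;0 0.25 0 -90 0 -170 -1;0 0.3 0 -110 0 -204 -1;0 0.35 0 -128 0 -238 -1;0 0.374 0 -147 0 -272 -1")

```text
time_s: 26.38
eef_pos: [476.5, 59.0, 280.9]
eef_rot: [[0.992, 0.002, 0.127], [-0.127, 0.004, 0.992], [0.001, -1.0, 0.005]]
force: [1.4, 0.2, 0.2]
gripper_width: 0.1
```

```bash
python3 -c "
from h import *
st(); go((380,-324,280),(0.125,0.992))"
```

```text
t 26.38 p [476.5  59.  280.9] F [1.4 0.2 0.2] w 0.1
[[0.992, 0.002, 0.127], [-0.127, 0.004, 0.992], [0.001, -1.0, 0.005]]
q [  6.7   4.6 108.1   0.3  67.2 -76.1]
shift [ -47.1   -0.9 -392.1] turn [-0.005 -0.002  0.001]
```

Call:
carry_out(motion="0 0 0 -5 0 -38 -1;0 0 0 -10 0 -76 -1;0 0 0 -15 0 -114 -1;0 0 0 -20 0 -152 -1;0 0 0 -25 0 -190 -1;0 0 0 -30 0 -228 -1;0 0 0 -35 0 -266 -1;0 0 0 -40 0 -304 -1")

```text
time_s: 27.05
eef_pos: [396.5, -238.6, 278.4]
eef_rot: [[0.992, 0.001, 0.127], [-0.127, 0.005, 0.992], [-0.0, -1.0, 0.005]]
force: [2.1, -0.5, 0.6]
gripper_width: -0.2
```

Call:
carry_out(motion="0 0 0 -2 0 -35 -1;0 0 0 -6 0 -55 -1;0 0 0 -6 0 -60 -1;0 0 0 -6 0 -60 -1;0 0 0 -6 0 -60 -1")

```text
time_s: 27.47
eef_pos: [382.5, -296.3, 277.2]
eef_rot: [[0.992, -0.0, 0.127], [-0.127, 0.007, 0.992], [-0.001, -1.0, 0.007]]
force: [-0.1, -0.1, 0.3]
gripper_width: 0.1
```

```bash
python3 -c "
from h import *
V('wrist').save('w21');V('side').save('d21');V('scene').save('s21');st(); go((380,-324,280),(0.125,0.992))"
```

```text
t 27.62 p [ 383.2 -296.   277.9] F [-0.7 -0.4  0. ] w 0.1
[[0.992, 0.001, 0.125], [-0.125, 0.006, 0.992], [-0.0, -1.0, 0.006]]
q [ -38.1    5.4  107.6    0.3   67.2 -121. ]
shift [  0.4  -2.3 -28.2] turn [-0.006 -0.    -0.   ]
```

View pics/w21.png

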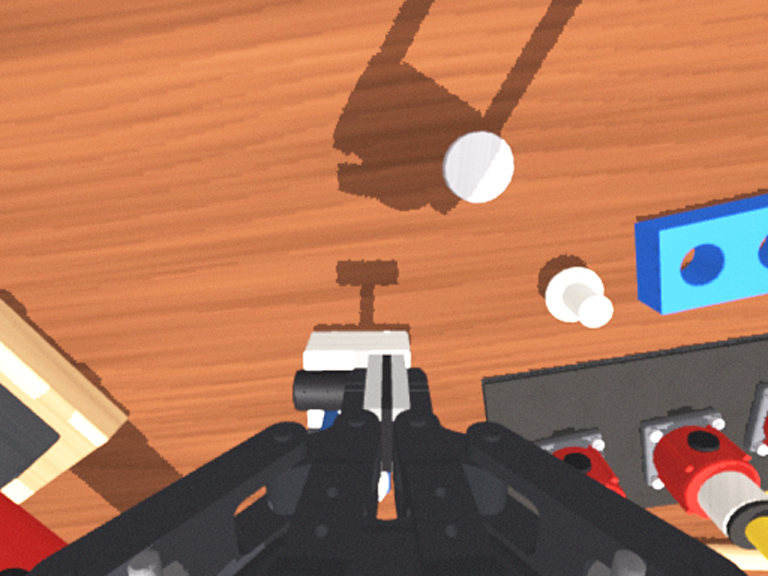

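View pics/d21.png

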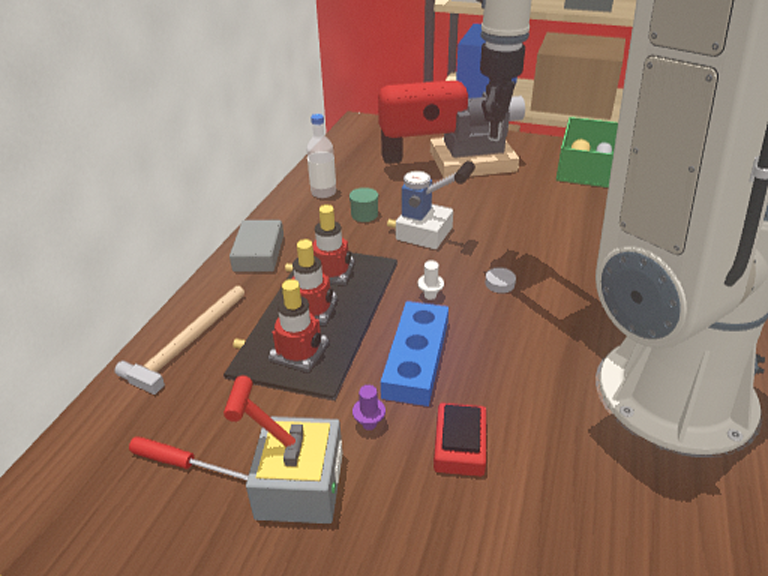

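```bash
python3 -c "
from h import *
W=V('wrist'); a=lambda x,y,z:W.onz((x/1.5,y/1.5),z).round(1)
e=a(295,390,172); print('left end',e,'center',e+30*np.array([.125,.992,0]))
print('foot corners z0',a(304,370,50),a(410,370,50),a(304,333,0),a(410,333,0))
S=V('scene');D=V('side'); print(tri((S,D),((121.6,207),(309.8,115.2))))
"
```

```text
left end [ 442.7 -360.8  172. ] center [ 446.45 -331.04  172.  ]
foot corners z0 [ 493.6 -385.9   50. ] [ 506.5 -287.1   50. ] [ 477.4 -391.6    0. ] [ 491.5 -282.5    0. ]
(array([ 440.84131918, -331.31312311,  167.77212308]), array([0.05, 0.03]))
```

```bash
python3 -c "
from h import *
go((444,-331.2,215),(0.125,0.992))
for th in (0,.1,.2,.3,.4,.5,.6,.7,.8):
    import math; print(th, round(-120*math.cos(.65-th)+120*math.cos(.65),1), round(100+120*math.sin(.65-th)+21,1))"
```

```text
shift [ 64.6  63.  -27.2] turn [-0.005 -0.     0.   ]
0 0.0 193.6
0.1 -6.8 183.7
0.2 -12.5 173.2
0.3 -17.2 162.1
0.4 -20.7 150.7
0.5 -23.1 138.9
0.6 -24.3 127.0
0.7 -24.3 115.0
0.8 -23.1 103.1
```

Call:
carry_out(motion="0 0 0 30 0 -15 -1;0 0 0 64 0 -27 -1;0 0 0 64 30 -27 -1;0 0 0 64 55 -27 -1;0 0 0 64 63 -27 -1;-0.005 0 0 64 63 -27 -1;-0.005 0 0 64 63 -27 -1")

```text
time_s: 28.35
eef_pos: [443.5, -330.6, 215.4]
eef_rot: [[0.992, -0.0, 0.125], [-0.125, 0.0, 0.992], [-0.0, -1.0, 0.0]]
force: [-0.1, 0.5, 0.6]
gripper_width: 0.1
```

```bash
python3 -c "
from h import *
D=V('side');S=V('scene');cv2.imwrite('pics/s22.png',np.hstack([cv2.resize(S.im[170:290,80:190,::-1],None,fx=3.5,fy=3.5),cv2.resize(D.im[70:190,240:350,::-1],None,fx=3.5,fy=3.5)]));st();go((444,-331.2,194),(0.125,0.992))"
```

```text
t 28.45 p [ 444.1 -331.3  216.7] F [-0.8  1.  -0.1] w 0.2
[[0.992, 0.002, 0.125], [-0.125, -0.001, 0.992], [0.002, -1.0, -0.001]]
q [ -36.9   15.2  103.8    0.    60.9 -119.7]
shift [-0.1 22.7  0.1] turn [ 0.001 -0.     0.002]
```

View pics/s22.png

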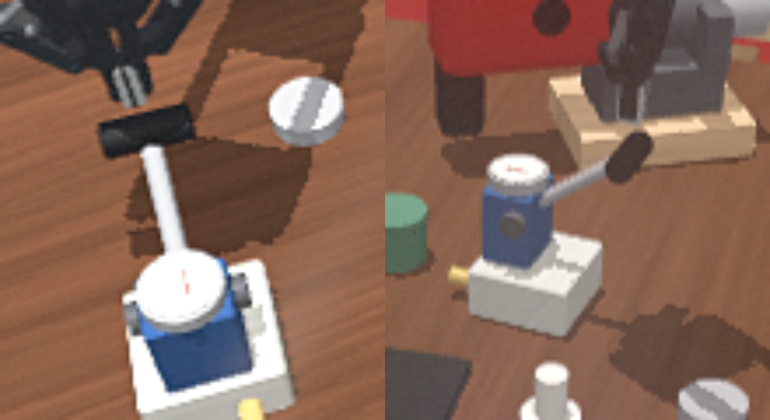

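Call:
carry_out(motion="0 0 0 0 12 0 -1;0 0 0 0 22 0 -1;0 0 0 -6 32 0 -1;0 0 0 -12 43 0 -1;0 0 0 -17 54 0 -1;0 0 0 -20 62 0 -1;0 0 0 -22 70 0 -1;0 0 0 -22 70 0 -1")

```text
time_s: 29.12
eef_pos: [420.6, -328.2, 145.0]
eef_rot: [[0.992, -0.0, 0.125], [-0.125, -0.0, 0.992], [-0.0, -1.0, -0.0]]
force: [-3.9, -0.1, 6.6]
gripper_width: -0.0
```

```bash
python3 -c "
from h import *
D=V('side');S=V('scene');cv2.imwrite('pics/s23.png',np.hstack([cv2.resize(S.im[170:290,80:190,::-1],None,fx=3.5,fy=3.5),cv2.resize(D.im[70:190,240:350,::-1],None,fx=3.5,fy=3.5)]));st();go((423,-328.5,103),(0.125,0.992))"
```

```text
t 29.22 p [ 421.3 -328.4  146.2] F [-3.7  0.4  6.9] w -0.2
[[0.992, 0.0, 0.125], [-0.125, -0.0, 0.992], [0.0, -1.0, -0.0]]
q [ -38.1   18.6  109.5   -0.    51.8 -120.9]
shift [ 1.7 43.2  0.1] turn [ 0. -0.  0.]
```

View pics/s23.png

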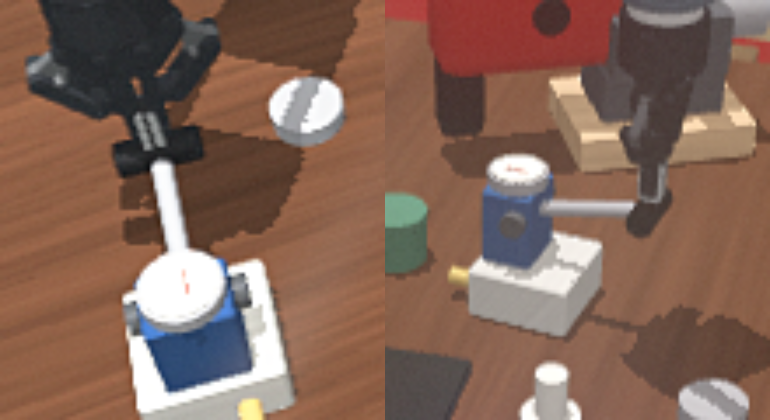

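The lever follows, with 7 N up. Continuing to the stop.

Call:
carry_out(motion="0 0 0 0 10 0 -1;0 0 0 0 20 0 -1;0 0 0 1 29 0 -1;0 0 0 1 36 0 -1;0 0 0 2 42 0 -1;0 0 0 2 44 0 -1;0 0 0 2 44 0 -1")

```text
time_s: 29.8
eef_pos: [422.4, -328.4, 102.5]
eef_rot: [[0.992, -0.001, 0.125], [-0.125, 0.0, 0.992], [-0.002, -1.0, 0.0]]
force: [-6.3, 2.0, 14.2]
gripper_width: 0.1
```

```bash
python3 -c "
from h import *
D=V('side');S=V('scene');cv2.imwrite('pics/s24.png',np.hstack([cv2.resize(S.im[170:290,80:190,::-1],None,fx=3.5,fy=3.5),cv2.resize(D.im[70:190,240:350,::-1],None,fx=3.5,fy=3.5)]));st()"
```

```text
t 29.9 p [ 422.4 -328.4  102.7] F [-5.7  1.4 12.4] w -0.2
[[0.992, -0.001, 0.125], [-0.125, 0.0, 0.992], [-0.001, -1.0, 0.0]]
q [ -38.    22.4  111.    -0.    46.7 -120.8]
```

View pics/s24.png

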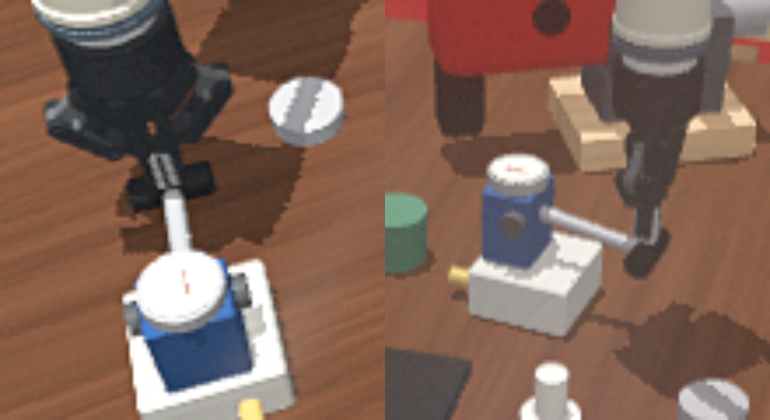

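Call:
carry_out(motion="0 0 0 0 1 0 -1;0 0 0 0 2 0 -1;0 0 0 0 2 0 -1;0 0 0 0 2 0 -1;0 0 0 0 2 0 -1;0 0 0 0 2 0 -1")

```text
time_s: 30.4
eef_pos: [422.4, -328.5, 102.1]
eef_rot: [[0.992, -0.001, 0.125], [-0.125, 0.0, 0.992], [-0.001, -1.0, -0.0]]
force: [-6.2, 3.3, 21.0]
gripper_width: -0.2
```

Call:
carry_out(motion="0 0 0 0 -10 0 -1;0 0 0 0 -22 0 -1;0 0 0 1 -35 0 -1;0 0 0 3 -48 0 -1;0 0 0 6 -60 0 -1;0 0 0 11 -72 0 -1;0 0 0 17 -84 0 -1;0 0 0 22 -95 0 -1")

```text
time_s: 31.07
eef_pos: [445.0, -331.4, 198.0]
eef_rot: [[0.992, 0.0, 0.125], [-0.125, -0.001, 0.992], [0.0, -1.0, -0.001]]
force: [-0.8, -0.5, 0.2]
gripper_width: -0.2
```

Call:
carry_out(motion="0 0 0 0 -15 0 -1;0 0 0 0 -40 0 -1;0 0 0 0 -75 0 -1;0 0 0 0 -85 0 -1;0 0 0 0 -85 0 -1;0 0 0 0 -85 0 -1")

```text
time_s: 31.57
eef_pos: [445.0, -331.4, 283.0]
eef_rot: [[0.992, 0.001, 0.126], [-0.126, -0.001, 0.992], [0.001, -1.0, -0.001]]
force: [0.3, -0.2, -1.1]
gripper_width: 0.0
```

```bash
python3 -c "
from h import *
D=V('side');S=V('scene');D.save('d25');cv2.imwrite('pics/s25.png',np.hstack([cv2.resize(S.im[170:290,80:190,::-1],None,fx=3.5,fy=3.5),cv2.resize(D.im[70:190,240:350,::-1],None,fx=3.5,fy=3.5)]));st()"
```

```text
t 31.67 p [ 444.3 -330.9  281.5] F [-0.   0.3 -0. ] w 0.1
[[0.992, -0.001, 0.125], [-0.125, 0.001, 0.992], [-0.001, -1.0, 0.001]]
q [ -36.8   11.7   99.6   -0.    68.8 -119.6]
```

View pics/s25.png

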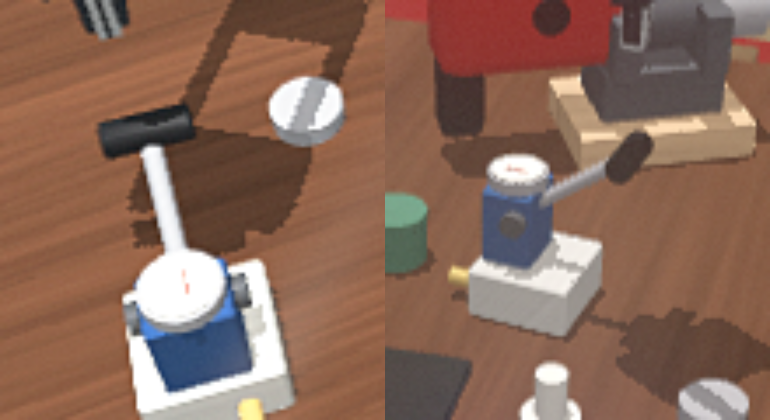

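View pics/d25.png

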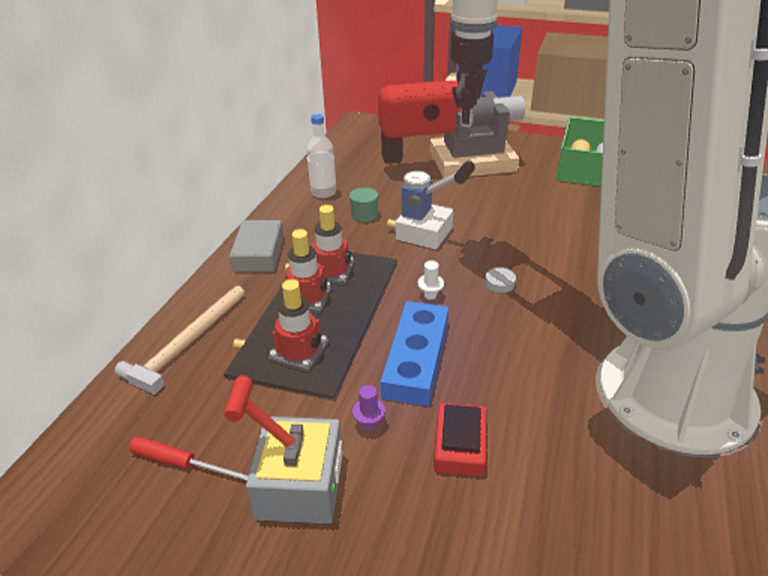

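Lever is back at rest and the isolator is still on. The middle housing has moved a few cm (the announced knock) but still looks plugged; I'll re-measure it later. Heading to the isolator's far side.

```bash
python3 -c "
from h import *
S=V('scene');D=V('side')
a=sorted(blobs(S.mask((20,100,100),(35,255,255),(225,190,345,280)),60)); b=sorted(blobs(D.mask((20,100,100),(35,255,255),(180,130,232,215)),50),key=lambda b:b[1])
for p,q in zip(a,b): print(*[np.round(z,1) for z in tri((S,D),(p,q))])
ns=sorted(x for x in blobs(S.mask((0,0,130),(180,60,255),(222,200,340,285)),60) if x[3][2]<26); nd=sorted((x for x in blobs(D.mask((0,0,130),(180,60,255),(180,145,232,232)),60)),key=lambda b:b[1])
print(len(ns),len(nd))
for p,q in zip(ns,nd): print('neck',*[np.round(z,1) for z in tri((S,D),(p,q))])
go((635,381,285),(-0.247,0.969))"
```

```text
[ 665.  -126.1  142.1] [0.1 0.1]
[677.6 -31.5 142.2] [0.2 0.1]
[628.8 111.3 141.5] [0. 0.]
3 4
neck [ 731.8 -115.   123.2] [21.1 14.4]
neck [668.2 -63.5 113.6] [14.6 11.2]
neck [650.1  61.7 149.2] [9.7 8.5]
shift [ 99.8  -3.1 730.2] turn [-0.001 -0.375 -0.001]
```

Call:
carry_out(motion="0 -0.04 0 5 0 38 -1;0 -0.08 0 10 0 76 -1;0 -0.12 0 15 0 114 -1;0 -0.16 0 20 0 152 -1;0 -0.2 0 25 -1 190 -1;0 -0.24 0 30 -1 228 -1;0 -0.28 0 35 -2 266 -1;0 -0.3 0 40 -2 304 -1")

```text
time_s: 32.43
eef_pos: [521.9, -32.4, 282.8]
eef_rot: [[0.984, -0.003, -0.175], [0.175, 0.001, 0.985], [-0.003, -1.0, 0.002]]
force: [1.1, -0.5, 0.4]
gripper_width: 0.1
```

```bash
python3 -c "
from h import *
st(); go((635,381,285),(-0.247,0.969))"
```

```text
t 32.43 p [521.9 -32.4 282.8] F [ 1.1 -0.5  0.4] w 0.1
[[0.984, -0.003, -0.175], [0.175, 0.001, 0.985], [-0.003, -1.0, 0.002]]
q [-3.800e+00  8.800e+00  1.030e+02  1.000e-01  6.840e+01 -1.039e+02]
shift [183.8  -2.1 387.2] turn [-0.002 -0.073 -0.003]
```

Call:
carry_out(motion="0 -0.02 0 17 0 36 -1;0 -0.04 0 34 0 72 -1;0 -0.06 0 51 -1 108 -1;0 -0.073 0 68 -1 144 -1;0 -0.073 0 85 -1 180 -1;0 -0.073 0 102 -2 216 -1;0 -0.073 0 119 -2 252 -1;0 -0.073 0 137 -2 288 -1")

```text
time_s: 33.1
eef_pos: [606.0, 277.0, 283.6]
eef_rot: [[0.969, -0.004, -0.247], [0.247, 0.0, 0.969], [-0.004, -1.0, 0.001]]
force: [-0.5, -0.8, 0.8]
gripper_width: 0.1
```

```bash
python3 -c "
from h import *
st(); go((635,381,285),(-0.247,0.969))"
```

```text
t 33.1 p [606.  277.  283.6] F [-0.5 -0.8  0.8] w 0.1
[[0.969, -0.004, -0.247], [0.247, 0.0, 0.969], [-0.004, -1.0, 0.001]]
q [ 24.4  22.   85.2   0.1  73.  -80. ]
shift [53.8 -1.6 93.6] turn [-0.001 -0.    -0.004]
```

Call:
carry_out(motion="0 0 -0.004 18 0 32 -1;0 0 -0.004 36 -1 64 -1;0 0 -0.004 54 -1 90 -1;0 0 -0.004 54 -1 94 -1;0 0 -0.004 54 -1 94 -1;0 0 -0.004 54 -1 94 -1")

```text
time_s: 33.6
eef_pos: [634.4, 380.9, 282.9]
eef_rot: [[0.969, -0.003, -0.248], [0.248, -0.0, 0.969], [-0.003, -1.0, 0.0]]
force: [-0.4, 0.2, 0.2]
gripper_width: -0.0
```

```bash
python3 -c "
from h import *
W=V('wrist');W.save('w26');V('side').save('d26');st();go((635,381,180),(-0.247,0.969))"
```

```text
t 33.7 p [634.8 380.  284. ] F [ 0.2 -0.1  0.1] w -0.1
[[0.969, -0.002, -0.246], [0.246, 0.0, 0.969], [-0.001, -1.0, 0.001]]
q [ 30.8  28.8  74.8   0.1  76.4 -73.5]
shift [  0.6 104.    0.8] turn [-0.001 -0.001 -0.001]
```

View pics/w26.png

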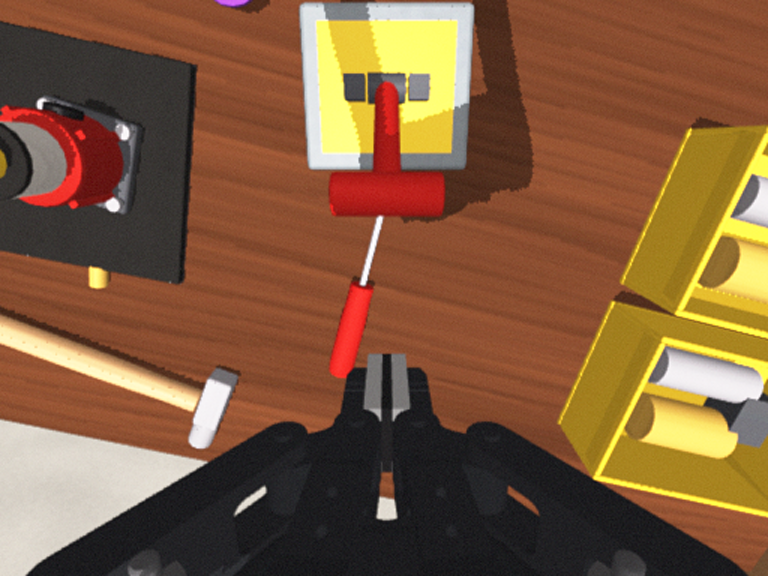

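View pics/d26.png

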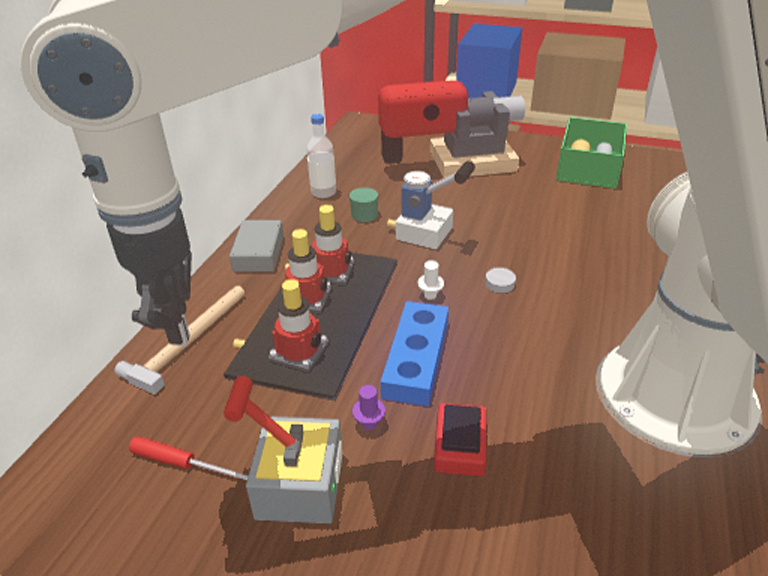

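```bash
python3 -c "
from h import *
W=V('wrist'); print(W.onz((387/1.5,194/1.5),183),W.onz((387/1.5,87/1.5),92)); st()"
```

```text
[580.89434026 366.88632527 183.        ] [520.21517916 351.80766082  92.        ]
t 33.75 p [634.9 380.  284.4] F [ 0.5 -0.6  0.3] w 0.2
[[0.969, -0.001, -0.246], [0.246, 0.001, 0.969], [-0.001, -1.0, 0.001]]
q [ 30.8  28.8  74.8   0.1  76.4 -73.5]
```

Call:
carry_out(motion="0 0 0 0 30 1 -1;0 0 0 0 60 1 -1;0 0 0 0 90 1 -1;0 0 0 0 103 1 -1;0 0 0 0 103 1 -1;0 0 0 0 103 1 -1")

```text
time_s: 34.25
eef_pos: [634.8, 380.4, 181.9]
eef_rot: [[0.969, -0.001, -0.245], [0.245, 0.0, 0.969], [-0.001, -1.0, 0.001]]
force: [0.2, 0.2, 0.6]
gripper_width: 0.2
```

Call:
carry_out(motion="0 0 0 -14 1 0 -1;0 0 0 -28 1 0 -1;0 0 0 -40 1 0 -1;0 0 0 -52 1 0 -1;0 0 0 -64 1 0 -1;0 0 0 -76 1 0 -1;0 0 0 -88 1 0 -1;0 0 0 -98 1 0 -1")

```text
time_s: 34.92
eef_pos: [540.5, 356.8, 184.0]
eef_rot: [[0.97, 0.002, -0.245], [0.245, 0.003, 0.97], [0.003, -1.0, 0.002]]
force: [1.1, 0.1, -0.7]
gripper_width: 0.1
```

Call:
carry_out(motion="0 0 0 -12 0 0 -1;0 0 0 -24 0 0 -1;0 0 0 -34 0 0 -1;0 0 0 -44 0 0 -1;0 0 0 -52 0 0 -1;0 0 0 -52 0 0 -1;0 0 0 -52 0 0 -1")

```text
time_s: 35.5
eef_pos: [490.1, 344.3, 184.2]
eef_rot: [[0.969, 0.003, -0.245], [0.245, 0.003, 0.969], [0.004, -1.0, 0.002]]
force: [-0.2, 0.5, -1.0]
gripper_width: 0.4
```

```bash
python3 -c "
from h import *
V('side').save('d27');V('scene').save('s27');st()"
```

```text
t 35.6 p [490.6 344.4 184. ] F [ 0.7  0.5 -1.2] w -0.1
[[0.97, 0.003, -0.245], [0.245, 0.003, 0.97], [0.004, -1.0, 0.002]]
q [ 34.9  21.1  99.9   0.1  58.7 -69.3]
```

View pics/d27.png

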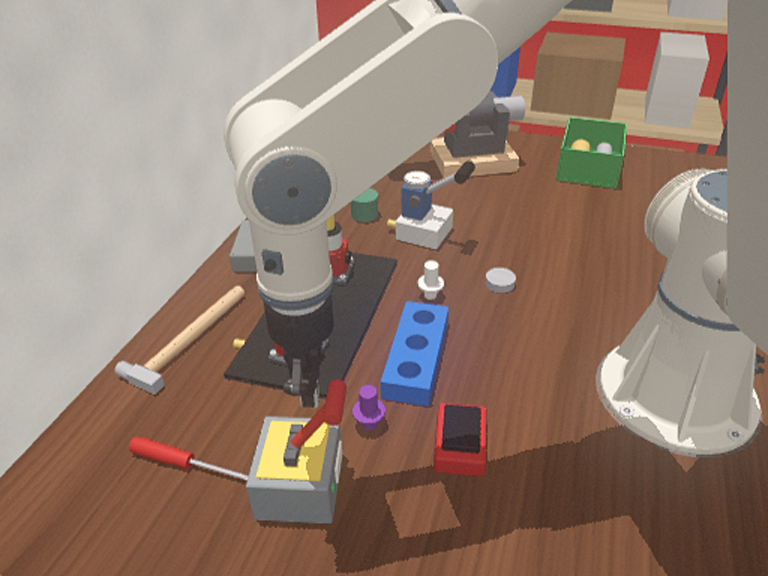

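View pics/s27.png

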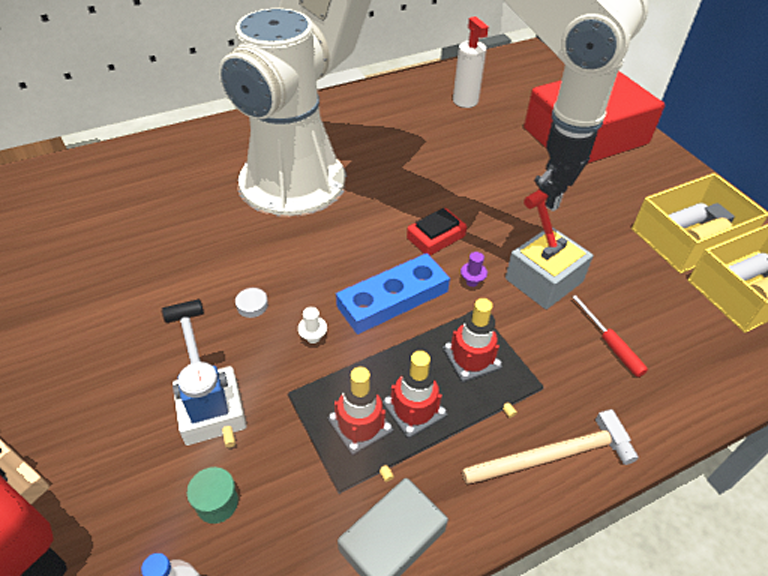

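The isolator is off again and the bar sits exactly where it was at the start. Lift, then fetch the plug from the nearest housing.

Call:
carry_out(motion="0 0 0 0 -20 0 -1;0 0 0 0 -50 0 -1;0 0 0 0 -80 0 -1;0 0.1 0 0 -85 -30 0;0 0.2 0 20 -85 -60 1;0 0.3 0 40 -85 -95 1;0 0.4 0 60 -85 -130 1;0 0.5 0 80 -85 -160 1")

```text
time_s: 36.27
eef_pos: [608.8, 206.7, 269.1]
eef_rot: [[0.967, 0.004, 0.255], [-0.255, 0.003, 0.967], [0.003, -1.0, 0.004]]
force: [0.5, 1.5, -0.2]
gripper_width: 60.6
```

```bash
python3 -c "
from h import *
st(); go((629,111,250),(0.995,0.096))"
```

```text
t 36.27 p [608.8 206.7 269.1] F [ 0.5  1.5 -0.2] w 60.6
[[0.967, 0.004, 0.255], [-0.255, 0.003, 0.967], [0.003, -1.0, 0.004]]
q [ 18.6  20.2  89.6   0.1  69.9 -56.7]
shift [ 43.8  18.8 -87.4] turn [-0.005  1.217  0.   ]
```

Call:
carry_out(motion="0 0.12 0 10 0 -20 1;0 0.24 0 20 0 -40 1;0 0.36 0 30 5 -60 1;0 0.48 0 44 10 -80 1;0 0.6 0 44 15 -87 1;0 0.72 0 44 19 -87 1;0 0.84 0 44 19 -87 1;0 0.96 0 44 19 -87 1")

```text
time_s: 36.93
eef_pos: [629.7, 110.8, 249.2]
eef_rot: [[0.339, 0.003, 0.941], [-0.941, 0.003, 0.339], [-0.002, -1.0, 0.004]]
force: [-0.3, 0.0, 1.4]
gripper_width: 85.3
```

Call:
carry_out(motion="0 0.12 0 0 0 0 1;0 0.24 0 0 0 0 1;0 0.3 0 0 0 0 1;0 0.3 0 0 0 0 1;0 0.3 0 0 0 0 1")

```text
time_s: 37.35
eef_pos: [630.1, 110.6, 249.0]
eef_rot: [[0.048, 0.003, 0.999], [-0.999, 0.003, 0.048], [-0.003, -1.0, 0.003]]
force: [-0.2, -0.1, 0.1]
gripper_width: 85.6
```

```bash
python3 -c "
from h import *
W=V('wrist');W.save('w28');V('side');st(); go((629,111,143),(0.995,0.096))"
```

```text
t 37.45 p [629.9 110.7 249.1] F [-0.   0.3  0.2] w 85.7
[[0.048, 0.003, 0.999], [-0.999, 0.003, 0.048], [-0.003, -1.0, 0.003]]
q [ 9.8 20.9 91.3  0.1 67.6  6.9]
shift [-1.000e-01  1.061e+02 -1.200e+00] turn [-0.003 -0.048 -0.003]
```

View pics/w28.png

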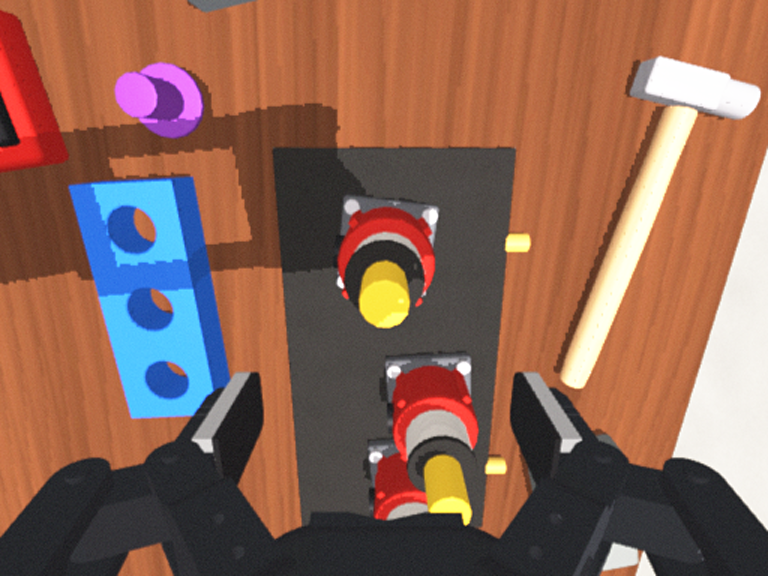

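```bash
python3 -c "
from h import *
W=V('wrist'); print(W.onz((385/1.5,304/1.5),165)); st(); go((629,110.7,142),(0.995,0.096))"
```

```text
[630.15082879 110.42033727 165.        ]
t 37.5 p [629.9 110.7 249.2] F [-0.2  0.1  0.3] w 85.7
[[0.048, 0.003, 0.999], [-0.999, 0.003, 0.048], [-0.003, -1.0, 0.003]]
q [ 9.8 20.9 91.3  0.1 67.6  7. ]
shift [  0.3 107.2  -1.2] turn [-0.003 -0.048 -0.003]
```

Call:
carry_out(motion="-0.003 -0.048 -0.003 0 30 -1 1;-0.003 -0.048 -0.003 0 60 -1 1;-0.003 -0.048 -0.003 0 85 -1 1;-0.003 -0.048 -0.003 0 100 -1 1;-0.003 -0.048 -0.003 0 107 -1 1;-0.003 -0.048 -0.003 0 107 -1 1;-0.003 -0.048 -0.003 0 107 -1 1")

```text
time_s: 38.08
eef_pos: [629.6, 111.1, 142.7]
eef_rot: [[0.096, 0.001, 0.995], [-0.995, -0.0, 0.096], [0.0, -1.0, 0.001]]
force: [0.6, -0.6, -0.0]
gripper_width: 85.8
```

Call:
carry_out(motion="0 0 0 0 0 0 -1;0 0 0 0 0 0 -1;0 0 0 0 0 0 -1;0 0 0 0 0 0 -1;0 0 0 0 0 0 -1;0 0 0 0 0 0 -1;0 0 0 0 0 0 -1;0 0 0 0 0 0 -1")

```text
time_s: 38.75
eef_pos: [630.0, 111.1, 143.5]
eef_rot: [[0.096, 0.002, 0.995], [-0.995, -0.0, 0.096], [0.0, -1.0, 0.002]]
force: [-1.1, 1.3, 6.9]
gripper_width: 26.8
```

Call:
carry_out(motion="0 0 0 0 0 0 -1;0 0 0 0 -8 0 -1;0 0 0 0 -20 0 -1;0 0 0 0 -40 0 -1;0 0 0 0 -65 0 -1;0 0 0 0 -90 0 -1;0 0 0 0 -98 0 -1;0 0 0 0 -98 0 -1")

```text
time_s: 39.42
eef_pos: [631.4, 111.4, 244.9]
eef_rot: [[0.096, 0.007, 0.995], [-0.995, 0.001, 0.096], [-0.0, -1.0, 0.007]]
force: [0.8, -0.6, -1.2]
gripper_width: 26.3
```

```bash
python3 -c "
from h import *
W=V('wrist');W.save('w29');V('side').save('d29');st(); go((429,118.5,240),(0.995,0.096))"
```

```text
t 39.52 p [629.6 111.1 241.2] F [-0.5  0.1 -0.1] w 26.4
[[0.096, 0.002, 0.995], [-0.995, -0.0, 0.096], [0.0, -1.0, 0.002]]
q [ 9.9 21.3 91.7 -0.  66.9  4.4]
shift [ -26.7    0.9 -198.9] turn [-0.002  0.     0.   ]
```

View pics/w29.png

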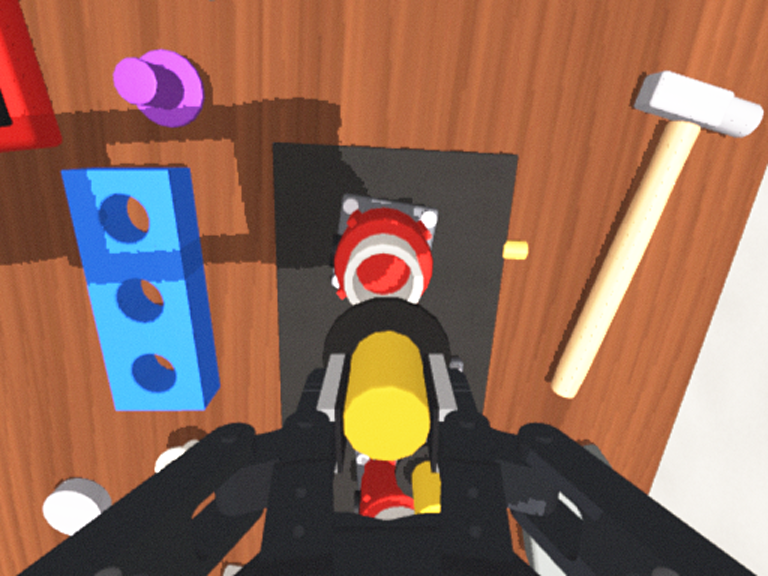

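View pics/d29.png

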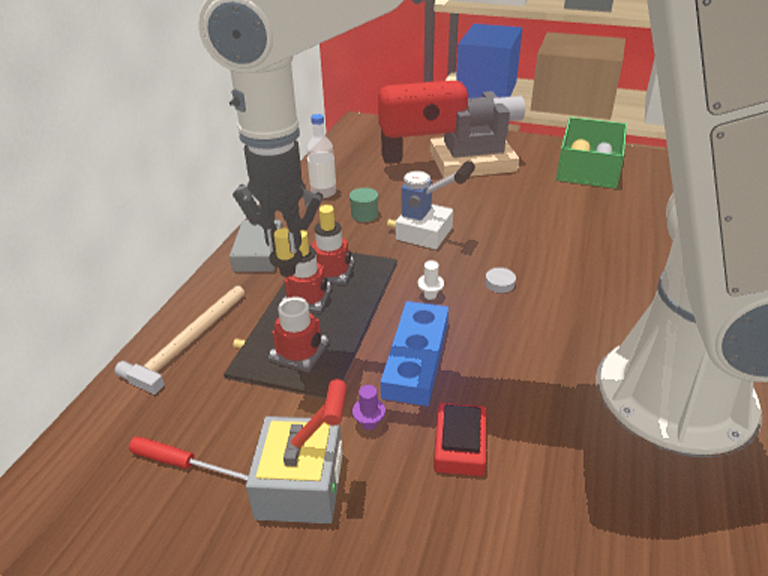

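Call:
carry_out(motion="0 0 0 -5 0 -35 -1;0 0 0 -10 0 -70 -1;0 0 0 -15 0 -105 -1;0 0 0 -20 0 -140 -1;0 0 0 -25 0 -175 -1;0 0 0 -27 0 -199 -1;0 0 0 -27 0 -199 -1;0 0 0 -27 0 -199 -1")

```text
time_s: 40.18
eef_pos: [427.4, 118.6, 240.0]
eef_rot: [[0.097, -0.0, 0.995], [-0.995, -0.001, 0.097], [0.001, -1.0, -0.0]]
force: [0.5, 0.6, -0.4]
gripper_width: 26.4
```

Call:
carry_out(motion="0 0 0 0 0 0 -1;0 0 0 0 0 0 -1")

```text
time_s: 40.35
eef_pos: [427.9, 118.5, 239.4]
eef_rot: [[0.097, -0.001, 0.995], [-0.995, -0.001, 0.097], [0.001, -1.0, -0.001]]
force: [0.1, 0.5, -0.3]
gripper_width: 26.4
```

```bash
python3 -c "
from h import *
W=V('wrist');W.save('w30');V('side');st(); go((429,118.5,110),(0.995,0.096))"
```

```text
t 40.45 p [428.  118.5 239.5] F [ 0.6  0.4 -0.2] w 26.5
[[0.097, -0.001, 0.995], [-0.995, -0.001, 0.097], [0.001, -1.0, -0.001]]
q [ 15.3   3.8 114.6  -0.   61.6   9.8]
shift [  0.  129.5   1. ] turn [0.001 0.001 0.001]
```

View pics/w30.png

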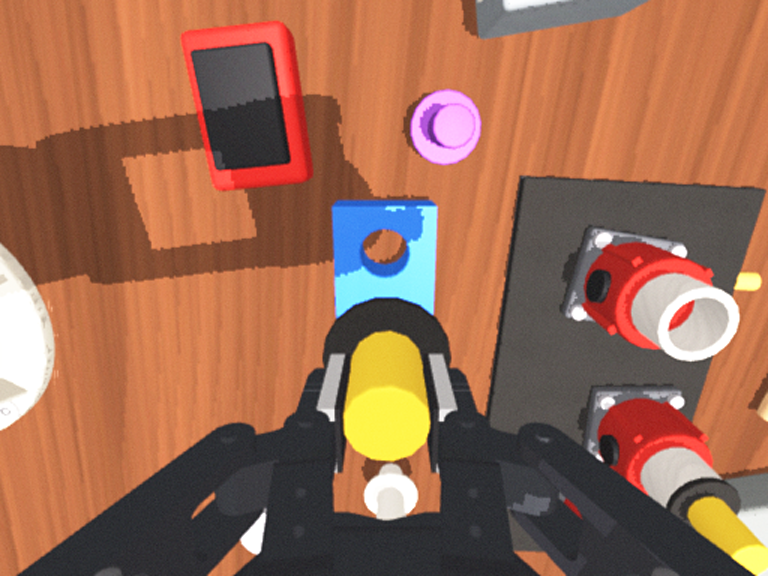

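The hole at (386,252) lines up with the plug. Lowering.

Call:
carry_out(motion="0 0 0 0 30 1 -1;0 0 0 0 60 1 -1;0 0 0 0 90 1 -1;0 0 0 0 115 1 -1;0 0 0 0 135 1 -1;0 0 0 0 148 1 -1;0 0 0 0 158 1 -1;0 0 0 0 158 1 -1")

```text
time_s: 41.12
eef_pos: [428.3, 118.2, 79.7]
eef_rot: [[0.097, -0.004, 0.995], [-0.995, -0.002, 0.097], [0.001, -1.0, -0.004]]
force: [-0.1, -0.1, -0.1]
gripper_width: 26.1
```

Call:
carry_out(motion="0 0 0 0 5 0 -1;0 0 0 0 9 0 -1;0 0 0 0 13 0 -1;0 0 0 0 16 0 -1;0 0 0 0 16 0 -1")

```text
time_s: 41.53
eef_pos: [428.6, 118.3, 65.1]
eef_rot: [[0.097, -0.003, 0.995], [-0.995, -0.001, 0.097], [0.001, -1.0, -0.003]]
force: [-5.7, -0.9, 21.2]
gripper_width: 26.4
```

Call:
carry_out(motion="0 0 0 0 -1 0 1;0 0 0 0 -1 0 1;0 0 0 0 -1 0 1;0 0 0 0 -1 0 1;0 0 0 0 -1 0 1;0 0 0 0 -1 0 1;0 0 0 0 -1 0 1")

```text
time_s: 42.12
eef_pos: [428.6, 118.4, 66.0]
eef_rot: [[0.096, -0.003, 0.995], [-0.995, -0.001, 0.096], [0.001, -1.0, -0.003]]
force: [0.0, 0.2, -0.0]
gripper_width: 85.4
```

Call:
carry_out(motion="0 0 0 0 -12 0 1;0 0 0 0 -35 0 1;0 0 0 0 -65 0 1;0 0 0 0 -100 0 1;0 0 0 0 -135 0 1;0 0 0 0 -170 0 1;0 0 0 0 -180 0 1;0 0 0 0 -180 0 1")

```text
time_s: 42.78
eef_pos: [430.9, 119.0, 249.0]
eef_rot: [[0.096, 0.003, 0.995], [-0.995, 0.0, 0.096], [-0.0, -1.0, 0.003]]
force: [0.9, -0.3, 0.5]
gripper_width: 85.2
```

```bash
python3 -c "
from h import *
W=V('wrist');W.save('w31');V('side');st(); go((677.6,-31.5,250),(0.995,0.096))
S=V('scene');D=V('side')
a=sorted(blobs(S.mask((20,100,100),(35,255,255),(225,190,345,280)),60)); b=sorted(blobs(D.mask((20,100,100),(35,255,255),(180,130,232,215)),50),key=lambda b:b[1])
for p,q in zip(a,b): print(*[np.round(z,1) for z in tri((S,D),(p,q))])"
```

```text
t 42.88 p [428.9 118.5 245.5] F [-0.1 -0.6 -0.4] w 85.5
[[0.096, -0.003, 0.995], [-0.995, -0.001, 0.096], [0.001, -1.0, -0.003]]
q [ 15.3   3.5 114.1  -0.   62.6   9.7]
shift [173.3  -5.  233.1] turn [0.003 0.    0.001]
[ 665.  -126.1  142.1] [0.1 0.1]
[677.5 -31.4 142.3] [0.1 0.1]
```

View pics/w31.png

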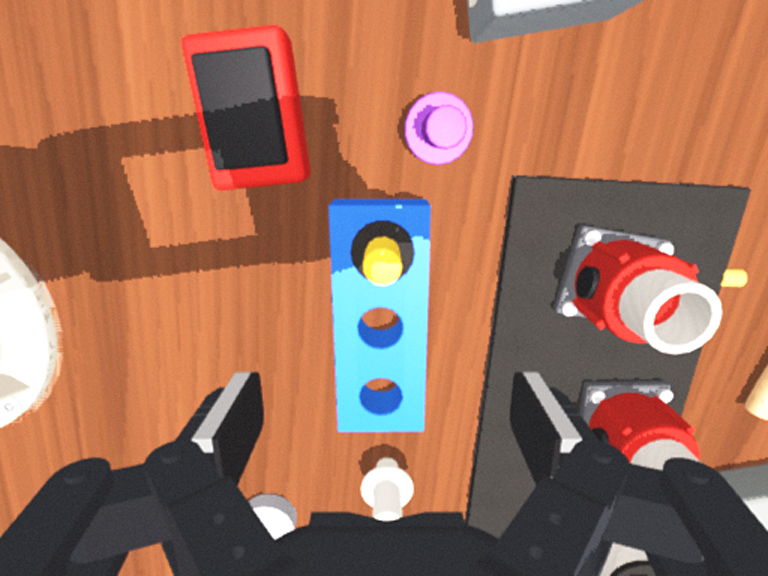

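Plug back in hole 0, flush and upright. Next is the middle plug at (677.5,−31.4).

Call:
carry_out(motion="0 0 0 25 0 32 1;0 0 0 50 0 64 1;0 0 0 75 -2 96 1;0 0 0 100 -3 130 1;0 0 0 125 -4 165 1;0 0 0 150 -5 200 1;0 0 0 173 -5 233 1;0 0 0 173 -5 233 1")

```text
time_s: 43.65
eef_pos: [681.1, -35.1, 244.9]
eef_rot: [[0.094, -0.006, 0.996], [-0.996, -0.003, 0.094], [0.003, -1.0, -0.006]]
force: [-1.7, 0.3, 0.4]
gripper_width: 85.1
```

Call:
carry_out(motion="0 0 0 0 0 0 1;0 0 0 0 0 0 1")

```text
time_s: 43.82
eef_pos: [680.4, -35.6, 241.8]
eef_rot: [[0.093, -0.01, 0.996], [-0.996, -0.003, 0.093], [0.002, -1.0, -0.011]]
force: [-0.4, -0.8, -0.2]
gripper_width: 85.6
```

```bash
python3 -c "
from h import *
W=V('wrist');W.save('w32');V('side');st(); go((677.5,-31.5,142),(0.995,0.096))"
```

```text
t 43.92 p [679.8 -34.6 243.5] F [-0.6  0.2 -0.3] w 85.1
[[0.095, -0.009, 0.995], [-0.996, -0.003, 0.094], [0.002, -1.0, -0.009]]
q [-2.9 25.2 85.5 -0.2 69.8 -8.3]
shift [ -3.5 101.5  -1.1] turn [ 0.009 -0.002  0.002]
```

View pics/w32.png

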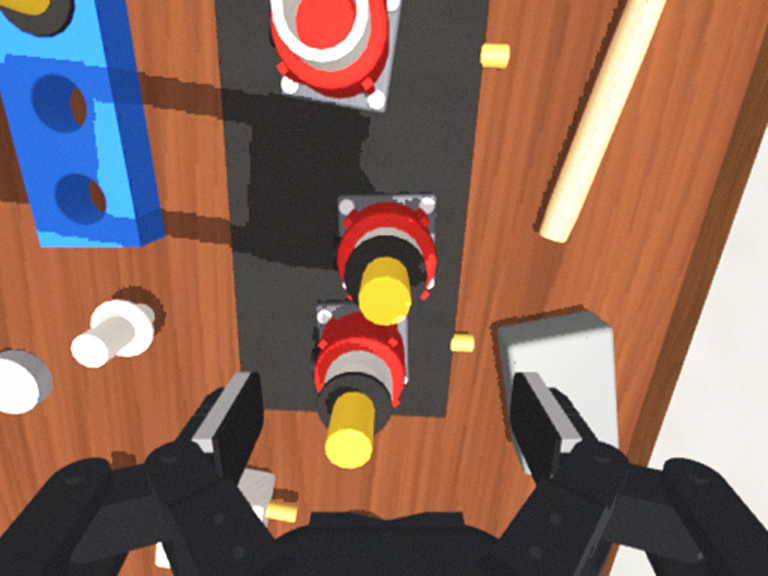

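```bash
python3 -c "
from h import *
W=V('wrist'); print(W.onz((385/1.5,300/1.5),165)); st(); go((677.7,-31.7,142),(0.995,0.096))"
```

```text
[678.70689928 -31.03145035 165.        ]
t 43.97 p [680.  -34.4 244.2] F [0.6 1.1 0. ] w 85.3
[[0.095, -0.008, 0.995], [-0.995, -0.003, 0.095], [0.002, -1.0, -0.008]]
q [-2.9 25.2 85.5 -0.2 69.8 -8.3]
shift [ -3.1 102.2  -1.2] turn [ 0.008 -0.001  0.002]
```

Call:
carry_out(motion="0.008 0 0.002 -3 30 -1 1;0.008 0 0.002 -3 58 -1 1;0.008 0 0.002 -3 80 -1 1;0.008 0 0.002 -3 95 -1 1;0.008 0 0.002 -3 102 -1 1;0.008 0 0.002 -3 102 -1 1;0.008 0 0.002 -3 102 -1 1")

```text
time_s: 44.55
eef_pos: [677.8, -31.4, 143.0]
eef_rot: [[0.095, 0.0, 0.995], [-0.995, -0.0, 0.095], [0.0, -1.0, 0.0]]
force: [0.5, 0.3, 0.6]
gripper_width: 85.2
```

Call:
carry_out(motion="0 0 0 0 0 0 -1;0 0 0 0 0 0 -1;0 0 0 0 0 0 -1;0 0 0 0 0 0 -1;0 0 0 0 0 0 -1;0 0 0 0 0 0 -1;0 0 0 0 0 0 -1;0 0 0 0 0 0 -1")

```text
time_s: 45.22
eef_pos: [678.3, -31.4, 143.7]
eef_rot: [[0.095, 0.001, 0.995], [-0.995, -0.0, 0.095], [0.0, -1.0, 0.001]]
force: [-1.3, 0.1, 5.4]
gripper_width: 26.4
```

Call:
carry_out(motion="0 0 0 0 0 0 -1;0 0 0 0 -8 0 -1;0 0 0 0 -20 0 -1;0 0 0 0 -40 0 -1;0 0 0 0 -65 0 -1;0 0 0 0 -90 0 -1;0 0 0 0 -98 0 -1;0 0 0 0 -98 0 -1")

```text
time_s: 45.88
eef_pos: [679.7, -31.5, 245.4]
eef_rot: [[0.095, 0.007, 0.995], [-0.995, -0.001, 0.095], [0.001, -1.0, 0.007]]
force: [1.0, 0.3, -0.5]
gripper_width: 26.8
```

```bash
python3 -c "
from h import *
V('wrist');V('side').save('d33');st(); go((434.8,50.7,240),(0.995,0.096))"
```

```text
t 45.98 p [677.8 -31.4 241.5] F [-0.5  0.1 -1. ] w 26.3
[[0.095, 0.001, 0.995], [-0.995, -0.0, 0.095], [0.0, -1.0, 0.001]]
q [-2.8 24.8 86.4 -0.  68.7 -8.2]
shift [-104.9    1.2 -234.1] turn [-0.001 -0.001  0.   ]
```

View pics/d33.png

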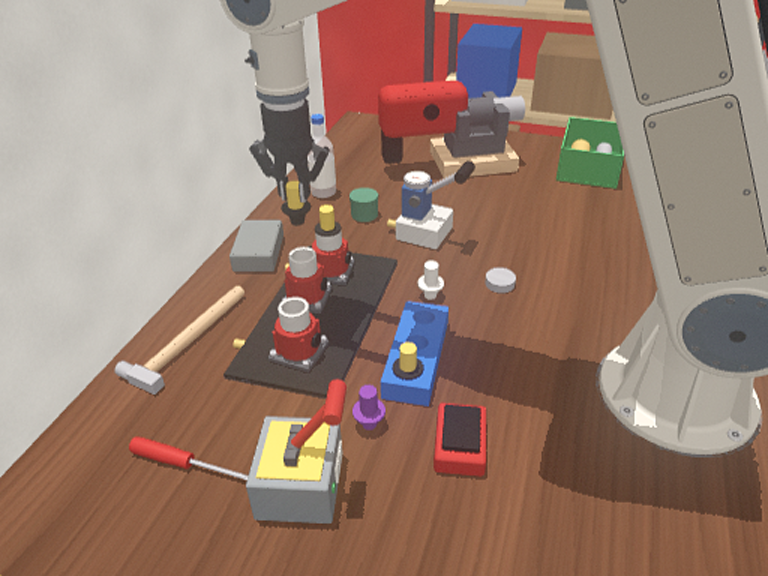

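Call:
carry_out(motion="0 0 0 -15 0 -34 -1;0 0 0 -30 0 -68 -1;0 0 0 -45 0 -102 -1;0 0 0 -60 0 -136 -1;0 0 0 -76 0 -170 -1;0 0 0 -92 0 -205 -1;0 0 0 -105 1 -234 -1;0 0 0 -105 1 -234 -1")

```text
time_s: 46.65
eef_pos: [428.0, 51.6, 237.8]
eef_rot: [[0.096, -0.006, 0.995], [-0.995, -0.0, 0.096], [-0.0, -1.0, -0.006]]
force: [0.2, 0.0, -1.6]
gripper_width: 26.6
```

Call:
carry_out(motion="0 0 0 0 0 0 -1;0 0 0 0 0 0 -1")

```text
time_s: 46.82
eef_pos: [426.7, 51.6, 236.8]
eef_rot: [[0.097, -0.009, 0.995], [-0.995, -0.001, 0.097], [-0.0, -1.0, -0.009]]
force: [0.2, -0.7, -1.5]
gripper_width: 26.6
```

```bash
python3 -c "
from h import *
W=V('wrist');W.save('w34');V('side');st(); go((434.8,50.7,82),(0.995,0.096))"
```

```text
t 46.92 p [428.3  51.4 237.3] F [ 0.1  0.1 -0.7] w 26.4
[[0.096, -0.007, 0.995], [-0.995, -0.001, 0.096], [-0.0, -1.0, -0.007]]
q [  6.6   2.9 115.9   0.   61.6   1.1]
shift [  1.3 155.3   7.4] turn [ 0.007 -0.    -0.   ]
```

View pics/w34.png

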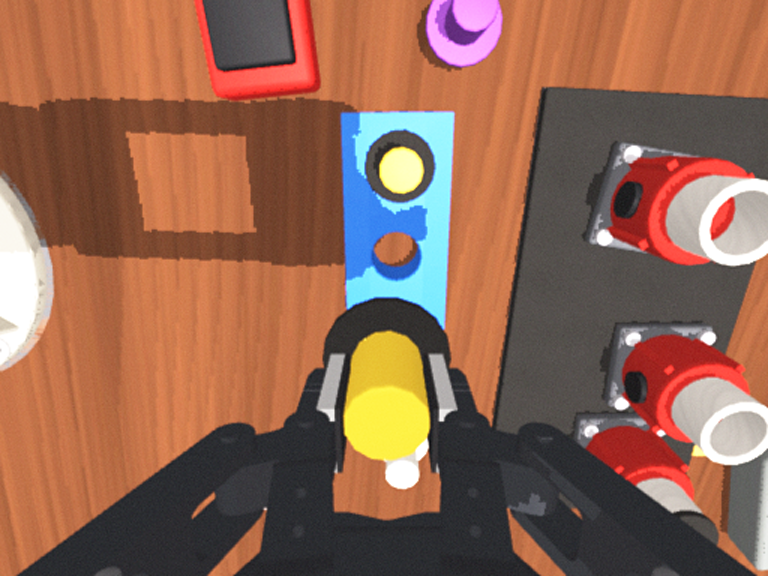

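The hole is at (397,254) and the plug at 387, so it needs about 7 mm in tool z, which the numbers agree with.

Call:
carry_out(motion="0.007 0 0 1 10 7 -1;0.007 0 0 1 35 7 -1;0.007 0 0 1 65 7 -1;0.007 0 0 1 95 7 -1;0.007 0 0 1 115 7 -1;0.007 0 0 1 125 7 -1;0.007 0 0 1 125 7 -1;0.007 0 0 1 125 7 -1")

```text
time_s: 47.58
eef_pos: [434.9, 50.7, 111.7]
eef_rot: [[0.096, -0.001, 0.995], [-0.995, -0.0, 0.096], [-0.0, -1.0, -0.001]]
force: [-0.2, -0.4, -0.4]
gripper_width: 26.3
```

```bash
python3 -c "
from h import *
st(); go((434.8,50.7,80),(0.995,0.096))"
```

```text
t 47.58 p [434.9  50.7 111.7] F [-0.2 -0.4 -0.4] w 26.3
[[0.096, -0.001, 0.995], [-0.995, -0.0, 0.096], [-0.0, -1.0, -0.001]]
q [  6.5  14.2 122.2   0.   43.7   1. ]
shift [ 0.  31.7 -0. ] turn [ 0.001 -0.001 -0.   ]
```

Call:
carry_out(motion="0 0 0 0 10 0 -1;0 0 0 0 20 0 -1;0 0 0 0 28 0 -1;0 0 0 0 34 0 -1;0 0 0 0 39 0 -1;0 0 0 0 43 0 -1;0 0 0 0 46 0 -1;0 0 0 0 46 0 -1")

```text
time_s: 48.25
eef_pos: [434.9, 50.7, 66.7]
eef_rot: [[0.096, -0.002, 0.995], [-0.995, -0.0, 0.096], [0.0, -1.0, -0.002]]
force: [-6.6, -1.1, 19.8]
gripper_width: 26.2
```

Call:
carry_out(motion="0 0 0 0 -1 0 1;0 0 0 0 -1 0 1;0 0 0 0 -1 0 1;0 0 0 0 -1 0 1;0 0 0 0 -1 0 1;0 0 0 0 -1 0 1;0 0 0 0 -1 0 1")

```text
time_s: 48.83
eef_pos: [434.9, 50.7, 67.5]
eef_rot: [[0.096, -0.002, 0.995], [-0.995, -0.0, 0.096], [0.0, -1.0, -0.002]]
force: [-0.3, -0.3, -1.0]
gripper_width: 85.4
```

Call:
carry_out(motion="0 0 0 0 -12 0 1;0 0 0 0 -35 0 1;0 0 0 0 -65 0 1;0 0 0 0 -100 0 1;0 0 0 0 -135 0 1;0 0 0 0 -170 0 1;0 0 0 0 -180 0 1;0 0 0 0 -180 0 1")

```text
time_s: 49.5
eef_pos: [437.0, 51.0, 250.5]
eef_rot: [[0.096, 0.004, 0.995], [-0.995, 0.0, 0.096], [-0.0, -1.0, 0.004]]
force: [0.8, -0.8, -0.0]
gripper_width: 86.0
```

```bash
python3 -c "
from h import *
W=V('wrist');W.save('w35');
S=V('scene');D=V('side')
a=sorted(blobs(S.mask((20,100,100),(35,255,255),(225,230,345,280)),60)); b=sorted(blobs(D.mask((20,100,100),(35,255,255),(180,130,232,160)),50),key=lambda b:b[1])
for p,q in zip(a,b): print(*[np.round(z,1) for z in tri((S,D),(p,q))])
st();go((665,-126,250),(0.995,0.096))"
```

```text
[ 665.  -126.1  142.1] [0.1 0.1]
t 49.65 p [434.4  50.7 246.3] F [ 0.3 -0.1  0.5] w 85.2
[[0.096, -0.004, 0.995], [-0.995, -0.0, 0.096], [0.0, -1.0, -0.004]]
q [  6.5   2.8 114.8  -0.   62.7   1. ]
shift [197.9  -4.4 212.6] turn [ 0.004 -0.     0.   ]
```

View pics/w35.png

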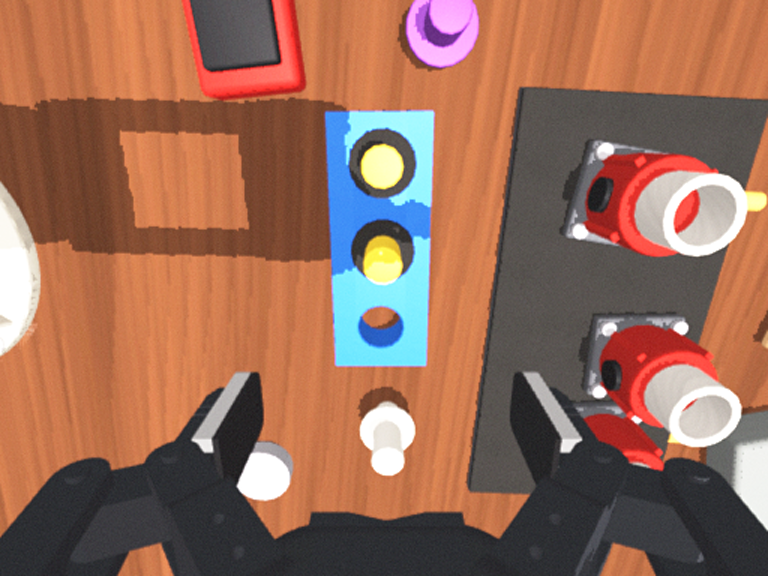

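Two plugs are back in the rack and seated. Last one, at (665,−126).

Call:
carry_out(motion="0 0 0 28 0 30 1;0 0 0 56 -1 60 1;0 0 0 84 -2 90 1;0 0 0 112 -3 120 1;0 0 0 140 -4 150 1;0 0 0 168 -4 180 1;0 0 0 198 -4 212 1;0 0 0 198 -4 212 1")

```text
time_s: 50.32
eef_pos: [667.9, -130.3, 245.8]
eef_rot: [[0.093, -0.005, 0.996], [-0.996, -0.001, 0.093], [0.001, -1.0, -0.005]]
force: [-1.6, 1.0, 0.2]
gripper_width: 85.4
```

Call:
carry_out(motion="0 0 0 -1 0 0 1;0 0 0 -1 0 0 1;0 0 0 -1 0 0 1")

```text
time_s: 50.57
eef_pos: [666.5, -128.7, 243.9]
eef_rot: [[0.094, -0.008, 0.996], [-0.996, -0.001, 0.094], [-0.0, -1.0, -0.008]]
force: [-0.4, 0.1, -0.3]
gripper_width: 85.8
```

```bash
python3 -c "
from h import *
W=V('wrist');W.save('w36');V('side');st(); go((665,-126,142),(0.995,0.096))"
```

```text
t 50.67 p [ 666.9 -128.4  245.3] F [0.  0.4 0.7] w 85.4
[[0.094, -0.006, 0.996], [-0.996, -0.001, 0.094], [0.001, -1.0, -0.006]]
q [-11.   24.9  85.8  -0.1  69.7 -16.3]
shift [ -2.6 103.3  -1. ] turn [ 0.006 -0.002  0.001]
```

View pics/w36.png

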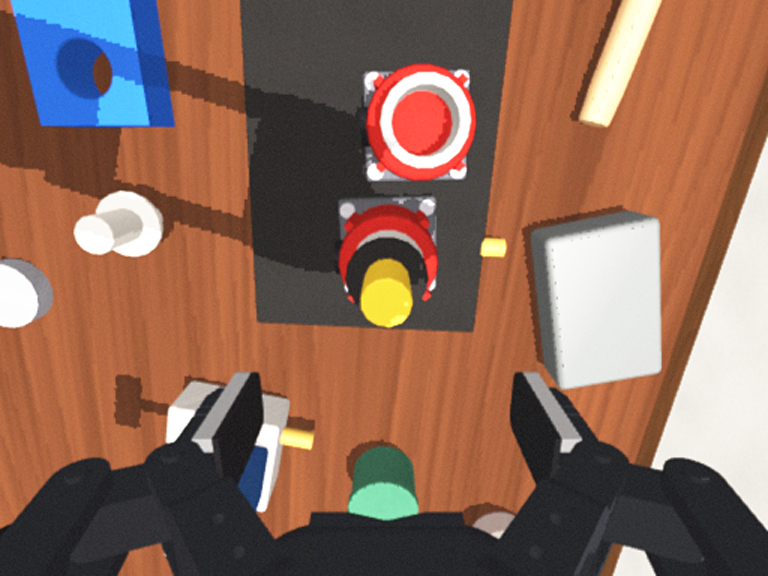

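Call:
carry_out(motion="0.006 -0.002 0 -3 30 -1 1;0.006 -0.002 0 -3 58 -1 1;0.006 -0.002 0 -3 80 -1 1;0.006 -0.002 0 -3 95 -1 1;0.006 -0.002 0 -3 103 -1 1;0.006 -0.002 0 -3 103 -1 1;0.006 -0.002 0 -3 103 -1 1")

```text
time_s: 51.25
eef_pos: [665.0, -125.3, 143.1]
eef_rot: [[0.097, 0.0, 0.995], [-0.995, -0.001, 0.097], [0.001, -1.0, 0.0]]
force: [0.3, 0.4, -0.0]
gripper_width: 85.5
```

Call:
carry_out(motion="0 0 0 0 0 0 -1;0 0 0 0 0 0 -1;0 0 0 0 0 0 -1;0 0 0 0 0 0 -1;0 0 0 0 0 0 -1;0 0 0 0 0 0 -1;0 0 0 0 0 0 -1;0 0 0 0 0 0 -1")

```text
time_s: 51.92
eef_pos: [665.5, -125.4, 143.8]
eef_rot: [[0.097, 0.002, 0.995], [-0.995, -0.001, 0.097], [0.001, -1.0, 0.001]]
force: [-0.2, -0.5, 5.9]
gripper_width: 26.6
```

Call:
carry_out(motion="0 0 0 0 0 0 -1;0 0 0 0 -8 0 -1;0 0 0 0 -20 0 -1;0 0 0 0 -40 0 -1;0 0 0 0 -65 0 -1;0 0 0 0 -90 0 -1;0 0 0 0 -98 0 -1;0 0 0 0 -98 0 -1")

```text
time_s: 52.58
eef_pos: [666.9, -125.6, 245.4]
eef_rot: [[0.097, 0.007, 0.995], [-0.995, -0.002, 0.097], [0.002, -1.0, 0.007]]
force: [-0.0, 0.2, 0.4]
gripper_width: 26.6
```

```bash
python3 -c "
from h import *
V('wrist');V('scene').save('s37');st(); go((441,-17,240),(0.995,0.096))"
```

```text
t 52.68 p [ 665.1 -125.3  241.6] F [ 0.2  0.1 -0.8] w 26.3
[[0.097, 0.001, 0.995], [-0.995, -0.001, 0.097], [0.001, -1.0, 0.001]]
q [-10.8  24.6  86.6  -0.   68.6 -16.3]
shift [-129.4    1.2 -212.6] turn [-0.001  0.001  0.001]
```

View pics/s37.png

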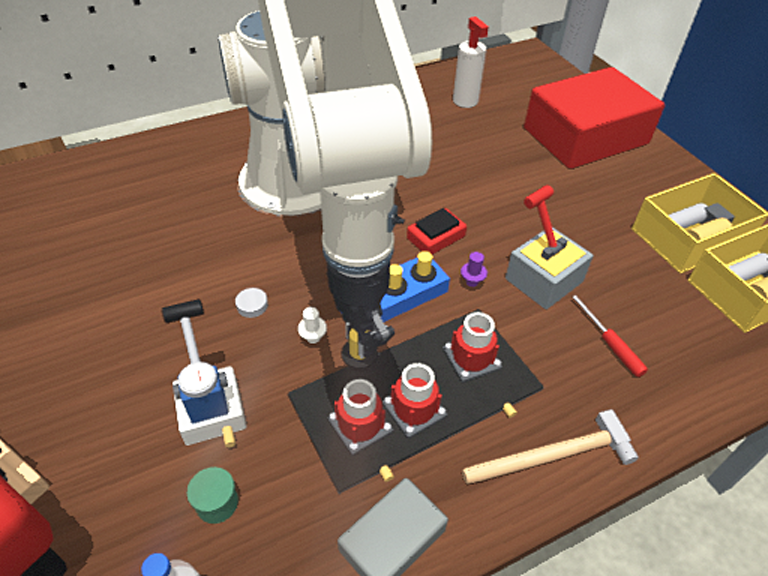

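Call:
carry_out(motion="0 0 0 -20 0 -32 -1;0 0 0 -40 0 -64 -1;0 0 0 -60 0 -96 -1;0 0 0 -80 0 -128 -1;0 0 0 -100 0 -160 -1;0 0 0 -120 0 -192 -1;0 0 0 -129 1 -210 -1;0 0 0 -129 1 -210 -1")

```text
time_s: 53.35
eef_pos: [438.3, -15.9, 238.2]
eef_rot: [[0.098, -0.004, 0.995], [-0.995, -0.0, 0.098], [-0.0, -1.0, -0.004]]
force: [1.0, 0.1, -0.2]
gripper_width: 26.9
```

Call:
carry_out(motion="0 0 0 0 0 3 -1;0 0 0 0 0 3 -1;0 0 0 0 0 3 -1")

```text
time_s: 53.6
eef_pos: [441.9, -15.8, 237.7]
eef_rot: [[0.098, -0.005, 0.995], [-0.995, -0.0, 0.098], [-0.0, -1.0, -0.005]]
force: [1.0, 0.4, -0.5]
gripper_width: 26.2
```

```bash
python3 -c "
from h import *
W=V('wrist');W.save('w38');V('side');st(); go((441,-17,112),(0.995,0.096))"
```

```text
t 53.7 p [442.  -15.9 237.9] F [-1.   0.3  0.1] w 26.4
[[0.097, -0.005, 0.995], [-0.995, -0.0, 0.097], [-0.0, -1.0, -0.005]]
q [ -2.2   3.8 114.8  -0.   61.6  -7.8]
shift [  1.  125.9  -0.5] turn [ 0.005  0.001 -0.   ]
```

View pics/w38.png

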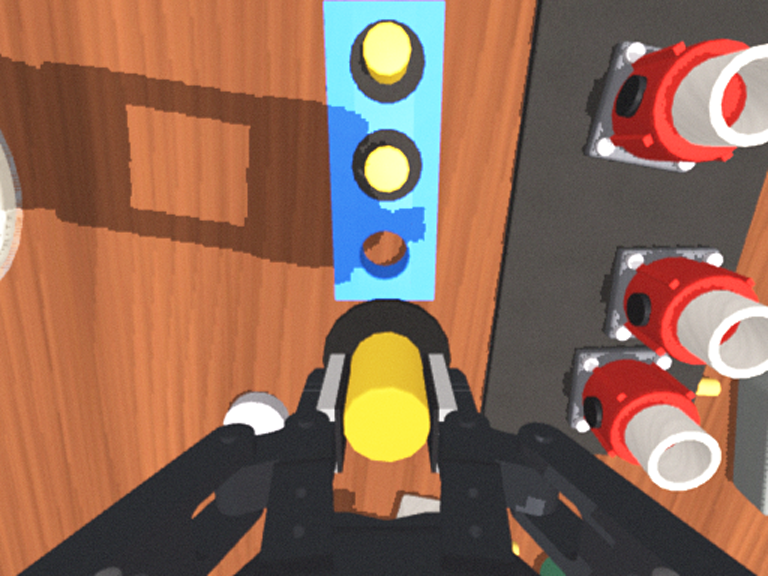

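The hole at (385,253) lines up.

Call:
carry_out(motion="0.005 0 0 1 20 -1 -1;0.005 0 0 1 45 -1 -1;0.005 0 0 1 70 -1 -1;0.005 0 0 1 95 -1 -1;0.005 0 0 1 115 -1 -1;0.005 0 0 1 125 -1 -1;0.005 0 0 1 125 -1 -1;0.005 0 0 1 125 -1 -1")

```text
time_s: 54.37
eef_pos: [440.8, -17.2, 112.8]
eef_rot: [[0.097, -0.001, 0.995], [-0.995, 0.0, 0.097], [-0.0, -1.0, -0.001]]
force: [-0.2, 0.3, 0.0]
gripper_width: 26.4
```

Call:
carry_out(motion="0 0 0 0 10 0 -1;0 0 0 0 20 0 -1;0 0 0 0 28 0 -1;0 0 0 0 34 0 -1;0 0 0 0 39 0 -1;0 0 0 0 43 0 -1;0 0 0 0 46 0 -1;0 0 0 0 46 0 -1")

```text
time_s: 55.03
eef_pos: [440.7, -17.1, 66.9]
eef_rot: [[0.097, -0.001, 0.995], [-0.995, 0.0, 0.097], [-0.0, -1.0, -0.001]]
force: [0.1, -0.3, 0.2]
gripper_width: 26.1
```

Call:
carry_out(motion="0 0 0 0 1 0 -1;0 0 0 0 2 0 -1;0 0 0 0 2 0 -1")

```text
time_s: 55.28
eef_pos: [440.9, -17.1, 66.7]
eef_rot: [[0.097, -0.001, 0.995], [-0.995, 0.0, 0.097], [-0.0, -1.0, -0.001]]
force: [-9.7, 0.6, 35.6]
gripper_width: 26.5
```

Call:
carry_out(motion="0 0 0 0 -2 0 -1;0 0 0 0 -2 0 1;0 0 0 0 -2 0 1;0 0 0 0 -2 0 1;0 0 0 0 -2 0 1;0 0 0 0 -2 0 1;0 0 0 0 -2 0 1;0 0 0 0 -2 0 1")

```text
time_s: 55.95
eef_pos: [440.8, -17.1, 68.5]
eef_rot: [[0.097, -0.001, 0.995], [-0.995, 0.0, 0.097], [-0.001, -1.0, -0.001]]
force: [0.7, -1.0, -0.1]
gripper_width: 85.7
```

Call:
carry_out(motion="0 0 0 0 -12 0 1;0 0 0 0 -35 0 1;0 0 0 0 -65 0 1;0 0 0 0 -100 0 1;0 0 0 0 -135 0 1;0 0 0 0 -170 0 1;0 0 0 0 -200 0 1;0 0 0 0 -200 0 1")

```text
time_s: 56.62
eef_pos: [444.0, -17.3, 274.2]
eef_rot: [[0.097, 0.008, 0.995], [-0.995, 0.0, 0.097], [0.001, -1.0, 0.008]]
force: [0.7, 0.7, 0.6]
gripper_width: 85.5
```

Call:
carry_out(motion="0 0 0 -30 0 -10 1;0 0 0 -60 0 -20 1;0 0 0 -80 0 -20 1;0 0 0 -80 0 -20 1;0 0 0 -80 0 -20 1")

```text
time_s: 57.03
eef_pos: [416.0, 61.0, 273.7]
eef_rot: [[0.099, 0.008, 0.995], [-0.995, -0.0, 0.099], [0.001, -1.0, 0.008]]
force: [0.8, -0.1, -0.1]
gripper_width: 85.3
```

```bash
python3 -c "
from h import *
W=V('wrist');W.save('w39');V('side').save('d39');V('scene').save('s39');st()"
```

```text
t 57.18 p [416.4  59.8 273.7] F [-0.6 -0.   0.7] w 85.1
[[0.097, 0.007, 0.995], [-0.995, -0.0, 0.097], [0.001, -1.0, 0.007]]
q [ 8.000e+00 -1.000e+00  1.149e+02 -1.000e-01  6.570e+01  2.500e+00]
```

View pics/w39.png

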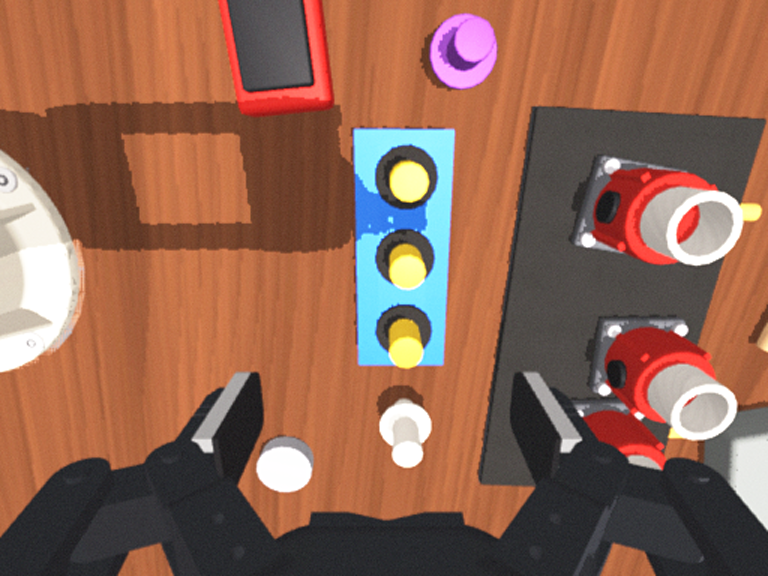

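View pics/d39.png

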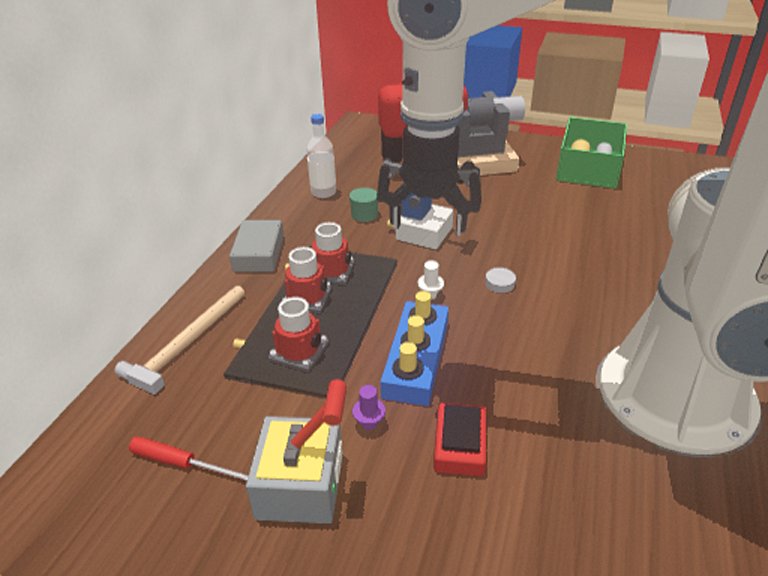

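View pics/s39.png

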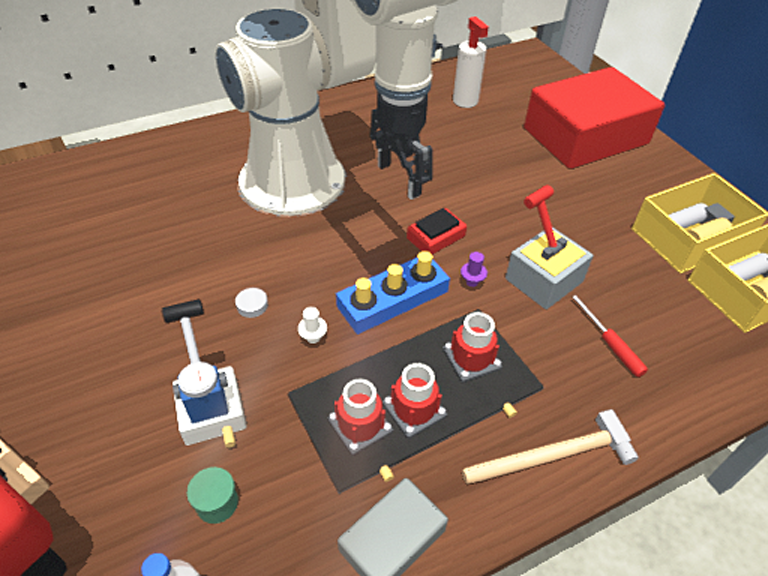

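All three plugs are in the rack, the lever is up, the isolator is off and the housings are standing on the mat. One numeric check, then hand in.

```bash
python3 -c "
from h import *
S=V('scene')
print([tuple(np.round(b[:3],1)) for b in blobs(S.mask((20,100,100),(35,255,255),(220,150,300,210)))],'start: (241.5,193.0),(262.0,183.9),(282.0,174.8)')
print([tuple(np.round(b[:2],1)) for b in blobs(S.mask((0,150,60),(8,255,255),(345,120,375,170)),60)],'start iso 361.8,140.7')
print([tuple(np.round(b[:2],1)) for b in blobs(S.mask((0,0,0),(180,110,75),(105,200,140,220)))],'start lever 121.6,206.9')
print(bot.sign_off())"
```

```text
[(np.float64(241.8), np.float64(193.3), np.float64(139.5)), (np.float64(262.5), np.float64(184.0), np.float64(134.0)), (np.float64(282.6), np.float64(175.4), np.float64(133.0))] start: (241.5,193.0),(262.0,183.9),(282.0,174.8)
[(np.float64(361.9), np.float64(140.7))] start iso 361.8,140.7
[(np.float64(121.5), np.float64(207.0))] start lever 121.6,206.9
the job is handed in; nothing more can be done
None
```

The leak test ran through in order and the job is handed in, at about 57 s of the 210 s allowed. All three housings were present and plugged. The isolator went on, and the lever went to its stop, held there with up to about 21 N, and came back up. The isolator was then switched off with every plug still in. All three plugs are back in the rack.

**Last checks (no verdict was reported):**
- **Plugs:** all three are upright in the rack, within 1 pixel of their starting positions in the scene view. Each was pressed down to contact: two at the expected height, the hole 0 plug about 1.4 mm lower.
- **Isolator and lever:** both match their starting pixels to within about 0.1 px.
- **Housings and bystanders:** the housings stand upright on the mat, and the bystanders and look-alikes look unmoved.

**Irregularities:**
- The middle housing was shifted about 36 mm during the lever phase, while the arm was away from it. Its plug stayed seated, and I measured it again before taking the plug out.
- The two fixed cameras put the stem tops, the isolator bar and the lever bar 3–6 mm below the heights in the text. I therefore used the close wrist views for positions in the rack and the contact forces for seating.
- The last plug reached about 36 N at the wrist as it seated, under the 120 N wrist limit.

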